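Pack and seal a macrame kit

TASK

Pack the macrame kit in the open cardboard box: stand the spool of cord on the dowel post, and pour exactly three stone beads from the white pouring cup into the empty bead compartment by tilting it little by little, then put the cup with the beads left in it back upright on the desk. Then close the lid flat, and with the tip of the burnisher rub the lid's closing margin down in one slow stroke, from its far end to its near end. Lay the burnisher back on the desk when done, and leave the flat tin, the tape roll and the tea-light cup alone.

Things in the scene. Friction and masses are not known exactly. Their poses are not given: they have to be found in the camera images.
- kit_box: open cardboard mailer box fixed to the desk, 192 (its x) x 110 (its y) x 50 mm high, walls and floor 4 mm but the right (-y) wall is a 14 mm ledge with a white adhesive strip on top. Origin: centre of the underside; +x points roughly away from the robot. A cross wall 44 mm high parts a near compartment (beads) from a far one (spool), each 90 x 92 mm inside
- bead_tray (a point): centre of the floor of the near compartment (bead tray), 4 mm above the desk
- post_base (a point): foot of the upright dowel post (10 mm thick, rounded top, 28 mm high) on the floor of the far compartment, 4 mm above the desk; axes those of the box
- box_lid (a joint): lid of the box: flat cardboard panel 192 x 110 x 4 mm hinged along the top of the left (+y) long wall. Radians: 0 closed flat on the rim, 1.85 to 2.15 at the start (it stands up, leaning left). The hinge is stiff (about 0.05 N m): the lid stays where it is left
- lid_hinge (a point): middle of the lid's hinge line, at the top of the left wall; moves with the box only. In the closed lid's frame the panel spans 110 mm toward -y and 0 to 4 mm above this point
- seam1 (a point): point 1, far end of the closing margin: a strip of the lid's outer face between a dark crease and the free edge, 15 mm wide, above the adhesive ledge when closed. The five points lie on the outer (then upper) face, 7 mm in from the free edge, 40 mm apart; rub with the tip touching, within 8 mm of each, no faster than 60 mm/s
- seam2 (a point): point 2 of the closing margin, 40 mm nearer
- seam3 (a point): point 3, the middle of the closing margin
- seam4 (a point): point 4 of the closing margin
- seam5 (a point): point 5, the near end of the closing margin (its end nearest the robot)
- pour_cup: white boat-shaped ceramic pouring cup, 150 x 34 mm, 78 mm high, 0.2 kg. Origin: centre of its foot's underside; -x is the open pouring lip, +x the closed end. Handle: straight bar over the cup's middle, centre at 4, 0, 67 mm, 58 mm long (x), 12 thick (y), 22 high, joined to the closed end only. The beads lie in one row in a trough 26 mm wide
- cup_lip (a point): middle of the floor edge at the lip, 68 mm toward -x and 40 mm above the cup's origin. The cup's floor is an arc of 93 mm radius, lowest (10 mm up) in the middle, 47 deg of arc from the lip. As the lip tips down, the foremost bead rolls off it: one every 4 to 8 deg of tilt, the third at about 30 deg with six beads, 36 deg with five, the fourth some 5 deg later; below 15 deg none drops
- bead1: round red stone bead with a small hole, 22 mm, 15 g (0.15 N); origin at its centre; starts in the cup (five or six of the six are there, the other is absent)
- bead2: round red stone bead with a small hole, 22 mm, 15 g (0.15 N); origin at its centre; starts in the cup (five or six of the six are there, the other is absent)
- bead3: round red stone bead with a small hole, 22 mm, 15 g (0.15 N); origin at its centre; starts in the cup (five or six of the six are there, the other is absent)
- bead4: round red stone bead with a small hole, 22 mm, 15 g (0.15 N); origin at its centre; starts in the cup (five or six of the six are there, the other is absent)
- bead5: round red stone bead with a small hole, 22 mm, 15 g (0.15 N); origin at its centre; starts in the cup (five or six of the six are there, the other is absent)
- bead6: round red stone bead with a small hole, 22 mm, 15 g (0.15 N); origin at its centre; starts in the cup (five or six of the six are there, the other is absent)
- cord_spool: wooden spool wound with cream cord, 40 mm in diameter, 36 mm high, with a 16 mm bore right through, 40 g; origin: centre of its lower end, z its axis; stands upright
- burnisher: burnishing tool lying flat, 124 mm long: wooden handle 92 x 16 x 16 mm (x from -30 to +62 mm), then a steel rod to a ball tip at -x. Origin: under the axis, 62 mm behind the tip, 8 mm below the axis
- burnisher_tip (a point): centre of the burnisher's ball tip (4 mm radius), at -62, 0, 8 mm in its frame
- clip_tin: small flat pale tin of paper clips, 69 x 98 x 26 mm, to be left alone
- tape_roll: roll of paper tape, 50 mm, to be left alone
- tealight_cup: small fluted white tea-light cup, 58 mm, to be left alone
Not all that is in view belongs to the job. Several things have the shape of the cord_spool; the one meant has the colours described above.

How it is judged:
On the way, in this order (a step that is already met when the one before it is completed fails the run):
1. box filled: spool down on the post, exactly three beads in the bead tray, the rest in the cup, and the cup standing upright on the desk (horizontal distance between cord_spool and post_base below 0.007 m and z of cord_spool in the frame of kit_box below 0.008 m and angle between cord_spool's own z axis and vertical below 0.12 rad and distance between any of bead1, bead2, bead3, bead4 and bead_tray below 0.056 m and distance between any of bead1, bead2, bead3, bead5 and bead_tray below 0.056 m and distance between any of bead1, bead2, bead3, bead6 and bead_tray below 0.056 m and distance between any of bead1, bead2, bead4, bead5 and bead_tray below 0.056 m and distance between any of bead1, bead2, bead4, bead6 and bead_tray below 0.056 m and distance between any of bead1, bead2, bead5, bead6 and bead_tray below 0.056 m and distance between any of bead1, bead3, bead4, bead5 and bead_tray below 0.056 m and distance between any of bead1, bead3, bead4, bead6 and bead_tray below 0.056 m and distance between any of bead1, bead3, bead5, bead6 and bead_tray below 0.056 m and distance between any of bead1, bead4, bead5, bead6 and bead_tray below 0.056 m and distance between any of bead2, bead3, bead4, bead5 and bead_tray below 0.056 m and distance between any of bead2, bead3, bead4, bead6 and bead_tray below 0.056 m and distance between any of bead2, bead3, bead5, bead6 and bead_tray below 0.056 m and distance between any of bead2, bead4, bead5, bead6 and bead_tray below 0.056 m and distance between any of bead3, bead4, bead5, bead6 and bead_tray below 0.056 m and (distance between each of bead4, bead5, bead6 and bead_tray above 0.056 m or distance between each of bead3, bead5, bead6 and bead_tray above 0.056 m or distance between each of bead3, bead4, bead6 and bead_tray above 0.056 m or distance between each of bead3, bead4, bead5 and bead_tray above 0.056 m or distance between each of bead2, bead5, bead6 and bead_tray above 0.056 m or distance between each of bead2, bead4, bead6 and bead_tray above 0.056 m or distance between each of bead2, bead4, bead5 and bead_tray above 0.056 m or distance between each of bead2, bead3, bead6 and bead_tray above 0.056 m or distance between each of bead2, bead3, bead5 and bead_tray above 0.056 m or distance between each of bead2, bead3, bead4 and bead_tray above 0.056 m or distance between each of bead1, bead5, bead6 and bead_tray above 0.056 m or distance between each of bead1, bead4, bead6 and bead_tray above 0.056 m or distance between each of bead1, bead4, bead5 and bead_tray above 0.056 m or distance between each of bead1, bead3, bead6 and bead_tray above 0.056 m or distance between each of bead1, bead3, bead5 and bead_tray above 0.056 m or distance between each of bead1, bead3, bead4 and bead_tray above 0.056 m or distance between each of bead1, bead2, bead6 and bead_tray above 0.056 m or distance between each of bead1, bead2, bead5 and bead_tray above 0.056 m or distance between each of bead1, bead2, bead4 and bead_tray above 0.056 m or distance between each of bead1, bead2, bead3 and bead_tray above 0.056 m) and (distance between bead1 and bead_tray below 0.056 m or (distance between bead1 and pour_cup below 0.08 m and z of bead1 in the frame of pour_cup above 0.016 m)) and (distance between bead2 and bead_tray below 0.056 m or (distance between bead2 and pour_cup below 0.08 m and z of bead2 in the frame of pour_cup above 0.016 m)) and (distance between bead3 and bead_tray below 0.056 m or (distance between bead3 and pour_cup below 0.08 m and z of bead3 in the frame of pour_cup above 0.016 m)) and (distance between bead4 and bead_tray below 0.056 m or (distance between bead4 and pour_cup below 0.08 m and z of bead4 in the frame of pour_cup above 0.016 m)) and (distance between bead5 and bead_tray below 0.056 m or (distance between bead5 and pour_cup below 0.08 m and z of bead5 in the frame of pour_cup above 0.016 m)) and (distance between bead6 and bead_tray below 0.056 m or (distance between bead6 and pour_cup below 0.08 m and z of bead6 in the frame of pour_cup above 0.016 m)) and height (world z) of pour_cup below 0.006 m and angle between pour_cup's own z axis and vertical below 0.1 rad and linear speed of pour_cup below 0.03 m/s), for 0.3 s.
2. lid closed flat (value of joint box_lid below 0.06 rad), for 0.2 s.
3. tip of the burnisher rubbing the closed lid at point 1 of 5 of the closing margin (1 is the far end), slowly (value of joint box_lid below 0.06 rad and distance between burnisher_tip and seam1 below 0.009 m and contact force between burnisher and box_lid above 0.2 N), for 0.2 s.
4. tip of the burnisher rubbing the closed lid at point 2 of 5 of the closing margin (1 is the far end), slowly (value of joint box_lid below 0.06 rad and distance between burnisher_tip and seam2 below 0.009 m and contact force between burnisher and box_lid above 0.2 N), for 0.2 s.
5. tip of the burnisher rubbing the closed lid at point 3 of 5 of the closing margin (1 is the far end), slowly (value of joint box_lid below 0.06 rad and distance between burnisher_tip and seam3 below 0.009 m and contact force between burnisher and box_lid above 0.2 N), for 0.2 s.
6. tip of the burnisher rubbing the closed lid at point 4 of 5 of the closing margin (1 is the far end), slowly (value of joint box_lid below 0.06 rad and distance between burnisher_tip and seam4 below 0.009 m and contact force between burnisher and box_lid above 0.2 N), for 0.2 s.
7. tip of the burnisher rubbing the closed lid at point 5 of 5 of the closing margin (1 is the far end), slowly (value of joint box_lid below 0.06 rad and distance between burnisher_tip and seam5 below 0.009 m and contact force between burnisher and box_lid above 0.2 N), for 0.2 s.
At the end, for the whole second after the job is handed in: the spool stands on the post (axis within 7 mm, its foot within 4 mm of the compartment floor, upright within 7 deg), exactly three beads are in the bead tray, all others in the cup, the cup stands upright on the desk, the lid is within 0.06 rad of flat, and the burnisher lies at rest on the desk (all of step 1 and value of joint box_lid below 0.06 rad and height (world z) of burnisher below 0.02 m and height (world z) of burnisher_tip below 0.035 m and linear speed of burnisher below 0.03 m/s); the robot touches nothing.
It fails at once if the clip tin shifted more than 30 mm (distance of clip_tin from where it was at the start of the episode above 0.03 m).
It fails at once if the tape roll shifted more than 30 mm (distance of tape_roll from where it was at the start of the episode above 0.03 m).
It fails at once if the tealight cup shifted more than 30 mm (distance of tealight_cup from where it was at the start of the episode above 0.03 m).
It fails at once if the cup tipped right over (more than 75 deg) (angle between pour_cup's own z axis and vertical above 1.31 rad).
Of bead1, bead6 only 1 to 2 are there at a start; the rules pass over those that are not, and their reading is None.
At some moment in a run one of cord_spool, burnisher may be knocked a few centimetres aside while the robot is not near it.
It also fails if it takes over 210 s, if anything falls off the work surface, if the arm or the gripper's body presses on something with over 40 N, if the wrist force passes 120 N, or if a joint passes its speed limit or range.

ROBOT

A 6-joint arm with a two-finger parallel gripper is mounted at the origin on a cart in front of the work surface, level with it; the furniture and walls round the work are solid. World frame = base frame: x ahead of the robot, y to its left, z up, the work surface at z = 0. Lengths are in m, angles in rad, forces in N, time in s.
With the tool pointing down it reaches from about 0.35 to 0.85 m from the base axis. Payload 8.1 kg.
Tool frame: the origin (TCP) lies at the very end of the fingers, on their centre line; the grasp point (between the pads) lies 19 mm behind it; z points along the fingers, y is the line along which they close (so a half turn about z gives the same grasp; the last joint's range is limited). The gripper opens to 85 mm and grips with 20 to 120 N. Pads are 22 mm wide; open, the fingers measure 114 mm over their backs; the gripper's body (76 mm by 85 mm) begins 54 mm behind the grasp point. The pads swing forward as they close: fully open they stand 13 mm farther back than shut.
Start: joints at [-1.233, 0.13, 1.488, -0, 1.523, -0.085], TCP at [0.246, -0.547, 0.231] pointing down, gripper open.
Joint ranges: [-2.96, 2.96], [-0.89, 2.26], [0.02, 2.5], [-1.34, 4.48], [0, 2.73], [-2.66, 2.66]. Speed limits (rad/s): [2.39, 2.39, 2.79, 3.14, 3.14, 3.14].

INTERFACE

Orientations are given as a unit quaternion [w, x, y, z].
In Python, from plant import ctrl, optics gives the robot as it stands.
- The arm moves only by the shell command python3 -m handwheel 'ROWS'. ROWS is JSON, a list of rows, each an object of numbers: "grip": the finger opening in cm, from 0 to 8.54; "x", "y", "z": the shift along the tool's x, y, z in cm; "turn": the turn about the tool's z in degrees. A call has exactly 8 rows; each row is the pose to reach, as a shift and turn from the pose commanded when the call began, along the tool's axes at that moment; what a row does not reach only later rows make up. A row lasts 1/12 s, in which the tool goes at most 41.7 mm and 7.16 degrees, less where a joint would pass 70% of its speed; a pose out of reach is approached as far as the arm can. A call with a gripper value outside its range is refused whole. The fingers move at their own pace and stop on an object; the grip force is fixed at half the most. Time passes only in rows, so rows that repeat a pose let the fingers close, or fill a call up. It gives the time, the measured TCP pose, the force, the opening and the grip force at its end, in the units of the state.
- ctrl.read_state(): the state, without advancing time (a new reading comes with each control period).
- optics.grab_frame(name): name is "scene" or "top"; returns a dict with "img" (480x640x3 uint8, red, green, blue), "depth" (480x640 float32, m along the optical axis (not along the pixel's ray), 0 where there is no reading), "intrinsics" (3x3 intrinsics, pixels), "pose" (4x4, takes a point from camera to world coordinates). Camera axes: x right, y up, looking along -z (the intrinsics and any distortion apply to the point x, -y, -z); pixel columns grow to the right and rows downward; lengths in m; the calibration is good to about 2 mm. A picture is of the moment at which its call begins.
- ctrl.close_job(): hands the job in; it is judged then, once.
Trained networks look in a picture, given as the dict that the camera call returned (one of the last four; its "shot" number tells which), for a name from the list of things; names that differ only in an ending like _2 or _b are one class to them, and where a whole thing is asked for, a point or a joint stands for the part that bears it (a point fixed in the world has none). Each returns a list of dicts, best first, with "confidence" (0 to 1); they miss things now and then, are a little off and sometimes report something else, mostly with a low value. They report only what shows in the picture. A call takes as long as a camera call. They do not tell look-alikes from the thing itself.
- optics.cut_out(label, picture): "pixels" (480x640 bool, what is visible of it) and "position" ([row, column] in pixels, amid what is visible of it).
The state is a dict: "t": time; "qpos": joint angles; "dq": joint speeds; "joint_torque": joint torques, N m; "eef_pos": TCP position; "tool_rot": TCP orientation; "contact_force": force on the tool from outside, world axes, zero at the start; "wrist_torque": the same for the moment, N m; "grip_width": finger opening in m; "finger_force": force on a finger pad.
Only numpy, scipy, OpenCV 4.12 (cv2) and the standard library are available. Lean on these libraries where they do the work, as an engineer would, in place of code of your own. Each camera call takes 0.05 s, during which the arm holds its last target. There are 200 camera calls.

## Working session

There is one attempt and no reset: what is moved stays moved. The work goes in short steps, Python scripts to look and compute and a shell command to move; the robot and the scene stay as the last step left them, time stands still between calls to the robot, and variables do not carry over. Pictures are saved under pics/ and viewed, at most 14 in all, crops included, and the job is handed in when it is done.

```bash
ls -la; mkdir -p pics; cat > h.py <<'E'
import numpy as np, cv2
from plant import ctrl, optics
def save(f,n,box=None,s=1):
    im=f["img"][:,:,::-1]
    if box: im=im[box[0]:box[1],box[2]:box[3]]
    cv2.imwrite("pics/"+n,cv2.resize(im,None,fx=s,fy=s,interpolation=cv2.INTER_CUBIC))
def world(f,rc,d=None):
    rc=np.atleast_2d(np.asarray(rc,float)); r,c=rc[:,0],rc[:,1]
    K=f["intrinsics"]
    if d is None: d=f["depth"][r.round().astype(int),c.round().astype(int)]
    p=np.stack([(c-K[0,2])/K[0,0]*d,-(r-K[1,2])/K[1,1]*d,-d,np.ones_like(d)],1)
    return (p@f["pose"].T)[:,:3]
def pix(f,P):
    P=np.atleast_2d(P); q=np.c_[P,np.ones(len(P))]@np.linalg.inv(f["pose"]).T
    K=f["intrinsics"]; z=-q[:,2]
    return np.stack([-q[:,1]/z*K[1,1]+K[1,2],q[:,0]/z*K[0,0]+K[0,2]],1)
def atz(f,rc,z):
    a=world(f,rc,np.ones(len(np.atleast_2d(rc)))); o=f["pose"][:3,3]
    return o+(a-o)*((z-o[2])/(a[:,2:]-o[2]))
E
python3 - <<'E'
from h import *
s=ctrl.read_state(); print(s)
for n in("top","scene"):
    f=optics.grab_frame(n); save(f,n+"0.png"); print(n,f["pose"].round(3).tolist(),f["intrinsics"].tolist(),[k for k in f])
E
```

```text
total 12
drwxr-xr-x  3 agent agent 4096 Dec  2 18:35 .
drwxr-xr-x 23 root  root  4096 Dec  2 18:35 ..
drwxr-xr-x  2 agent agent 4096 Dec  2 18:35 pics
{'t': 0.0, 'qpos': array([-1.23343092e+00,  1.31130956e-01,  1.48928709e+00,  5.77685730e-06,
        1.52299969e+00, -8.54155824e-02]), 'dq': array([ 3.52037542e-05,  3.00176155e-04,  2.22043910e-03, -1.39681861e-04,
        7.44281078e-05,  1.64231017e-03]), 'joint_torque': array([-3.02153899e-05, -5.69407117e+01, -5.00548875e+01, -2.35037869e-04,
        1.49517646e-02,  2.41854877e-05]), 'eef_pos': array([ 0.24601   , -0.5466439 ,  0.23025819]), 'tool_rot': array([-9.05672527e-04,  9.77739729e-01,  2.09819420e-01, -1.11791360e-04]), 'contact_force': array([ 0.28833728, -0.31808006,  0.70286758]), 'wrist_torque': array([ 0.01771324,  0.01666014, -0.02118596]), 'finger_force': 0.0, 'grip_width': 0.08565269749330326}
top [[-0.005, 0.99, -0.14, 0.46], [-1.0, -0.003, 0.011, 0.168], [0.01, 0.14, 0.99, 1.056], [0.0, 0.0, 0.0, 1.0]] [[453.69649202665556, 0.0, 324.6365629642734], [0.0, 453.69649202665556, 240.41756639195142], [0.0, 0.0, 1.0]] ['img', 'depth', 'intrinsics', 'pose', 'shot']
scene [[-0.592, 0.561, -0.578, -0.103], [-0.806, -0.4, 0.436, 0.698], [0.013, 0.724, 0.689, 0.898], [0.0, 0.0, 0.0, 1.0]] [[542.2893994710729, 0.0, 321.6715823043938], [0.0, 542.2893994710729, 228.3859301862306], [0.0, 0.0, 1.0]] ['img', 'depth', 'intrinsics', 'pose', 'shot']
```

View pics/top0.png

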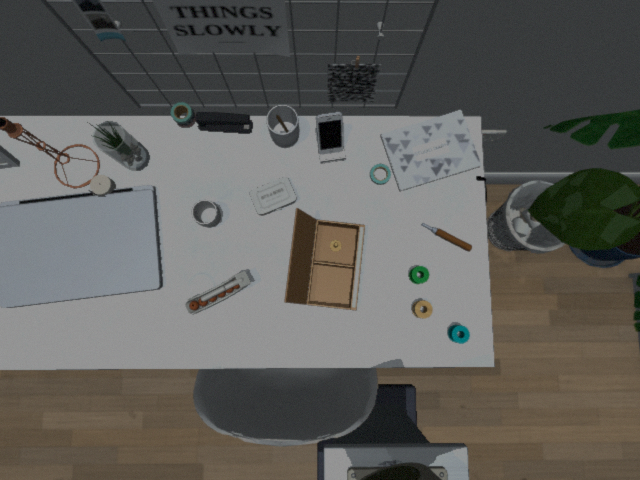

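View pics/scene0.png

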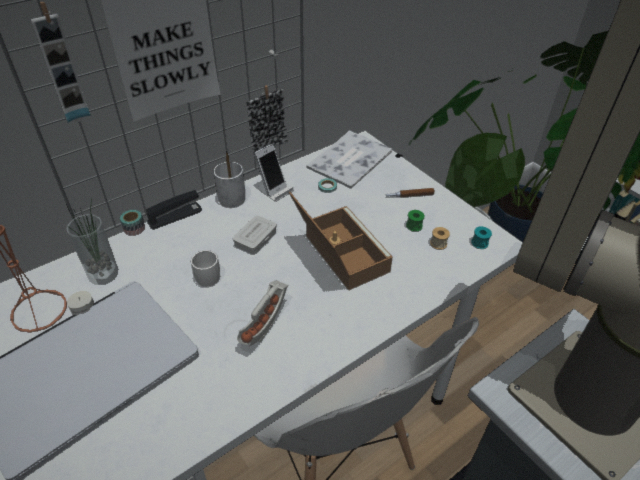

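The top view shows the box around (330,262) with the lid standing on its left, and the cup at (218,292) with its lip end toward (190,308). The burnisher is at (447,236). There are three spool shapes: green (419,274), cream/tan (423,309) and teal (459,334). The cream one at (423,309) fits "wooden, cream cord". I'll confirm it in a crop, together with the cup.

```bash
cat > a.py <<'E'
from h import *
f=optics.grab_frame("scene"); g=optics.grab_frame("top")
a=f["img"][270:360,225:305]; b=f["img"][195:260,390:500]; c=g["img"][255:325,175:265]; d=g["img"][205:320,275:375]
R=lambda x,h:cv2.resize(x,(400,300),interpolation=cv2.INTER_CUBIC)
cv2.imwrite("pics/crops.png",np.vstack([np.hstack([R(a,0),R(b,0)]),np.hstack([R(c,0),R(d,0)])])[:,:,::-1])
for n in["kit_box","box_lid","pour_cup","cord_spool","burnisher","clip_tin","tape_roll","tealight_cup","bead1"]:
  for fr,nm in((f,"scene"),(g,"top")):
    for o in optics.cut_out(n,fr)[:6 if n=="bead1" else 3]:
        m=o["pixels"]; rc=np.argwhere(m); dd=fr["depth"][m]; P=world(fr,rc[dd>0])
        print(n,nm,round(o["confidence"],2),np.round(o["position"]),m.sum(),"ctr",np.median(P,0).round(3),"lo",np.percentile(P,2,0).round(3),"hi",np.percentile(P,98,0).round(3),fr["img"][m].mean(0).round())
E
python3 a.py
```

```text
kit_box scene 0.55 [250. 344.] 4474 ctr [0.543 0.131 0.027] lo [ 0.451  0.08  -0.   ] hi [0.647 0.23  0.152] [84. 71. 58.]
kit_box top 0.55 [264. 325.] 6266 ctr [0.552 0.158 0.016] lo [0.46  0.08  0.001] hi [0.647 0.23  0.153] [101.  84.  64.]
kit_box top 0.41 [169. 378.] 229 ctr [0.772 0.025 0.01 ] lo [0.746 0.003 0.001] hi [0.794 0.048 0.014] [ 84. 112. 108.]
box_lid scene 0.7 [236. 318.] 563 ctr [0.547 0.218 0.118] lo [0.465 0.187 0.055] hi [0.645 0.237 0.154] [64. 54. 46.]
box_lid top 0.57 [261. 298.] 2034 ctr [0.556 0.21  0.11 ] lo [0.468 0.183 0.05 ] hi [0.649 0.235 0.155] [65. 51. 36.]
pour_cup scene 0.63 [311. 262.] 989 ctr [0.485 0.391 0.044] lo [0.446 0.33  0.005] hi [0.526 0.459 0.078] [109. 110. 107.]
pour_cup top 0.69 [258. 302.] 1962 ctr [0.558 0.21  0.112] lo [0.468 0.183 0.056] hi [0.649 0.233 0.155] [64. 50. 34.]
pour_cup top 0.55 [289. 222.] 738 ctr [0.493 0.382 0.06 ] lo [0.448 0.327 0.014] hi [0.528 0.46  0.08 ] [108. 110. 107.]
cord_spool scene 0.9 [241. 439.] 361 ctr [ 0.447 -0.055  0.027] lo [ 0.432 -0.081 -0.001] hi [ 0.473 -0.043  0.038] [116. 103.  81.]
cord
[... 2238 characters left out ...]
 53.]
bead1 scene 0.39 [299. 274.] 61 ctr [0.502 0.358 0.045] lo [0.498 0.35  0.037] hi [0.51  0.365 0.049] [82. 57. 48.]
bead1 scene 0.38 [319. 265.] 81 ctr [0.486 0.394 0.028] lo [0.479 0.385 0.02 ] hi [0.497 0.401 0.034] [86. 60. 50.]
bead1 scene 0.37 [331. 252.] 68 ctr [0.467 0.429 0.035] lo [0.454 0.418 0.02 ] hi [0.487 0.439 0.045] [101.  68.  55.]
bead1 top 0.38 [304. 192.] 76 ctr [0.461 0.446 0.047] lo [0.45  0.437 0.037] hi [0.47  0.456 0.052] [82. 50. 33.]
bead1 top 0.36 [304. 201.] 29 ctr [0.465 0.429 0.038] lo [0.461 0.421 0.031] hi [0.47  0.436 0.042] [87. 49. 29.]
bead1 top 0.35 [258. 300.] 2022 ctr [0.557 0.21  0.11 ] lo [0.468 0.183 0.003] hi [0.65  0.235 0.155] [65. 51. 36.]
```

View pics/crops.png

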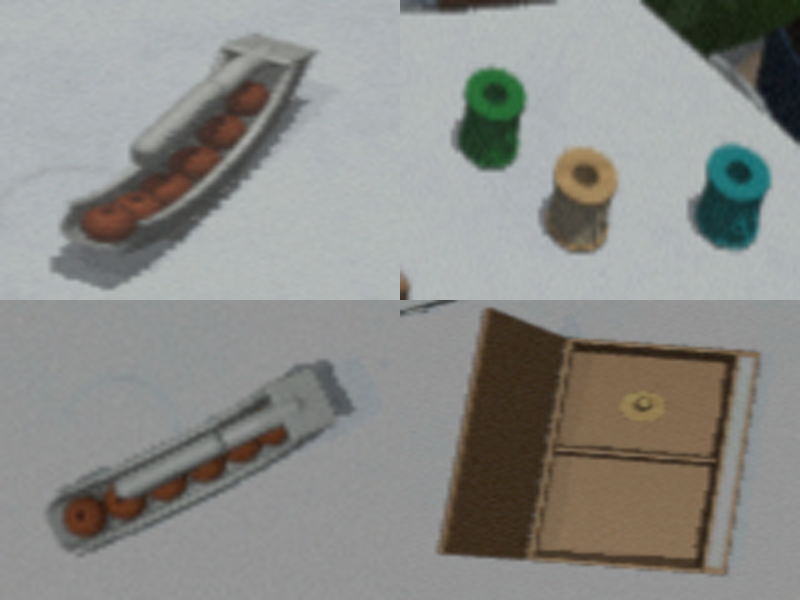

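Top-left crop: the cup holds six beads with its lip at lower left, and its hull is curved, with the handle bar's free end toward the lip. Top-right crop: the middle spool is the wooden one wound in cream cord, so it is the one meant (top px 424,306). Next I'll fit the poses.

```bash
cat >> h.py <<'E'
def yaw(s=None):
    from scipy.spatial.transform import Rotation as R
    s=s or ctrl.read_state(); w,x,y,z=s["tool_rot"]; m=R.from_quat([x,y,z,w]).as_matrix(); return np.degrees(np.arctan2(m[1,0],m[0,0])),m
def go(x,y,z,psi):
    "shift rows needed to reach TCP x,y,z (m) with tool-x yaw psi (deg)"
    s=ctrl.read_state(); a,m=yaw(s); d=m.T@(np.array([x,y,z])-s["eef_pos"])*100
    print("x %.2f y %.2f z %.2f turn %.1f"%(*d,-((psi-a+180)%360-180)),"| now",s["eef_pos"].round(4),round(a,2),"t",round(s["t"],1))
E
cat > b.py <<'E'
from h import *
f=optics.grab_frame("scene"); g=optics.grab_frame("top")
def cloud(fr):
    rc=np.argwhere(fr["depth"]>0); return world(fr,rc),fr["img"][rc[:,0],rc[:,1]]
for nm,fr in(("scene",f),("top",g)):
    P,C=cloud(fr)
    b=P[(abs(P[:,0]-.552)<.115)&(P[:,1]>.06)&(P[:,1]<.2)&(abs(P[:,2]-.05)<.004)]
    print(nm,"rim",len(b),cv2.minAreaRect(b[:,:2].astype(np.float32)*1000), b[:,2].mean())
    # ledge: right edge line
    c=P[(P[:,0]>.42)&(P[:,0]<.55)&(P[:,1]>.3)&(P[:,1]<.48)&(P[:,2]>.07)&(P[:,2]<.09)]
    print(" cup bar+end top",len(c),cv2.minAreaRect(c[:,:2].astype(np.float32)*1000),np.percentile(c[:,2],[5,50,95]))
    c=P[(P[:,0]>.42)&(P[:,0]<.55)&(P[:,1]>.3)&(P[:,1]<.48)&(P[:,2]>.012)]
    print(" cup all",cv2.minAreaRect(c[:,:2].astype(np.float32)*1000))
    p=P[(abs(P[:,0]-.6)<.03)&(abs(P[:,1]-.145)<.03)&(P[:,2]>.022)&(P[:,2]<.045)]
    print(" post",len(p),p.mean(0).round(4) if len(p) else"")
    q=P[(abs(P[:,0]-.449)<.03)&(abs(P[:,1]+.062)<.03)&(P[:,2]>.031)]
    print(" spool top",len(q),cv2.minEnclosingCircle(q[:,:2].astype(np.float32)*1000),q[:,2].mean())
    q=P[(abs(P[:,0]-.612)<.05)&(abs(P[:,1]+.13)<.08)&(P[:,2]>.006)&(P[:,2]<.03)]
    print(" burn",len(q),cv2.minAreaRect(q[:,:2].astype(np.float32)*1000))
E
python3 b.py
```

```text
scene rim 557 ((550.5740966796875, 134.77186584472656), (117.01337432861328, 195.06747436523438), 83.28965759277344) 0.04918718185274184
 cup bar+end top 217 ((491.6561584472656, 384.97113037109375), (14.71528148651123, 86.98326873779297), 23.452117919921875) [0.07063277 0.07518729 0.07867287]
 cup all ((487.8705139160156, 393.833740234375), (36.47875213623047, 151.76744079589844), 26.968751907348633)
 post 17 [0.5964 0.1329 0.0286]
 spool top 161 ((451.2158203125, -61.214412689208984), 22.352399826049805) 0.03512741626783101
 burn 235 ((618.5577392578125, -126.55311584472656), (125.1106185913086, 20.5401611328125), 60.79477310180664)
top rim 851 ((550.3333129882812, 133.96437072753906), (112.04075622558594, 192.4093475341797), 83.12028503417969) 0.05047939552540152
 cup bar+end top 242 ((490.9737548828125, 377.86907958984375), (30.8048095703125, 96.54592895507812), 34.07112503051758) [0.07076009 0.07639623 0.08063092]
 cup all ((487.60009765625, 394.4324035644531), (34.19226837158203, 152.50247192382812), 26.921171188354492)
 post 15 [0.5963 0.1326 0.0308]
 spool top 214 ((450.3800354003906, -61.807918548583984), 20.361692428588867) 0.03640527085536482
 burn 335 ((616.5867919921875, -123.07273864746094), (72.52598571777344, 116.10549926757812), 4.04976224899292)
```

```bash
python3 -c "
from h import *
go(.4506,-.0615,.10,24.2)"
```

```text
x 38.57 y -35.90 z 13.13 turn 0.0 | now [ 0.2462 -0.5472  0.2313] 24.23 t 1.2
```

```bash
python3 -m handwheel '[{"x":3,"y":-2.8,"z":1},{"x":6,"y":-5.6,"z":2},{"x":9,"y":-8.4,"z":3},{"x":12,"y":-11.2,"z":4},{"x":15,"y":-14,"z":5},{"x":18,"y":-16.8,"z":5},{"x":21,"y":-19.6,"z":6},{"x":23,"y":-21.4,"z":6}]'
python3 -m handwheel '[{"x":2.5,"y":-2.3,"grip":6.5},{"x":5,"y":-4.7,"z":1,"grip":6.5},{"x":7.8,"y":-7.2,"z":2,"grip":6.5},{"x":10,"y":-9.4,"z":3,"grip":6.5},{"x":12,"y":-11.3,"z":4,"grip":6.5},{"x":14,"y":-13,"z":5,"grip":6.5},{"x":15.57,"y":-14.5,"z":6,"grip":6.5},{"x":15.57,"y":-14.5,"z":7.13,"grip":6.5}]'
python3 -c "
from h import *
go(.4506,-.0615,.014,24.2)"
```

```text
x 38.57 y -35.90 z 21.73 turn 0.0 | now [ 0.2462 -0.5472  0.2313] 24.23 t 1.2$[0]: bad value
$[0]: bad value
```

```bash
python3 -m handwheel '[{"grip":8.5,"x":3,"y":-2.8,"z":1,"turn":0},{"grip":8.5,"x":6,"y":-5.6,"z":2,"turn":0},{"grip":8.5,"x":9,"y":-8.4,"z":3,"turn":0},{"grip":8.5,"x":12,"y":-11.2,"z":4,"turn":0},{"grip":8.5,"x":15,"y":-14,"z":5,"turn":0},{"grip":8.5,"x":18,"y":-16.8,"z":5,"turn":0},{"grip":8.5,"x":21,"y":-19.6,"z":6,"turn":0},{"grip":8.5,"x":23,"y":-21.4,"z":6,"turn":0}]'
python3 -m handwheel '[{"grip":6.5,"x":2.5,"y":-2.3,"z":0,"turn":0},{"grip":6.5,"x":5,"y":-4.7,"z":1,"turn":0},{"grip":6.5,"x":7.8,"y":-7.2,"z":2,"turn":0},{"grip":6.5,"x":10,"y":-9.4,"z":3,"turn":0},{"grip":6.5,"x":12,"y":-11.3,"z":4,"turn":0},{"grip":6.5,"x":14,"y":-13,"z":5,"turn":0},{"grip":6.5,"x":15.57,"y":-14.5,"z":6,"turn":0},{"grip":6.5,"x":15.57,"y":-14.5,"z":7.13,"turn":0}]'
python3 -c "
from h import *
go(.4506,-.0615,.014,24.2)"
```

```text
t: 1.87
eef_pos: [0.3682, -0.2544, 0.1699]
tool_rot: [-0.001, 0.978, 0.21, -0.0]
contact_force: [0.1, -0.1, -0.6]
grip_width: 0.085
finger_force: 0.0
t: 2.53
eef_pos: [0.452, -0.0585, 0.1]
tool_rot: [-0.0, 0.977, 0.211, 0.001]
contact_force: [0.5, -0.6, 0.5]
grip_width: 0.065
finger_force: 0.0
x -0.27 y 0.22 z 8.60 turn 0.2 | now [ 0.452  -0.0585  0.1   ] 24.39 t 2.5
```

```bash
python3 -m handwheel '[{"grip":6.5,"x":0,"y":0,"z":0,"turn":0},{"grip":6.5,"x":0,"y":0,"z":0,"turn":0},{"grip":6.5,"x":0,"y":0,"z":0,"turn":0},{"grip":6.5,"x":0,"y":0,"z":1,"turn":0},{"grip":6.5,"x":0,"y":0,"z":2,"turn":0},{"grip":6.5,"x":0,"y":0,"z":3,"turn":0},{"grip":6.5,"x":0,"y":0,"z":4,"turn":0},{"grip":6.5,"x":0,"y":0,"z":4,"turn":0}]'
cat > c.py <<'E'
from h import *
import sys
n=sys.argv[1]
for v in ("scene","top"):
    f=optics.grab_frame(v)
    for o in optics.cut_out(n,f)[:3]:
        m=o["pixels"]; P=world(f,np.argwhere(m&(f["depth"]>0)));print(n,v,round(o["confidence"],2),np.round(o["position"]),m.sum(),np.median(P,0).round(3),f["img"][m].mean(0).round())
E
python3 c.py cord_spool
python3 -c "
from h import *
go(.4506,-.0615,.014,24.2)"
```

```text
t: 3.2
eef_pos: [0.4485, -0.0613, 0.057]
tool_rot: [-0.001, 0.978, 0.21, -0.002]
contact_force: [-1.3, 0.1, 0.3]
grip_width: 0.0652
finger_force: 0.0
cord_spool scene 0.89 [221. 416.] 318 [ 0.522 -0.05   0.028] [36. 65. 42.]
cord_spool scene 0.73 [241. 440.] 271 [ 0.442 -0.051  0.022] [90. 81. 67.]
cord_spool scene 0.68 [240. 481.] 350 [ 0.391 -0.134  0.028] [33. 86. 89.]
cord_spool top 0.65 [271. 418.] 329 [ 0.528 -0.057  0.035] [28. 69. 41.]
cord_spool top 0.6 [304. 418.] 63 [ 0.459 -0.048  0.034] [73. 63. 45.]
x -0.02 y -0.02 z 4.62 turn 0.0 | now [ 0.4508 -0.0616  0.0602] 24.22 t 3.4
```

```bash
python3 -m handwheel '[{"grip":6.5,"x":0,"y":0,"z":1.5,"turn":0},{"grip":6.5,"x":0,"y":0,"z":3,"turn":0},{"grip":6.5,"x":0,"y":0,"z":4.6,"turn":0},{"grip":6.5,"x":0,"y":0,"z":4.6,"turn":0},{"grip":3,"x":0,"y":0,"z":4.6,"turn":0},{"grip":3,"x":0,"y":0,"z":4.6,"turn":0},{"grip":3,"x":0,"y":0,"z":4.6,"turn":0},{"grip":3,"x":0,"y":0,"z":4.6,"turn":0}]'
python3 -m handwheel '[{"grip":3,"x":0,"y":0,"z":0,"turn":0},{"grip":3,"x":0,"y":0,"z":0,"turn":0},{"grip":3,"x":0,"y":0,"z":-2,"turn":0},{"grip":3,"x":0,"y":0,"z":-4,"turn":0},{"grip":3,"x":0,"y":0,"z":-6,"turn":0},{"grip":3,"x":0,"y":0,"z":-8,"turn":0},{"grip":3,"x":0,"y":0,"z":-9,"turn":0},{"grip":3,"x":0,"y":0,"z":-9,"turn":0}]'
python3 -c "
from h import *
go(.597,.133,.11,83)"
```

```text
t: 4.07
eef_pos: [0.4521, -0.0618, 0.0156]
tool_rot: [0.001, 0.978, 0.21, 0.001]
contact_force: [-1.0, 0.5, 5.3]
grip_width: 0.0374
finger_force: 60.6
t: 4.73
eef_pos: [0.4528, -0.062, 0.107]
tool_rot: [0.001, 0.978, 0.21, 0.002]
contact_force: [0.1, -0.6, -0.4]
grip_width: 0.0377
finger_force: 60.3
x 21.16 y -11.86 z -0.24 turn -58.8 | now [ 0.4528 -0.062   0.107 ] 24.23 t 4.7
```

```bash
python3 -m handwheel '[{"grip":3,"x":3,"y":-1.7,"z":-0.5,"turn":-7},{"grip":3,"x":6,"y":-3.4,"z":-0.5,"turn":-14},{"grip":3,"x":9,"y":-5.1,"z":-0.5,"turn":-21},{"grip":3,"x":12,"y":-6.8,"z":-0.5,"turn":-28},{"grip":3,"x":15,"y":-8.5,"z":-0.5,"turn":-35},{"grip":3,"x":17.5,"y":-10,"z":-0.5,"turn":-42},{"grip":3,"x":19.5,"y":-11,"z":-0.5,"turn":-49},{"grip":3,"x":20.5,"y":-11.5,"z":-0.5,"turn":-56}]'
python3 -m handwheel '[{"grip":3,"x":0,"y":0,"z":0,"turn":-2.8},{"grip":3,"x":0,"y":0,"z":0,"turn":-2.8},{"grip":3,"x":0,"y":0,"z":0,"turn":-2.8},{"grip":3,"x":0,"y":0,"z":0,"turn":-2.8},{"grip":3,"x":0,"y":0,"z":0,"turn":-2.8},{"grip":3,"x":0,"y":0,"z":0,"turn":-2.8},{"grip":3,"x":0,"y":0,"z":0,"turn":-2.8},{"grip":3,"x":0,"y":0,"z":0,"turn":-2.8}]'
python3 - <<'E'
from h import *
go(.597,.133,.064,83)
f=optics.grab_frame("scene")
for o in optics.cut_out("cord_spool",f)[:3]:
    m=o["pixels"]; P=world(f,np.argwhere(m&(f["depth"]>0))); print(round(o["confidence"],2),np.round(o["position"]),P.mean(0).round(4),np.percentile(P,[3,97],axis=0).round(4),f["img"][m].mean(0).round())
save(f,"held.png",(150,320,280,440),4)
E
```

```text
t: 5.4
eef_pos: [0.5909, 0.1299, 0.1071]
tool_rot: [-0.001, 0.762, 0.647, -0.0]
contact_force: [0.6, -1.3, 0.4]
grip_width: 0.0379
finger_force: 60.2
t: 6.07
eef_pos: [0.5904, 0.1272, 0.1092]
tool_rot: [0.0, 0.749, 0.663, 0.0]
contact_force: [0.7, -0.3, 0.2]
grip_width: 0.0374
finger_force: 60.2
x 0.65 y 0.58 z 4.52 turn -0.0 | now [0.5904 0.1272 0.1092] 82.98 t 6.1
0.78 [238. 482.] [ 0.3925 -0.1367  0.0242] [[ 0.3783 -0.1584  0.0013]
 [ 0.4109 -0.1236  0.038 ]] [32. 88. 90.]
0.59 [210. 337.] [0.5927 0.136  0.1118] [[0.5708 0.1015 0.0265]
 [0.6422 0.1469 0.1315]] [84. 76. 62.]
```

View pics/held.png

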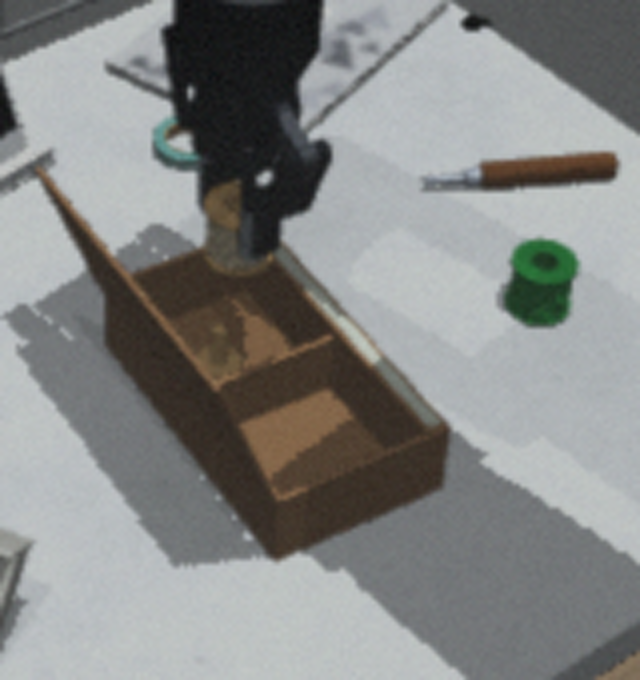

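```bash
python3 -m handwheel '[{"grip":3,"x":0.6,"y":0.6,"z":0,"turn":0},{"grip":3,"x":0.6,"y":0.6,"z":1,"turn":0},{"grip":3,"x":0.6,"y":0.6,"z":2,"turn":0},{"grip":3,"x":0.6,"y":0.6,"z":3,"turn":0},{"grip":3,"x":0.6,"y":0.6,"z":4,"turn":0},{"grip":3,"x":0.6,"y":0.6,"z":5,"turn":0},{"grip":3,"x":0.6,"y":0.6,"z":5.5,"turn":0},{"grip":3,"x":0.6,"y":0.6,"z":5.5,"turn":0}]'
python3 -m handwheel '[{"grip":3,"x":0,"y":0,"z":0.4,"turn":0},{"grip":3,"x":0,"y":0,"z":0.8,"turn":0},{"grip":3,"x":0,"y":0,"z":1.2,"turn":0},{"grip":3,"x":0,"y":0,"z":1.6,"turn":0},{"grip":3,"x":0,"y":0,"z":2,"turn":0},{"grip":3,"x":0,"y":0,"z":2,"turn":0},{"grip":3,"x":0,"y":0,"z":2,"turn":0},{"grip":3,"x":0,"y":0,"z":2,"turn":0}]'
python3 -c "
from h import *
go(.597,.133,.019,83)"
```

```text
t: 6.83
eef_pos: [0.5955, 0.1324, 0.0515]
tool_rot: [-0.001, 0.749, 0.663, -0.002]
contact_force: [0.6, -0.4, -0.8]
grip_width: 0.038
finger_force: 60.2
t: 7.5
eef_pos: [0.5972, 0.1327, 0.0342]
tool_rot: [0.0, 0.749, 0.663, 0.0]
contact_force: [-0.3, -0.2, 0.5]
grip_width: 0.0375
finger_force: 60.2
x 0.02 y -0.03 z 1.52 turn 0.0 | now [0.5972 0.1327 0.0342] 83.02 t 7.5
```

```bash
python3 -m handwheel '[{"grip":3,"x":0,"y":0,"z":0.5,"turn":0},{"grip":3,"x":0,"y":0,"z":1,"turn":0},{"grip":3,"x":0,"y":0,"z":1.4,"turn":0},{"grip":3,"x":0,"y":0,"z":1.4,"turn":0},{"grip":5.2,"x":0,"y":0,"z":1.4,"turn":0},{"grip":5.2,"x":0,"y":0,"z":1.4,"turn":0},{"grip":5.2,"x":0,"y":0,"z":1.4,"turn":0},{"grip":5.2,"x":0,"y":0,"z":1.4,"turn":0}]'
python3 -m handwheel '[{"grip":5.2,"x":0,"y":0,"z":-1,"turn":0},{"grip":5.2,"x":0,"y":0,"z":-3,"turn":0},{"grip":5.2,"x":0,"y":0,"z":-6,"turn":0},{"grip":5.2,"x":0,"y":0,"z":-10,"turn":0},{"grip":5.2,"x":0,"y":0,"z":-14,"turn":0},{"grip":8.5,"x":0,"y":0,"z":-18,"turn":0},{"grip":8.5,"x":0,"y":0,"z":-18,"turn":0},{"grip":8.5,"x":0,"y":0,"z":-18,"turn":0}]'
python3 - <<'E'
from h import *
go(.4985,.3735,.20,117)
f=optics.grab_frame("scene")
for o in optics.cut_out("cord_spool",f)[:3]:
    m=o["pixels"]; P=world(f,np.argwhere(m&(f["depth"]>0))); print(round(o["confidence"],2),np.round(o["position"]),P.mean(0).round(4),np.percentile(P,[3,97],axis=0).round(4),f["img"][m].mean(0).round())
E
```

```text
t: 8.17
eef_pos: [0.5969, 0.1327, 0.0197]
tool_rot: [-0.0, 0.749, 0.663, -0.0]
contact_force: [0.3, 0.0, 0.1]
grip_width: 0.0516
finger_force: 0.0
t: 8.83
eef_pos: [0.5995, 0.1331, 0.2053]
tool_rot: [0.002, 0.749, 0.663, 0.004]
contact_force: [-0.0, -0.1, -0.7]
grip_width: 0.0841
finger_force: 0.0
x 22.64 y -12.95 z 0.48 turn -34.0 | now [0.5995 0.1331 0.2053] 83.03 t 8.8
0.89 [224. 415.] [ 0.5233 -0.0515  0.0241] [[ 0.5102 -0.0705  0.001 ]
 [ 0.5406 -0.0385  0.0375]] [38. 79. 47.]
0.87 [236. 482.] [ 0.3922 -0.1387  0.0228] [[ 0.3777 -0.1673 -0.0006]
 [ 0.4112 -0.1235  0.0379]] [39. 91. 93.]
0.53 [236. 333.] [0.5926 0.1361 0.033 ] [[0.5781 0.1179 0.0138]
 [0.6121 0.1521 0.0419]] [105.  90.  68.]
```

```bash
python3 - <<'E'
from h import *
for v in("scene","top"):
    f=optics.grab_frame(v); rc=np.argwhere(f["depth"]>0); P=world(f,rc)
    d=P-[.4877,.394,0]; a=np.radians(117); u=d[:,0]*np.cos(a)+d[:,1]*np.sin(a); w=-d[:,0]*np.sin(a)+d[:,1]*np.cos(a)
    k=(abs(u)<.085)&(abs(w)<.025)&(P[:,2]>.006)
    print(v,"u(lip+) range",np.percentile(u[k&(P[:,2]>.012)],[0.5,99.5]).round(4),"w",np.percentile(w[k],[1,99]).round(4))
    for lo in range(-80,84,8):
        s=k&(u*1000>=lo)&(u*1000<lo+8)
        b=s&(abs(w)<.008); e=s&(w>.010); e2=s&(w<-.010)
        g=lambda m:np.percentile(P[m,2]*1000,[10,90]).round() if m.sum()>2 else None
        print(lo,"mid",g(b),"left",g(e),"right",g(e2), "w bar",np.round(np.mean(w[s&(P[:,2]>.064)])*1000,1) if (s&(P[:,2]>.064)).any() else '')
E
```

```text
scene u(lip+) range [-0.0739  0.0739] w [-0.0161  0.0173]
-80 mid [56. 59.] left [57. 59.] right None w bar 
-72 mid [42. 63.] left [59. 63.] right [60. 64.] w bar 1.2
-64 mid [36. 67.] left [50. 66.] right [58. 66.] w bar 0.6
-56 mid [43. 70.] left [43. 67.] right [55. 68.] w bar 0.2
-48 mid [33. 73.] left [34. 50.] right [49. 54.] w bar 1.2
-40 mid [35. 73.] left [30. 45.] right None w bar 1.0
-32 mid [35. 74.] left [26. 41.] right None w bar 2.1
-24 mid [25. 77.] left [17. 37.] right [13. 19.] w bar 1.7
-16 mid [27. 78.] left [10. 34.] right [18. 21.] w bar 2.4
-8 mid [27. 78.] left [18. 33.] right [11. 17.] w bar 1.7
0 mid [22. 77.] left [18. 33.] right [11. 18.] w bar 1.6
8 mid [28. 78.] left [10. 34.] right [22. 28.] w bar 2.4
16 mid [29. 78.] left [16. 33.] right [15. 33.] w bar 2.2
24 mid [26. 77.] left [ 8. 35.] right [23. 33.] w bar 1.4
32 mid [33. 69.] left [ 8. 36.] right [27. 37.] w bar 0.1
40 mid [33. 38.] left [24. 40.] right [32. 42.] w bar 
48 mid [26. 48.] left [28. 44.] right [36. 45.] w bar 
56 mid [33. 49.] left [31. 49.] right [33. 49.] w bar 
64 mid [32. 46.] l
[... 669 characters left out ...]
0.] left [30. 37.] right [25. 38.] w bar 0.5
-8 mid [32. 80.] left [23. 36.] right [30. 35.] w bar 0.6
0 mid [27. 80.] left [22. 35.] right [30. 36.] w bar 0.5
8 mid [14. 80.] left [22. 37.] right [30. 35.] w bar 0.3
16 mid [31. 80.] left [14. 36.] right [26. 35.] w bar 0.2
24 mid [31. 80.] left [22. 38.] right [31. 37.] w bar 0.8
32 mid [15. 39.] left [18. 41.] right [34. 39.] w bar -3.2
40 mid [34. 40.] left [28. 44.] right [23. 43.] w bar 
48 mid [21. 51.] left [ 9. 46.] right [25. 47.] w bar 
56 mid [43. 52.] left [42. 52.] right [30. 52.] w bar 
64 mid [36. 50.] left [38. 40.] right [35. 46.] w bar 
72 mid [36. 41.] left None right [38. 43.] w bar 
80 mid None left None right None w bar
```

```bash
python3 -c "
from h import *
go(.4745,.4198,.12,117)"
```

```text
x 27.05 y -15.52 z 7.84 turn -34.0 | now [0.596  0.1325 0.1982] 83.02 t 9.0
```

```bash
python3 -m handwheel '[{"grip":5,"x":3.4,"y":-1.9,"z":-2,"turn":-5},{"grip":5,"x":6.8,"y":-3.9,"z":-2,"turn":-10},{"grip":5,"x":10.2,"y":-5.8,"z":-2,"turn":-15},{"grip":5,"x":13.6,"y":-7.8,"z":-2,"turn":-20},{"grip":5,"x":17,"y":-9.7,"z":-1,"turn":-25},{"grip":5,"x":20.4,"y":-11.7,"z":0,"turn":-30},{"grip":5,"x":23.8,"y":-13.6,"z":0,"turn":-34},{"grip":5,"x":27,"y":-15.5,"z":1,"turn":-34}]'
python3 -m handwheel '[{"grip":5,"x":0,"y":0,"z":2,"turn":0},{"grip":5,"x":0,"y":0,"z":4,"turn":0},{"grip":5,"x":0,"y":0,"z":6.5,"turn":0},{"grip":5,"x":0,"y":0,"z":6.5,"turn":0},{"grip":5,"x":0,"y":0,"z":6.5,"turn":0},{"grip":5,"x":0,"y":0,"z":6.5,"turn":0},{"grip":5,"x":0,"y":0,"z":6.5,"turn":0},{"grip":5,"x":0,"y":0,"z":6.5,"turn":0}]'
python3 - <<'E'
from h import *
go(.4745,.4198,.062,117)
save(optics.grab_frame("scene"),"cupapp.png",(240,360,200,340),4)
E
```

```text
t: 9.7
eef_pos: [0.4746, 0.4211, 0.1891]
tool_rot: [-0.0, 0.52, 0.854, -0.001]
contact_force: [0.9, 1.0, -0.3]
grip_width: 0.05
finger_force: 0.0
t: 10.37
eef_pos: [0.4771, 0.42, 0.127]
tool_rot: [0.001, 0.522, 0.853, 0.001]
contact_force: [-0.1, 0.5, -0.7]
grip_width: 0.0497
finger_force: 0.0
x 0.09 y -0.26 z 6.50 turn 0.0 | now [0.4771 0.42   0.127 ] 117.0 t 10.4
```

View pics/cupapp.png

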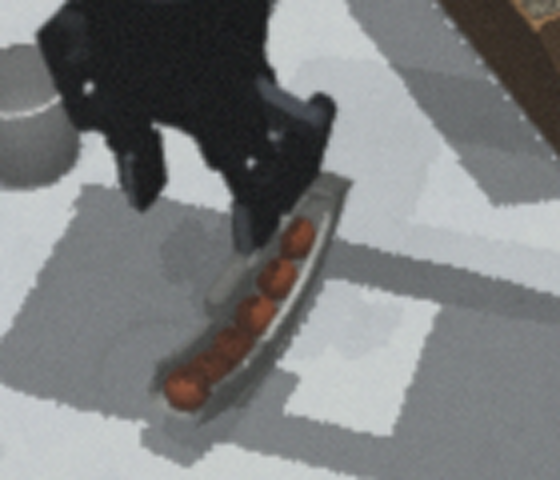

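Both fingers are above the handle bar's front part (crop px 215–260, 200–290), and all six beads are in the cup. I'll descend and grip now.

```bash
python3 -m handwheel '[{"grip":5,"x":0,"y":-0.1,"z":2,"turn":0},{"grip":5,"x":0,"y":-0.1,"z":4,"turn":0},{"grip":5,"x":0,"y":-0.1,"z":6,"turn":0},{"grip":5,"x":0,"y":-0.1,"z":6.4,"turn":0},{"grip":0.5,"x":0,"y":-0.1,"z":6.4,"turn":0},{"grip":0.5,"x":0,"y":-0.1,"z":6.4,"turn":0},{"grip":0.5,"x":0,"y":-0.1,"z":6.4,"turn":0},{"grip":0.5,"x":0,"y":-0.1,"z":6.4,"turn":0}]'
python3 -m handwheel '[{"grip":0.5,"x":0,"y":0,"z":0,"turn":0},{"grip":0.5,"x":0,"y":0,"z":0,"turn":0},{"grip":0.5,"x":0,"y":0,"z":0,"turn":0},{"grip":0.5,"x":0,"y":0,"z":-0.3,"turn":0},{"grip":0.5,"x":0,"y":0,"z":-0.6,"turn":0},{"grip":0.5,"x":0,"y":0,"z":-1,"turn":0},{"grip":0.5,"x":0,"y":0,"z":-1.5,"turn":0},{"grip":0.5,"x":0,"y":0,"z":-2,"turn":0}]'
python3 -c "
from h import *
print(ctrl.read_state())
go(.4745,.4198,.18,117)"
```

```text
t: 11.08
eef_pos: [0.4762, 0.42, 0.0633]
tool_rot: [0.0, 0.522, 0.853, 0.001]
contact_force: [-1.5, 0.6, 4.2]
grip_width: 0.0101
finger_force: 59.3
t: 11.75
eef_pos: [0.475, 0.4189, 0.0812]
tool_rot: [-0.0, 0.522, 0.853, -0.0]
contact_force: [-0.1, 0.7, -2.4]
grip_width: 0.0107
finger_force: 58.5
{'t': 11.75, 'qpos': array([6.41834104e-01, 3.32153138e-01, 1.53592128e+00, 2.22194413e-05,
       1.27402784e+00, 1.70195021e-01]), 'dq': array([ 0.00079239, -0.0686002 , -0.04180278,  0.00230348,  0.10249992,
        0.00142632]), 'joint_torque': array([ 9.35368618e-03, -6.49892235e+01, -4.77171707e+01, -8.54357681e-02,
       -1.88738024e-01,  3.27324151e-04]), 'eef_pos': array([0.47497639, 0.41892652, 0.08122663]), 'tool_rot': array([-1.04233898e-04,  5.22330703e-01,  8.52742969e-01, -2.32751107e-04]), 'contact_force': array([-0.08966487,  0.68423839, -2.3525782 ]), 'wrist_torque': array([ 0.08977903,  0.01090037, -0.00315354]), 'finger_force': 58.53270471096039, 'grip_width': 0.010654329196705285}
x 0.10 y -0.01 z -9.88 turn 0.0 | now [0.475  0.4189 0.0812] 117.02 t 11.8
```

```bash
python3 -m handwheel '[{"grip":0.5,"x":0,"y":0,"z":-1,"turn":0},{"grip":0.5,"x":0,"y":0,"z":-3,"turn":0},{"grip":0.5,"x":0,"y":0,"z":-5,"turn":0},{"grip":0.5,"x":0,"y":0,"z":-8,"turn":0},{"grip":0.5,"x":0,"y":0,"z":-11,"turn":0},{"grip":0.5,"x":0,"y":0,"z":-14,"turn":0},{"grip":0.5,"x":0,"y":0,"z":-16,"turn":0},{"grip":0.5,"x":0,"y":0,"z":-16.5,"turn":0}]'
cat > tilt.py <<'E'
from h import *
import sys
"cup tilt (deg, lip down +) from the bar/hull cloud around the TCP; count of beads"
def tilt(n=None,box=None,sc=4):
    f=optics.grab_frame("scene"); s=ctrl.read_state(); a,m=yaw(s)
    rc=np.argwhere(f["depth"]>0); P=world(f,rc); C=f["img"][rc[:,0],rc[:,1]].astype(int)
    d=P-s["eef_pos"]; u=d@m[:,0]; w=d@m[:,1]; z=d[:,2]
    k=(abs(w)<.012)&(u>-.12)&(u<.02)
    # bar/closed-end top ridge: topmost cup pixel per column of u behind the fingers
    U=[];Z=[]
    for lo in np.arange(-.056,-.020,.004):
        q=k&(abs(w)<.005)&(u>=lo)&(u<lo+.004)&(z<.05)&(z>-.09)&(C.min(1)>55)
        if q.sum()>1: U.append(lo+.002); Z.append(np.percentile(z[q],85))
    c=np.polyfit(U,Z,1) if len(U)>2 else [np.nan,0]
    print("bar slope tilt %.1f deg"%(-np.degrees(np.arctan(c[0]))),np.round(np.c_[U,Z]*1000).astype(int).tolist())
    red=(C[:,0]>C[:,2]*1.45)&(C[:,0]-C[:,1]>18)
    R=red&(abs(w)<.02)&(u>-.13)&(u<.08)&(z>-.09)&(z<0); print("red px cup",R.sum())
    try:
        for o in optics.cut_out("bead1",f):
            p=world(f,[o["position"]]); print("bead %.2f"%o["confidence"],np.round(o["position"]),o["pixels"].sum(),p.round(3))
    except Exception as e: print(e)
    if n: save(f,n,box,sc)
    return f
if __name__=="__main__":
    tilt(*(sys.argv[1:2]+([tuple(map(int,sys.argv[2].split(",")))] if len(sys.argv)>2 else [])))
E
python3 tilt.py; python3 -c "
from h import *
go(.4864,.1458,.245,-6.9)"
```

```text
t: 12.42
eef_pos: [0.4769, 0.4204, 0.2526]
tool_rot: [0.002, 0.522, 0.853, 0.004]
contact_force: [0.0, 0.6, -2.0]
grip_width: 0.0102
finger_force: 58.7
bar slope tilt -4.7 deg [[-50, 15], [-46, 16], [-42, 15]]
red px cup 438
bead 0.65 [260. 247.] 69 [[0.475 0.42  0.222]]
bead 0.61 [267. 235.] 141 [[0.461 0.449 0.236]]
bead 0.57 [230. 268.] 62 [[0.503 0.358 0.235]]
bead 0.52 [264. 244.] 42 [[0.469 0.43  0.223]]
bead 0.45 [253. 254.] 98 [[0.483 0.4   0.22 ]]
bead 0.45 [240. 262.] 84 [[0.499 0.375 0.225]]
x -24.87 y -11.51 z 0.25 turn 123.9 | now [0.4759 0.4196 0.2481] 117.02 t 12.5
```

```bash
python3 -m handwheel '[{"grip":0.5,"x":-0.5,"y":-0.2,"z":0,"turn":2},{"grip":0.5,"x":-1.5,"y":-0.7,"z":0,"turn":6},{"grip":0.5,"x":-3,"y":-1.4,"z":0,"turn":12},{"grip":0.5,"x":-4.5,"y":-2.1,"z":0,"turn":18},{"grip":0.5,"x":-6,"y":-2.8,"z":0,"turn":24},{"grip":0.5,"x":-7.5,"y":-3.5,"z":0,"turn":30},{"grip":0.5,"x":-9,"y":-4.2,"z":0,"turn":36},{"grip":0.5,"x":-10,"y":-4.6,"z":0,"turn":40}]'
python3 -c "
from h import *
go(.4864,.1458,.245,-6.9)"
```

```text
t: 13.18
eef_pos: [0.4785, 0.3071, 0.243]
tool_rot: [-0.0, 0.784, 0.62, -0.002]
contact_force: [-0.2, -0.4, -2.8]
grip_width: 0.01
finger_force: 58.7
x -15.51 y 4.49 z -0.16 turn 83.6 | now [0.4785 0.3071 0.243 ] 76.67 t 13.2
```

```bash
python3 -m handwheel '[{"grip":0.5,"x":-1,"y":0.3,"z":0,"turn":5},{"grip":0.5,"x":-2.2,"y":0.6,"z":0,"turn":11},{"grip":0.5,"x":-3.5,"y":1,"z":0,"turn":17},{"grip":0.5,"x":-5,"y":1.4,"z":0,"turn":23},{"grip":0.5,"x":-6.5,"y":1.8,"z":0,"turn":29},{"grip":0.5,"x":-8,"y":2.3,"z":0,"turn":35},{"grip":0.5,"x":-9,"y":2.6,"z":0,"turn":40},{"grip":0.5,"x":-9.5,"y":2.8,"z":0,"turn":43}]'
python3 -c "
from h import *
go(.4864,.1458,.245,-6.9)"
```

```text
t: 13.85
eef_pos: [0.4845, 0.2084, 0.2432]
tool_rot: [0.0, 0.957, 0.29, -0.002]
contact_force: [-0.7, 0.6, -2.9]
grip_width: 0.0099
finger_force: 58.7
x -3.31 y 5.32 z -0.17 turn 40.6 | now [0.4845 0.2084 0.2432] 33.68 t 13.8
```

```bash
python3 -m handwheel '[{"grip":0.5,"x":-0.4,"y":0.6,"z":0,"turn":5},{"grip":0.5,"x":-0.8,"y":1.3,"z":0,"turn":11},{"grip":0.5,"x":-1.3,"y":2.1,"z":0,"turn":17},{"grip":0.5,"x":-1.9,"y":3,"z":0,"turn":23},{"grip":0.5,"x":-2.5,"y":4,"z":0,"turn":29},{"grip":0.5,"x":-3,"y":4.8,"z":0,"turn":35},{"grip":0.5,"x":-3.3,"y":5.2,"z":0,"turn":39},{"grip":0.5,"x":-3.3,"y":5.3,"z":0,"turn":40.6}]'
python3 -c "
from h import *
go(.4864,.1458,.135,-6.9)"
```

```text
t: 14.52
eef_pos: [0.4866, 0.1466, 0.2432]
tool_rot: [0.001, 0.998, -0.06, -0.002]
contact_force: [0.3, 0.7, -3.8]
grip_width: 0.0103
finger_force: 58.7
x 0.03 y 0.06 z 10.82 turn 0.0 | now [0.4866 0.1466 0.2432] -6.88 t 14.5
```

```bash
python3 -m handwheel '[{"grip":0.5,"x":0,"y":0,"z":0.8,"turn":0},{"grip":0.5,"x":0,"y":0,"z":2,"turn":0},{"grip":0.5,"x":0,"y":0,"z":4,"turn":0},{"grip":0.5,"x":0,"y":0,"z":6,"turn":0},{"grip":0.5,"x":0,"y":0,"z":8,"turn":0},{"grip":0.5,"x":0,"y":0,"z":9.6,"turn":0},{"grip":0.5,"x":0,"y":0,"z":10.5,"turn":0},{"grip":0.5,"x":0,"y":0,"z":10.8,"turn":0}]'
python3 tilt.py pour0.png 170,320,260,440; python3 -c "
from h import *
go(.4864,.1458,.135,-6.9)"
```

```text
t: 15.18
eef_pos: [0.4854, 0.1476, 0.1341]
tool_rot: [0.001, 0.998, -0.057, -0.003]
contact_force: [-0.2, -0.2, -2.3]
grip_width: 0.01
finger_force: 58.7
bar slope tilt -0.6 deg [[-54, 13], [-50, 13], [-46, 14], [-42, 13], [-38, 14], [-34, 14], [-30, 15], [-26, 14], [-22, 13]]
red px cup 228
bead 0.68 [234. 317.] 621 [[0.567 0.204 0.091]]
bead 0.62 [194. 413.] 267 [[ 0.608 -0.129  0.013]]
bead 0.60 [230. 354.] 40 [[0.511 0.15  0.115]]
bead 0.59 [254. 371.] 54 [[0.447 0.157 0.102]]
bead 0.46 [240. 360.] 69 [[0.488 0.153 0.107]]
bead 0.39 [250. 365.] 59 [[0.468 0.156 0.096]]
x -0.04 y 0.21 z 0.17 turn 0.4 | now [0.487  0.1478 0.1367] -6.53 t 15.3
```

View pics/pour0.png

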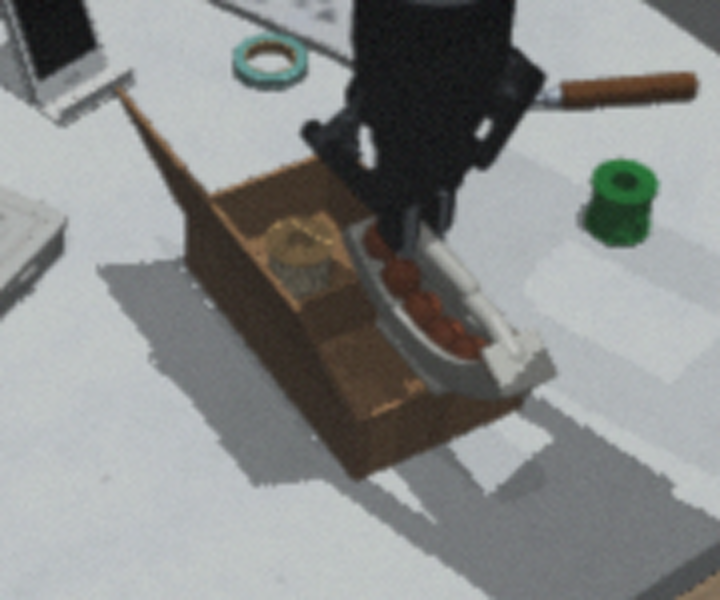

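The picture shows the cup level in the gripper over the near compartment (crop px 440,300), with all six beads aboard. The spool sits on its post at (300,255). Next I'll lower the cup onto the near wall in small steps, so the wall under its closed half tips it about the pads.

```bash
python3 -m handwheel '[{"grip":0.5,"x":0,"y":0,"z":0.5,"turn":0},{"grip":0.5,"x":0,"y":0,"z":1,"turn":0},{"grip":0.5,"x":0,"y":0,"z":1.5,"turn":0},{"grip":0.5,"x":0,"y":0,"z":1.8,"turn":0},{"grip":0.5,"x":0,"y":0,"z":2.0,"turn":0},{"grip":0.5,"x":0,"y":0,"z":2.2,"turn":0},{"grip":0.5,"x":0,"y":0,"z":2.3,"turn":0},{"grip":0.5,"x":0,"y":0,"z":2.3,"turn":0}]'
python3 -m handwheel '[{"grip":0.5,"x":0,"y":0,"z":0.05,"turn":0},{"grip":0.5,"x":0,"y":0,"z":0.1,"turn":0},{"grip":0.5,"x":0,"y":0,"z":0.15,"turn":0},{"grip":0.5,"x":0,"y":0,"z":0.2,"turn":0},{"grip":0.5,"x":0,"y":0,"z":0.2,"turn":0},{"grip":0.5,"x":0,"y":0,"z":0.2,"turn":0},{"grip":0.5,"x":0,"y":0,"z":0.2,"turn":0},{"grip":0.5,"x":0,"y":0,"z":0.2,"turn":0}]'
python3 tilt.py
```

```text
t: 15.95
eef_pos: [0.4878, 0.1478, 0.1148]
tool_rot: [0.0, 0.998, -0.057, -0.0]
contact_force: [0.0, 0.4, -3.1]
grip_width: 0.01
finger_force: 58.7
t: 16.62
eef_pos: [0.4882, 0.1479, 0.1133]
tool_rot: [-0.0, 0.998, -0.057, 0.0]
contact_force: [0.6, 1.0, 0.5]
grip_width: 0.0101
finger_force: 59.1
bar slope tilt -1.5 deg [[-54, 13], [-50, 15], [-46, 15], [-42, 15], [-38, 15], [-34, 15], [-30, 15], [-26, 14], [-22, 14]]
red px cup 217
bead 0.52 [262. 370.] 51 [[0.448 0.155 0.075]]
bead 0.51 [255. 362.] 50 [[0.473 0.158 0.076]]
bead 0.46 [260. 369.] 68 [[0.453 0.154 0.077]]
bead 0.42 [235. 352.] 46 [[0.515 0.151 0.097]]
```

```bash
python3 -m handwheel '[{"grip":0.5,"x":0,"y":0,"z":0.05,"turn":0},{"grip":0.5,"x":0,"y":0,"z":0.1,"turn":0},{"grip":0.5,"x":0,"y":0,"z":0.15,"turn":0},{"grip":0.5,"x":0,"y":0,"z":0.2,"turn":0},{"grip":0.5,"x":0,"y":0,"z":0.25,"turn":0},{"grip":0.5,"x":0,"y":0,"z":0.3,"turn":0},{"grip":0.5,"x":0,"y":0,"z":0.3,"turn":0},{"grip":0.5,"x":0,"y":0,"z":0.3,"turn":0}]'
python3 tilt.py
```

```text
t: 17.38
eef_pos: [0.4899, 0.148, 0.1125]
tool_rot: [-0.0, 0.998, -0.057, 0.002]
contact_force: [1.6, -0.2, 12.3]
grip_width: 0.0103
finger_force: 60.8
bar slope tilt 0.6 deg [[-54, 14], [-50, 15], [-46, 16], [-42, 16], [-38, 15], [-34, 15], [-30, 15], [-26, 15], [-22, 14]]
red px cup 213
bead 0.64 [259. 370.] 38 [[0.451 0.154 0.08 ]]
bead 0.51 [253. 361.] 80 [[0.477 0.155 0.077]]
bead 0.45 [246. 358.] 82 [[0.493 0.151 0.083]]
```

```bash
python3 -m handwheel '[{"grip":0.5,"x":0.05,"y":0,"z":0.05,"turn":0},{"grip":0.5,"x":0.1,"y":0,"z":0.1,"turn":0},{"grip":0.5,"x":0.1,"y":0,"z":0.15,"turn":0},{"grip":0.5,"x":0.1,"y":0,"z":0.2,"turn":0},{"grip":0.5,"x":0.1,"y":0,"z":0.25,"turn":0},{"grip":0.5,"x":0.1,"y":0,"z":0.3,"turn":0},{"grip":0.5,"x":0.1,"y":0,"z":0.3,"turn":0},{"grip":0.5,"x":0.1,"y":0,"z":0.3,"turn":0}]'
python3 tilt.py
```

```text
t: 18.15
eef_pos: [0.4926, 0.1481, 0.1112]
tool_rot: [-0.001, 0.998, -0.057, 0.004]
contact_force: [2.9, -1.7, 19.2]
grip_width: 0.0101
finger_force: 61.8
bar slope tilt 1.4 deg [[-54, 17], [-50, 17], [-46, 17], [-42, 16], [-38, 18], [-34, 16], [-30, 17], [-26, 17], [-22, 16]]
red px cup 211
bead 0.57 [253. 362.] 48 [[0.474 0.156 0.08 ]]
bead 0.51 [258. 368.] 42 [[0.455 0.155 0.081]]
bead 0.41 [248. 356.] 71 [[0.494 0.155 0.077]]
```

```bash
python3 -m handwheel '[{"grip":0.5,"x":0,"y":0,"z":0.05,"turn":0},{"grip":0.5,"x":0,"y":0,"z":0.1,"turn":0},{"grip":0.5,"x":0,"y":0,"z":0.15,"turn":0},{"grip":0.5,"x":0,"y":0,"z":0.2,"turn":0},{"grip":0.5,"x":0,"y":0,"z":0.25,"turn":0},{"grip":0.5,"x":0,"y":0,"z":0.3,"turn":0},{"grip":0.5,"x":0,"y":0,"z":0.3,"turn":0},{"grip":0.5,"x":0,"y":0,"z":0.3,"turn":0}]'
python3 tilt.py pour1.png 170,320,260,440; python3 -c "
from h import *
s=ctrl.read_state();print(s['qpos'],s['wrist_torque'],s['contact_force'])"
```

```text
t: 18.92
eef_pos: [0.4947, 0.1481, 0.11]
tool_rot: [-0.001, 0.998, -0.058, 0.006]
contact_force: [6.7, -2.4, 25.1]
grip_width: 0.01
finger_force: 63.0
bar slope tilt 4.2 deg [[-54, 17], [-50, 20], [-46, 20], [-42, 18], [-38, 18], [-34, 19], [-30, 17], [-26, 16], [-22, 16]]
red px cup 206
bead 0.58 [244. 356.] 75 [[0.499 0.153 0.083]]
bead 0.56 [237. 351.] 34 [[0.519 0.151 0.088]]
bead 0.47 [253. 361.] 58 [[0.476 0.158 0.079]]
bead 0.39 [259. 369.] 53 [[0.454 0.153 0.077]]
[ 1.92365770e-01 -1.51927574e-02  1.86650603e+00 -1.07917127e-03
  1.27721370e+00  1.87858507e+00] [-0.42889795 -0.57877586  0.00711023] [ 6.39925736 -2.16789463 23.98418005]
```

View pics/pour1.png

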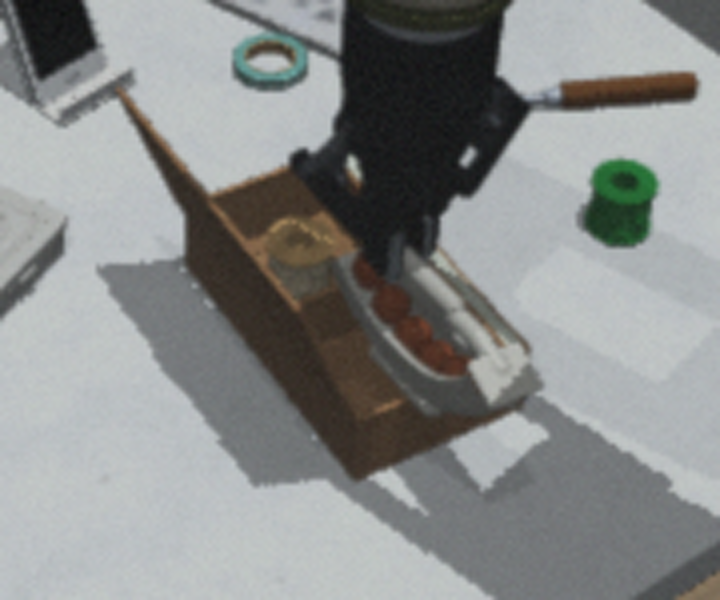

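The cup (crop px 440,330) has begun to tip, about 4°, on the near wall, and its beads are all aboard. Rolling it forward over the wall edge should tip it with less friction.

```bash
python3 -m handwheel '[{"grip":0.5,"x":0.1,"y":0,"z":0,"turn":0},{"grip":0.5,"x":0.2,"y":0,"z":0,"turn":0},{"grip":0.5,"x":0.3,"y":0,"z":0.05,"turn":0},{"grip":0.5,"x":0.4,"y":0,"z":0.1,"turn":0},{"grip":0.5,"x":0.6,"y":0,"z":0.1,"turn":0},{"grip":0.5,"x":0.8,"y":0,"z":0.1,"turn":0},{"grip":0.5,"x":1,"y":0,"z":0.1,"turn":0},{"grip":0.5,"x":1,"y":0,"z":0.1,"turn":0}]'
python3 tilt.py
```

```text
t: 19.68
eef_pos: [0.5017, 0.1469, 0.1061]
tool_rot: [-0.001, 0.998, -0.057, 0.003]
contact_force: [2.4, -1.1, 16.1]
grip_width: 0.0103
finger_force: 62.4
bar slope tilt 6.4 deg [[-54, 21], [-50, 23], [-46, 23], [-42, 23], [-38, 21], [-34, 21], [-30, 21], [-26, 20], [-22, 18]]
red px cup 186
bead 0.63 [245. 355.] 51 [[0.502 0.153 0.078]]
bead 0.58 [257. 368.] 42 [[0.459 0.152 0.078]]
bead 0.57 [237. 349.] 49 [[0.521 0.154 0.089]]
```

```bash
python3 -m handwheel '[{"grip":0.5,"x":0.1,"y":0,"z":0.05,"turn":0},{"grip":0.5,"x":0.2,"y":0,"z":0.1,"turn":0},{"grip":0.5,"x":0.3,"y":0,"z":0.15,"turn":0},{"grip":0.5,"x":0.4,"y":0,"z":0.2,"turn":0},{"grip":0.5,"x":0.5,"y":0,"z":0.25,"turn":0},{"grip":0.5,"x":0.6,"y":0,"z":0.3,"turn":0},{"grip":0.5,"x":0.6,"y":0,"z":0.3,"turn":0},{"grip":0.5,"x":0.6,"y":0,"z":0.3,"turn":0}]'
python3 tilt.py
```

```text
t: 20.45
eef_pos: [0.5071, 0.1463, 0.1027]
tool_rot: [-0.001, 0.998, -0.057, 0.003]
contact_force: [1.3, -0.6, 13.3]
grip_width: 0.0098
finger_force: 62.3
bar slope tilt 7.7 deg [[-54, 25], [-50, 26], [-46, 26], [-42, 25], [-38, 27], [-34, 24], [-30, 23], [-26, 22], [-22, 22]]
red px cup 184
bead 0.60 [255. 361.] 61 [[0.478 0.155 0.07 ]]
```

```bash
python3 -m handwheel '[{"grip":0.5,"x":0.1,"y":0,"z":0.1,"turn":0},{"grip":0.5,"x":0.2,"y":0,"z":0.2,"turn":0},{"grip":0.5,"x":0.3,"y":0,"z":0.3,"turn":0},{"grip":0.5,"x":0.4,"y":0,"z":0.4,"turn":0},{"grip":0.5,"x":0.4,"y":0,"z":0.5,"turn":0},{"grip":0.5,"x":0.4,"y":0,"z":0.5,"turn":0},{"grip":0.5,"x":0.4,"y":0,"z":0.5,"turn":0},{"grip":0.5,"x":0.4,"y":0,"z":0.5,"turn":0}]'
python3 tilt.py
```

```text
t: 21.22
eef_pos: [0.5124, 0.1458, 0.0986]
tool_rot: [-0.001, 0.998, -0.057, 0.004]
contact_force: [4.3, -1.0, 14.2]
grip_width: 0.0101
finger_force: 62.7
bar slope tilt 16.6 deg [[-54, 30], [-50, 32], [-46, 31], [-42, 30], [-38, 27], [-34, 27], [-30, 25], [-26, 23], [-22, 23]]
red px cup 186
bead 0.47 [233. 346.] 40 [[0.519 0.164 0.108]]
bead 0.45 [246. 356.] 68 [[0.508 0.145 0.068]]
bead 0.38 [249. 358.] 28 [[0.494 0.148 0.07 ]]
bead 0.21 [238. 333.] 243 [[0.585 0.145 0.027]]
```

```bash
python3 -m handwheel '[{"grip":0.5,"x":0,"y":0,"z":-1,"turn":0},{"grip":0.5,"x":0,"y":0,"z":-2,"turn":0},{"grip":0.5,"x":0,"y":0,"z":-3,"turn":0},{"grip":0.5,"x":-0.4,"y":0,"z":-3.5,"turn":0},{"grip":0.5,"x":-1,"y":0,"z":-3.5,"turn":0},{"grip":0.5,"x":-1.8,"y":0,"z":-3.5,"turn":0},{"grip":0.5,"x":-2.3,"y":0,"z":-3.5,"turn":0},{"grip":0.5,"x":-2.5,"y":0,"z":-3.5,"turn":0}]'
python3 tilt.py pour2.png 170,320,260,440; python3 -c "
from h import *
go(.483,.1458,.12,-6.9)"
```

```text
t: 21.98
eef_pos: [0.4821, 0.1484, 0.129]
tool_rot: [0.0, 0.998, -0.057, -0.001]
contact_force: [-0.9, -0.2, -3.1]
grip_width: 0.0102
finger_force: 60.3
bar slope tilt 14.4 deg [[-54, 30], [-50, 29], [-46, 29], [-42, 28], [-38, 28], [-34, 26], [-30, 24], [-26, 23], [-22, 22]]
red px cup 198
bead 0.49 [256. 372.] 37 [[0.439 0.162 0.106]]
x 0.04 y 0.25 z 0.94 turn 0.4 | now [0.4829 0.1484 0.1294] -6.55 t 22.1
```

View pics/pour2.png

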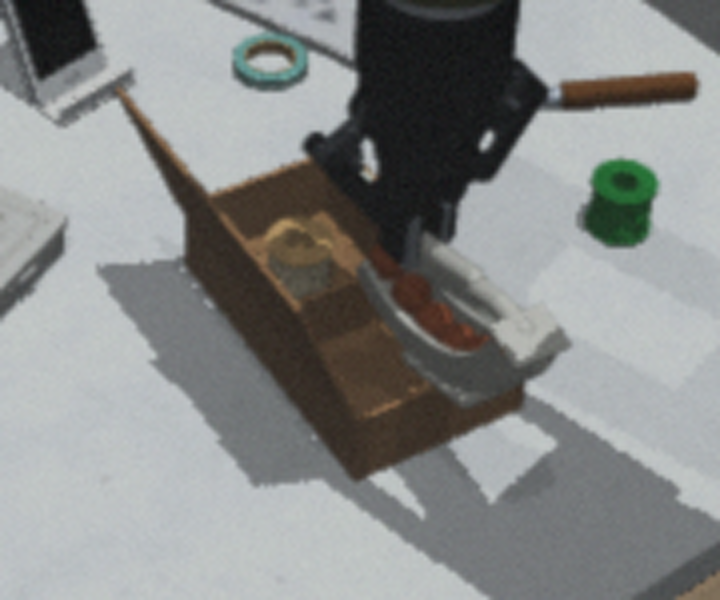

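The crop shows the cup held at about 13° with its beads aboard (crop px 380–480, 260–335). The tray is still empty.

```bash
python3 -m handwheel '[{"grip":0.5,"x":0,"y":0,"z":0.4,"turn":0},{"grip":0.5,"x":0,"y":0,"z":0.8,"turn":0},{"grip":0.5,"x":0,"y":0,"z":1.2,"turn":0},{"grip":0.5,"x":0,"y":0,"z":1.5,"turn":0},{"grip":0.5,"x":0,"y":0,"z":1.8,"turn":0},{"grip":0.5,"x":0,"y":0,"z":2,"turn":0},{"grip":0.5,"x":0,"y":0,"z":2.2,"turn":0},{"grip":0.5,"x":0,"y":0,"z":2.2,"turn":0}]'
python3 tilt.py
```

```text
t: 22.75
eef_pos: [0.4843, 0.1483, 0.1083]
tool_rot: [-0.0, 0.998, -0.057, 0.0]
contact_force: [-0.5, -0.3, -1.8]
grip_width: 0.0101
finger_force: 60.5
bar slope tilt 13.1 deg [[-54, 30], [-50, 29], [-46, 29], [-42, 29], [-38, 26], [-34, 26], [-30, 25], [-26, 23], [-22, 23]]
red px cup 196
bead 0.67 [193. 415.] 245 [[ 0.606 -0.132  0.015]]
bead 0.60 [239. 355.] 33 [[0.487 0.168 0.117]]
bead 0.44 [258. 364.] 71 [[0.464 0.159 0.077]]
bead 0.38 [262. 372.] 31 [[0.44  0.158 0.084]]
```

```bash
python3 - <<'E'
s=open('tilt.py').read()
s=s.replace("    try:\n","""    b=P-[.5503,.134,0]; bx=b[:,0]*.9928-b[:,1]*.12; by=b[:,0]*.12+b[:,1]*.9928
    t=red&(abs(bx+.047)<.043)&(by>-.04)&(by<.049)&(P[:,2]>.009)&(P[:,2]<.034); print("tray red px",t.sum(),np.c_[bx,by,P[:,2]][t].mean(0).round(3) if t.any() else "")
    try:
""",1)
open('tilt.py','w').write(s)
E
python3 -m handwheel '[{"grip":0.5,"x":0,"y":0,"z":0.1,"turn":0},{"grip":0.5,"x":0,"y":0,"z":0.2,"turn":0},{"grip":0.5,"x":0.1,"y":0,"z":0.3,"turn":0},{"grip":0.5,"x":0.1,"y":0,"z":0.4,"turn":0},{"grip":0.5,"x":0.2,"y":0,"z":0.5,"turn":0},{"grip":0.5,"x":0.2,"y":0,"z":0.6,"turn":0},{"grip":0.5,"x":0.2,"y":0,"z":0.6,"turn":0},{"grip":0.5,"x":0.2,"y":0,"z":0.6,"turn":0}]'
python3 tilt.py
```

```text
t: 23.52
eef_pos: [0.4893, 0.1483, 0.1061]
tool_rot: [-0.001, 0.998, -0.057, 0.004]
contact_force: [0.5, -2.4, 19.8]
grip_width: 0.0103
finger_force: 63.4
bar slope tilt 15.6 deg [[-54, 32], [-50, 32], [-46, 32], [-42, 30], [-38, 28], [-34, 29], [-30, 26], [-26, 25], [-22, 24]]
red px cup 192
tray red px 0 
bead 0.63 [240. 352.] 50 [[0.511 0.153 0.087]]
bead 0.60 [249. 357.] 69 [[0.491 0.156 0.079]]
```

```bash
python3 -m handwheel '[{"grip":0.5,"x":0.1,"y":0,"z":0,"turn":0},{"grip":0.5,"x":0.2,"y":0,"z":0,"turn":0},{"grip":0.5,"x":0.3,"y":0,"z":0.05,"turn":0},{"grip":0.5,"x":0.4,"y":0,"z":0.1,"turn":0},{"grip":0.5,"x":0.4,"y":0,"z":0.15,"turn":0},{"grip":0.5,"x":0.4,"y":0,"z":0.2,"turn":0},{"grip":0.5,"x":0.4,"y":0,"z":0.2,"turn":0},{"grip":0.5,"x":0.4,"y":0,"z":0.2,"turn":0}]'
python3 tilt.py
```

```text
t: 24.28
eef_pos: [0.4934, 0.1479, 0.1043]
tool_rot: [-0.001, 0.998, -0.057, 0.004]
contact_force: [0.7, -2.9, 19.6]
grip_width: 0.0102
finger_force: 63.6
bar slope tilt 20.1 deg [[-54, 36], [-50, 36], [-46, 34], [-42, 34], [-38, 28], [-34, 30], [-30, 28], [-26, 26], [-22, 26]]
red px cup 181
tray red px 0 
bead 0.58 [254. 362.] 33 [[0.475 0.155 0.075]]
bead 0.56 [248. 359.] 68 [[0.49 0.15 0.08]]
bead 0.38 [243. 351.] 48 [[0.509 0.158 0.082]]
```

```bash
python3 -m handwheel '[{"grip":0.5,"x":0.05,"y":0,"z":0.05,"turn":0},{"grip":0.5,"x":0.1,"y":0,"z":0.1,"turn":0},{"grip":0.5,"x":0.15,"y":0,"z":0.15,"turn":0},{"grip":0.5,"x":0.2,"y":0,"z":0.2,"turn":0},{"grip":0.5,"x":0.2,"y":0,"z":0.25,"turn":0},{"grip":0.5,"x":0.2,"y":0,"z":0.25,"turn":0},{"grip":0.5,"x":0.2,"y":0,"z":0.25,"turn":0},{"grip":0.5,"x":0.2,"y":0,"z":0.25,"turn":0}]'
python3 tilt.py
```

```text
t: 25.05
eef_pos: [0.4964, 0.1477, 0.1027]
tool_rot: [-0.001, 0.998, -0.057, 0.005]
contact_force: [2.1, -2.9, 22.4]
grip_width: 0.0101
finger_force: 64.0
bar slope tilt 19.3 deg [[-54, 37], [-50, 36], [-46, 37], [-42, 35], [-38, 34], [-34, 32], [-30, 30], [-26, 29], [-22, 26]]
red px cup 186
tray red px 0 
bead 0.46 [251. 359.] 54 [[0.486 0.155 0.076]]
```

```bash
python3 -m handwheel '[{"grip":0.5,"x":0,"y":0,"z":-0.5,"turn":0},{"grip":0.5,"x":0,"y":0,"z":-1,"turn":0},{"grip":0.5,"x":0,"y":0,"z":-1.5,"turn":0},{"grip":0.5,"x":-0.3,"y":0,"z":-1.7,"turn":0},{"grip":0.5,"x":-0.8,"y":0,"z":-1.7,"turn":0},{"grip":0.5,"x":-1.2,"y":0,"z":-1.7,"turn":0},{"grip":0.5,"x":-1.4,"y":0,"z":-1.5,"turn":0},{"grip":0.5,"x":-1.4,"y":0,"z":-1.2,"turn":0}]'
python3 -m handwheel '[{"grip":0.5,"x":0,"y":0,"z":0.2,"turn":0},{"grip":0.5,"x":0,"y":0,"z":0.4,"turn":0},{"grip":0.5,"x":0,"y":0,"z":0.6,"turn":0},{"grip":0.5,"x":0,"y":0,"z":0.7,"turn":0},{"grip":0.5,"x":0,"y":0,"z":0.8,"turn":0},{"grip":0.5,"x":0,"y":0,"z":0.8,"turn":0},{"grip":0.5,"x":0,"y":0,"z":0.8,"turn":0},{"grip":0.5,"x":0,"y":0,"z":0.8,"turn":0}]'
python3 tilt.py
```

```text
t: 25.82
eef_pos: [0.4772, 0.1491, 0.109]
tool_rot: [0.0, 0.998, -0.057, -0.0]
contact_force: [0.5, 0.5, -2.4]
grip_width: 0.0105
finger_force: 60.5
t: 26.48
eef_pos: [0.4778, 0.1489, 0.1014]
tool_rot: [0.0, 0.998, -0.057, -0.0]
contact_force: [-0.7, 0.4, -3.7]
grip_width: 0.0102
finger_force: 60.5
bar slope tilt 20.1 deg [[-54, 35], [-50, 36], [-46, 36], [-42, 34], [-38, 32], [-34, 30], [-30, 28], [-26, 25], [-22, 25]]
red px cup 219
tray red px 56 [-0.017  0.019  0.021]
bead 0.63 [189. 326.] 224 [[0.753 0.042 0.012]]
bead 0.60 [258. 361.] 57 [[0.469 0.161 0.072]]
bead 0.57 [249. 360.] 56 [[0.485 0.152 0.079]]
```

```bash
python3 -m handwheel '[{"grip":0.5,"x":0.3,"y":0,"z":-0.1,"turn":0},{"grip":0.5,"x":0.6,"y":0,"z":-0.1,"turn":0},{"grip":0.5,"x":0.7,"y":0,"z":0,"turn":0},{"grip":0.5,"x":0.7,"y":0,"z":0.2,"turn":0},{"grip":0.5,"x":0.7,"y":0,"z":0.3,"turn":0},{"grip":0.5,"x":0.7,"y":0,"z":0.4,"turn":0},{"grip":0.5,"x":0.7,"y":0,"z":0.5,"turn":0},{"grip":0.5,"x":0.7,"y":0,"z":0.5,"turn":0}]'
python3 tilt.py
```

```text
t: 27.25
eef_pos: [0.4848, 0.1484, 0.0971]
tool_rot: [-0.0, 0.998, -0.057, -0.0]
contact_force: [-6.2, 1.1, 4.9]
grip_width: 0.0101
finger_force: 60.4
bar slope tilt 23.2 deg [[-54, 41], [-50, 39], [-46, 41], [-42, 39], [-38, 36], [-34, 34], [-30, 32], [-26, 30], [-22, 28]]
red px cup 203
tray red px 53 [-0.016  0.019  0.022]
bead 0.74 [233. 318.] 541 [[0.549 0.216 0.114]]
bead 0.59 [253. 342.] 67 [[0.537 0.157 0.026]]
bead 0.59 [249. 358.] 44 [[0.493 0.153 0.074]]
bead 0.49 [258. 365.] 50 [[0.467 0.152 0.068]]
```

```bash
python3 -m handwheel '[{"grip":0.5,"x":0.05,"y":0,"z":0,"turn":0},{"grip":0.5,"x":0.1,"y":0,"z":0,"turn":0},{"grip":0.5,"x":0.15,"y":0,"z":0.05,"turn":0},{"grip":0.5,"x":0.2,"y":0,"z":0.05,"turn":0},{"grip":0.5,"x":0.25,"y":0,"z":0.1,"turn":0},{"grip":0.5,"x":0.3,"y":0,"z":0.1,"turn":0},{"grip":0.5,"x":0.3,"y":0,"z":0.1,"turn":0},{"grip":0.5,"x":0.3,"y":0,"z":0.1,"turn":0}]'
python3 tilt.py
```

```text
t: 28.02
eef_pos: [0.4877, 0.148, 0.096]
tool_rot: [-0.0, 0.998, -0.057, -0.0]
contact_force: [-5.0, 0.3, 2.4]
grip_width: 0.0102
finger_force: 59.1
bar slope tilt 23.5 deg [[-54, 43], [-50, 42], [-46, 44], [-42, 40], [-38, 39], [-34, 35], [-30, 35], [-26, 31]]
red px cup 202
tray red px 53 [-0.017  0.019  0.021]
bead 0.43 [258. 364.] 60 [[0.47  0.154 0.068]]
```

```bash
python3 -m handwheel '[{"grip":0.5,"x":0.05,"y":0,"z":0,"turn":0},{"grip":0.5,"x":0.1,"y":0,"z":0,"turn":0},{"grip":0.5,"x":0.15,"y":0,"z":0.05,"turn":0},{"grip":0.5,"x":0.2,"y":0,"z":0.05,"turn":0},{"grip":0.5,"x":0.2,"y":0,"z":0.05,"turn":0},{"grip":0.5,"x":0.2,"y":0,"z":0.05,"turn":0},{"grip":0.5,"x":0.2,"y":0,"z":0.05,"turn":0},{"grip":0.5,"x":0.2,"y":0,"z":0.05,"turn":0}]'
python3 tilt.py
```

```text
t: 28.78
eef_pos: [0.4894, 0.1478, 0.0952]
tool_rot: [-0.0, 0.998, -0.057, -0.001]
contact_force: [-5.4, 0.3, 2.0]
grip_width: 0.0104
finger_force: 58.5
bar slope tilt 26.5 deg [[-54, 44], [-50, 43], [-46, 43], [-42, 40], [-38, 40], [-34, 37], [-26, 32], [-22, 28]]
red px cup 204
tray red px 53 [-0.016  0.018  0.022]
bead 0.49 [247. 352.] 41 [[0.509 0.154 0.068]]
bead 0.47 [252. 343.] 44 [[0.54  0.151 0.023]]
bead 0.37 [256. 360.] 62 [[0.479 0.155 0.066]]
```

```bash
python3 -m handwheel '[{"grip":0.5,"x":0.05,"y":0,"z":0,"turn":0},{"grip":0.5,"x":0.1,"y":0,"z":0,"turn":0},{"grip":0.5,"x":0.15,"y":0,"z":0.05,"turn":0},{"grip":0.5,"x":0.2,"y":0,"z":0.05,"turn":0},{"grip":0.5,"x":0.2,"y":0,"z":0.05,"turn":0},{"grip":0.5,"x":0.2,"y":0,"z":0.05,"turn":0},{"grip":0.5,"x":0.2,"y":0,"z":0.05,"turn":0},{"grip":0.5,"x":0.2,"y":0,"z":0.05,"turn":0}]'
python3 tilt.py pour3.png 170,320,260,440
```

```text
t: 29.55
eef_pos: [0.4912, 0.1476, 0.0945]
tool_rot: [-0.0, 0.998, -0.057, -0.001]
contact_force: [-5.9, 1.8, 2.1]
grip_width: 0.0103
finger_force: 58.4
bar slope tilt 29.3 deg [[-54, 46], [-50, 45], [-46, 44], [-42, 43], [-34, 37], [-30, 36], [-26, 30], [-22, 29]]
red px cup 156
tray red px 64 [-0.016  0.013  0.021]
bead 0.55 [256. 348.] 74 [[0.531 0.145 0.016]]
bead 0.49 [250. 356.] 58 [[0.495 0.154 0.07 ]]
bead 0.38 [257. 360.] 57 [[0.475 0.16  0.069]]
```

View pics/pour3.png

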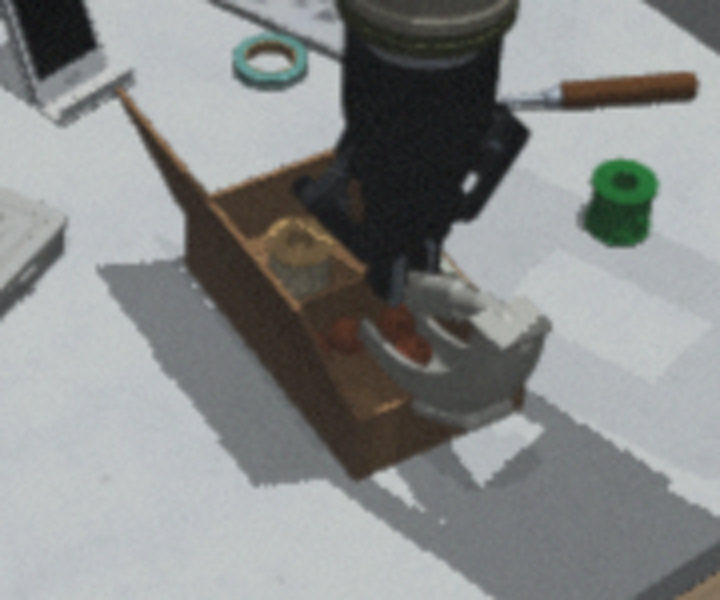

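The crop shows two beads in the tray (crop px 320,335 and 345,335) and the cup at about 28°. I'll go on in smaller steps.

```bash
python3 -m handwheel '[{"grip":0.5,"x":0.04,"y":0,"z":0,"turn":0},{"grip":0.5,"x":0.08,"y":0,"z":0,"turn":0},{"grip":0.5,"x":0.12,"y":0,"z":0,"turn":0},{"grip":0.5,"x":0.14,"y":0,"z":0.03,"turn":0},{"grip":0.5,"x":0.14,"y":0,"z":0.04,"turn":0},{"grip":0.5,"x":0.14,"y":0,"z":0.04,"turn":0},{"grip":0.5,"x":0.14,"y":0,"z":0.04,"turn":0},{"grip":0.5,"x":0.14,"y":0,"z":0.04,"turn":0}]'
python3 tilt.py
```

```text
t: 30.32
eef_pos: [0.4925, 0.1474, 0.0939]
tool_rot: [-0.0, 0.998, -0.057, -0.001]
contact_force: [-5.5, 0.9, -0.3]
grip_width: 0.0103
finger_force: 58.4
bar slope tilt 13.3 deg [[-54, 29], [-50, 45], [-46, 45], [-42, 44], [-38, 41], [-34, 37], [-30, 35], [-26, 32], [-22, 31]]
red px cup 151
tray red px 57 [-0.015  0.012  0.022]
bead 0.59 [256. 361.] 51 [[0.475 0.157 0.072]]
bead 0.44 [251. 356.] 43 [[0.495 0.154 0.068]]
bead 0.39 [256. 348.] 56 [[0.533 0.144 0.015]]
```

```bash
python3 -m handwheel '[{"grip":0.5,"x":0.04,"y":0,"z":0,"turn":0},{"grip":0.5,"x":0.08,"y":0,"z":0,"turn":0},{"grip":0.5,"x":0.12,"y":0,"z":0,"turn":0},{"grip":0.5,"x":0.14,"y":0,"z":0.03,"turn":0},{"grip":0.5,"x":0.14,"y":0,"z":0.04,"turn":0},{"grip":0.5,"x":0.14,"y":0,"z":0.04,"turn":0},{"grip":0.5,"x":0.14,"y":0,"z":0.04,"turn":0},{"grip":0.5,"x":0.14,"y":0,"z":0.04,"turn":0}]'
python3 tilt.py
```

```text
t: 31.08
eef_pos: [0.4935, 0.1473, 0.0934]
tool_rot: [-0.0, 0.998, -0.057, -0.001]
contact_force: [-6.0, 1.0, 1.0]
grip_width: 0.0101
finger_force: 58.6
bar slope tilt 32.0 deg [[-54, 49], [-46, 45], [-42, 46], [-38, 42], [-30, 36], [-26, 33], [-22, 30]]
red px cup 159
tray red px 63 [-0.015  0.012  0.021]
bead 0.47 [249. 358.] 50 [[0.496 0.148 0.069]]
bead 0.43 [258. 345.] 59 [[0.533 0.15  0.012]]
bead 0.26 [234. 320.] 545 [[0.531 0.225 0.13 ]]
```

```bash
python3 -m handwheel '[{"grip":0.5,"x":0.04,"y":0,"z":0,"turn":0},{"grip":0.5,"x":0.08,"y":0,"z":0,"turn":0},{"grip":0.5,"x":0.12,"y":0,"z":0,"turn":0},{"grip":0.5,"x":0.14,"y":0,"z":0.03,"turn":0},{"grip":0.5,"x":0.14,"y":0,"z":0.04,"turn":0},{"grip":0.5,"x":0.14,"y":0,"z":0.04,"turn":0},{"grip":0.5,"x":0.14,"y":0,"z":0.04,"turn":0},{"grip":0.5,"x":0.14,"y":0,"z":0.04,"turn":0}]'
python3 tilt.py
```

```text
t: 31.85
eef_pos: [0.4949, 0.1471, 0.0929]
tool_rot: [0.0, 0.998, -0.057, -0.001]
contact_force: [-6.2, 0.8, -0.5]
grip_width: 0.01
finger_force: 58.5
bar slope tilt 16.4 deg [[-54, 34], [-50, 49], [-46, 48], [-42, 47], [-38, 42], [-34, 40], [-30, 37], [-26, 33]]
red px cup 162
tray red px 63 [-0.016  0.011  0.021]
bead 0.49 [233. 318.] 494 [[0.547 0.216 0.115]]
bead 0.40 [253. 346.] 69 [[0.535 0.146 0.023]]
bead 0.37 [251. 356.] 64 [[0.495 0.156 0.069]]
```

```bash
python3 - <<'E'
from h import *
a=optics.grab_frame("scene")["img"][225:285,320:400]; b=optics.grab_frame("top")["img"][205:325,275:375]
cv2.imwrite("pics/cnt.png",np.hstack([cv2.resize(a,(480,360),interpolation=cv2.INTER_CUBIC),cv2.resize(b,(300,360),interpolation=cv2.INTER_CUBIC)])[:,:,::-1])
E
```

```text
(no output)
```

View pics/cnt.png

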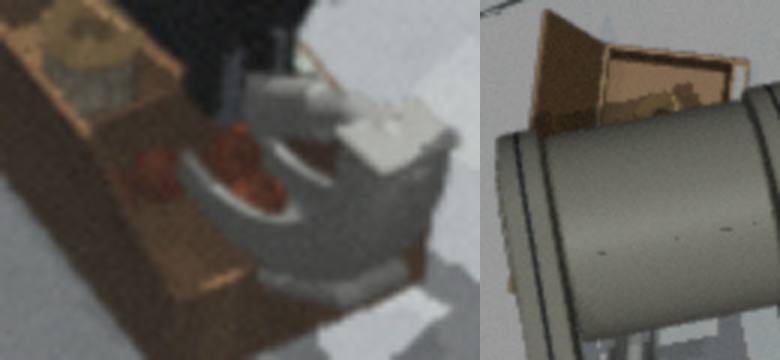

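The left part shows about two beads in the tray (px 125–155,175). The rest are in the cup (px 235,150 and 260,190). I'll continue the small steps.

```bash
python3 -m handwheel '[{"grip":0.5,"x":0.04,"y":0,"z":0,"turn":0},{"grip":0.5,"x":0.08,"y":0,"z":0,"turn":0},{"grip":0.5,"x":0.12,"y":0,"z":0,"turn":0},{"grip":0.5,"x":0.14,"y":0,"z":0.03,"turn":0},{"grip":0.5,"x":0.14,"y":0,"z":0.04,"turn":0},{"grip":0.5,"x":0.14,"y":0,"z":0.04,"turn":0},{"grip":0.5,"x":0.14,"y":0,"z":0.04,"turn":0},{"grip":0.5,"x":0.14,"y":0,"z":0.04,"turn":0}]'
python3 tilt.py
```

```text
t: 32.72
eef_pos: [0.4961, 0.1469, 0.0923]
tool_rot: [0.0, 0.998, -0.057, -0.002]
contact_force: [-7.6, 1.0, -0.2]
grip_width: 0.0101
finger_force: 58.4
bar slope tilt 26.9 deg [[-54, 45], [-50, 48], [-46, 47], [-42, 47], [-34, 41], [-30, 37], [-22, 32]]
red px cup 155
tray red px 58 [-0.016  0.01   0.022]
bead 0.62 [255. 360.] 58 [[0.48  0.156 0.07 ]]
bead 0.45 [254. 348.] 58 [[0.532 0.145 0.023]]
```

```bash
python3 -m handwheel '[{"grip":0.5,"x":0.04,"y":0,"z":0,"turn":0},{"grip":0.5,"x":0.08,"y":0,"z":0,"turn":0},{"grip":0.5,"x":0.12,"y":0,"z":0,"turn":0},{"grip":0.5,"x":0.14,"y":0,"z":0.03,"turn":0},{"grip":0.5,"x":0.14,"y":0,"z":0.04,"turn":0},{"grip":0.5,"x":0.14,"y":0,"z":0.04,"turn":0},{"grip":0.5,"x":0.14,"y":0,"z":0.04,"turn":0},{"grip":0.5,"x":0.14,"y":0,"z":0.04,"turn":0}]'
python3 tilt.py
```

```text
t: 33.48
eef_pos: [0.4977, 0.1467, 0.0921]
tool_rot: [0.0, 0.998, -0.057, -0.001]
contact_force: [-6.8, 1.2, 0.4]
grip_width: 0.01
finger_force: 58.5
bar slope tilt 21.4 deg [[-54, 38], [-50, 48], [-46, 49], [-42, 46], [-38, 45], [-30, 38], [-26, 35], [-22, 32]]
red px cup 150
tray red px 60 [-0.015  0.01   0.021]
bead 0.51 [254. 362.] 40 [[0.477 0.152 0.072]]
bead 0.39 [251. 355.] 56 [[0.496 0.156 0.068]]
```

```bash
python3 -m handwheel '[{"grip":0.5,"x":0.04,"y":0,"z":0,"turn":0},{"grip":0.5,"x":0.08,"y":0,"z":0,"turn":0},{"grip":0.5,"x":0.12,"y":0,"z":0,"turn":0},{"grip":0.5,"x":0.14,"y":0,"z":0.03,"turn":0},{"grip":0.5,"x":0.14,"y":0,"z":0.03,"turn":0},{"grip":0.5,"x":0.14,"y":0,"z":0.03,"turn":0},{"grip":0.5,"x":0.14,"y":0,"z":0.03,"turn":0},{"grip":0.5,"x":0.14,"y":0,"z":0.03,"turn":0}]'
python3 tilt.py
```

```text
t: 34.25
eef_pos: [0.4988, 0.1465, 0.0915]
tool_rot: [0.0, 0.998, -0.057, -0.002]
contact_force: [-6.4, -0.1, -1.2]
grip_width: 0.01
finger_force: 58.4
bar slope tilt 12.7 deg [[-54, 38], [-46, 48], [-38, 44], [-30, 37], [-26, 35]]
red px cup 151
tray red px 65 [-0.015  0.01   0.021]
bead 0.55 [256. 347.] 44 [[0.529 0.148 0.018]]
bead 0.53 [246. 354.] 43 [[0.547 0.115 0.015]]
bead 0.40 [254. 362.] 42 [[0.48  0.152 0.069]]
```

```bash
python3 - <<'E'
from h import *
f=optics.grab_frame("scene")
for r in range(240,264,2):
    row=[]
    for c in range(338,374,2):
        d=f["depth"][r,c]; im=f["img"][r,c].astype(int)
        z=world(f,[[r,c]])[0] if d>0 else [0,0,0]
        row.append(("%s%3d/%2d"%("*" if im[0]-im[1]>18 else " ",z[0]*1000-400,z[2]*1000)))
    print(r," ".join(row))
E
```

```text
240  181/18  179/18  185/ 6  185/ 3  150/45  150/42  104/99   94/108   94/106   89/108   89/105   83/110   78/114   69/122   65/125   57/133   52/136   46/142
242  176/19  178/12  153/42  149/43  151/38  150/35  149/32   97/99   95/97   93/97   88/100   83/104   77/109   68/118   61/124   55/130   48/135   42/141
244  153/42  151/41  148/42  147/39  147/35  146/34  148/28  148/23  148/20   91/94   90/93   79/103   74/107   69/111   62/117   54/125   48/130   46/130
246  154/34  150/36  149/33  148/32  148/28  149/23  147/22  151/14  148/14  147/11 *138/21 *134/21   77/97   71/102   64/108   57/114   49/122   43/127
248  150/33  150/29  151/24  148/25  149/20  149/16  147/15  147/12  104/67 *101/67 * 97/69 * 96/68   94/67   90/69  128/12  122/17  112/28  107/31
250  153/21  151/21  150/19 *144/23 *141/25 *139/23  104/67  148/ 4  101/65 * 96/69 * 99/60 * 93/66   92/64   91/61   82/70  120/13  114/18  106/26
252  153/16  151/15  146/18 *137/26 *138/22 *131/27  101/65  100/64   99/61 * 95/63 * 91/65 * 90/63 * 90/60   92/54   81/66   77/68   71/73  106/19
254   66/126 *139/24  141/17 *138/18 *133/22 *130/21  101/59   97/61   89/69   93/59 * 87/65 * 81/70 * 78/70 * 77/69   83/57   75/64   67/72   61/76
256   66/120  135/23  138/15 *135/16 *132/16 *128/18  103/50   94/59   84/69   82/69 * 80/67 * 79/67 * 72/73 * 73/67 * 72/65   71/63   67/65   27/121
258   68/111   66/112  136/12  136/ 7  130/13  128/12  131/ 3   91/57   86/61   77/69   72/72 * 76/64 * 70/68 * 71/64 * 70/61   72/55   65/61   25/117
260   79/91   65/107  136/ 5  135/ 2  135/ 0  129/ 3  128/ 1  123/ 4   86/54   77/63   70/70   67/71   56/83   50/87   44/93   38/99   30/107   26/110
262   89/71   69/95   66/97  132/ 0  128/ 2  123/ 5  122/ 3  120/ 1  117/ 2   77/56   69/64   65/67   55/77   50/81   43/88   35/96   31/99   23/108
```

```bash
python3 - <<'E'
from h import *
f=optics.grab_frame("scene")
for x in (.47,.485,.5,.515,.53): print(x,pix(f,[[x,.147,.065],[x,.147,.08]]).round().tolist(), "tray",pix(f,[[x,.12,.015],[x,.147,.015],[x,.17,.015]]).round().tolist())
for o in optics.cut_out("bead1",f):
    rc=np.argwhere(o["pixels"]); p=world(f,rc); print(round(o["confidence"],2),np.round(o["position"]),len(rc),rc.min(0),rc.max(0),np.percentile(p,[10,50,90],axis=0).round(3).tolist())
E
```

```text
0.47 [[257.0, 366.0], [252.0, 367.0]] tray [[268.0, 374.0], [273.0, 364.0], [278.0, 356.0]]
0.485 [[253.0, 362.0], [248.0, 362.0]] tray [[264.0, 370.0], [269.0, 360.0], [274.0, 352.0]]
0.5 [[249.0, 357.0], [244.0, 358.0]] tray [[260.0, 365.0], [265.0, 356.0], [269.0, 348.0]]
0.515 [[245.0, 353.0], [240.0, 353.0]] tray [[256.0, 361.0], [261.0, 352.0], [265.0, 343.0]]
0.53 [[241.0, 348.0], [236.0, 349.0]] tray [[252.0, 357.0], [257.0, 347.0], [261.0, 339.0]]
0.54 [230. 316.] 611 [194 291] [273 347] [[0.47, 0.195, 0.062], [0.547, 0.217, 0.115], [0.632, 0.232, 0.152]]
0.51 [256. 345.] 46 [250 343] [258 348] [[0.531, 0.144, 0.013], [0.535, 0.148, 0.021], [0.541, 0.152, 0.025]]
```

```bash
python3 -m handwheel '[{"grip":0.5,"x":-0.05,"y":0,"z":-0.05,"turn":0},{"grip":0.5,"x":-0.1,"y":0,"z":-0.15,"turn":0},{"grip":0.5,"x":-0.15,"y":0,"z":-0.3,"turn":0},{"grip":0.5,"x":-0.2,"y":0,"z":-0.5,"turn":0},{"grip":0.5,"x":-0.25,"y":0,"z":-0.75,"turn":0},{"grip":0.5,"x":-0.3,"y":0,"z":-1,"turn":0},{"grip":0.5,"x":-0.3,"y":0,"z":-1.3,"turn":0},{"grip":0.5,"x":-0.3,"y":0,"z":-1.6,"turn":0}]'
python3 -m handwheel '[{"grip":0.5,"x":-0.05,"y":0,"z":-0.3,"turn":0},{"grip":0.5,"x":-0.2,"y":0,"z":-0.6,"turn":0},{"grip":0.5,"x":-0.45,"y":0,"z":-0.9,"turn":0},{"grip":0.5,"x":-0.8,"y":0,"z":-1.1,"turn":0},{"grip":0.5,"x":-1.2,"y":0,"z":-1.3,"turn":0},{"grip":0.5,"x":-1.7,"y":0,"z":-1.4,"turn":0},{"grip":0.5,"x":-2.2,"y":0,"z":-1.4,"turn":0},{"grip":0.5,"x":-2.7,"y":0,"z":-1.4,"turn":0}]'
python3 -m handwheel '[{"grip":0.5,"x":-0.5,"y":0,"z":0,"turn":0},{"grip":0.5,"x":-1,"y":0,"z":0,"turn":0},{"grip":0.5,"x":-1.5,"y":0,"z":0,"turn":0},{"grip":0.5,"x":-2,"y":0,"z":0,"turn":0},{"grip":0.5,"x":-2.4,"y":0,"z":0,"turn":0},{"grip":0.5,"x":-2.7,"y":0,"z":0,"turn":0},{"grip":0.5,"x":-2.9,"y":0,"z":0,"turn":0},{"grip":0.5,"x":-3,"y":0,"z":0,"turn":0}]'
python3 tilt.py; python3 - <<'E'
from h import *
a=optics.grab_frame("scene")["img"][215:290,310:410]; b=optics.grab_frame("top")["img"][225:325,275:375]
cv2.imwrite("pics/cnt2.png",np.hstack([cv2.resize(a,(480,360),interpolation=cv2.INTER_CUBIC),cv2.resize(b,(320,360),interpolation=cv2.INTER_CUBIC)])[:,:,::-1])
E
```

```text
t: 35.17
eef_pos: [0.4979, 0.1467, 0.109]
tool_rot: [-0.0, 0.998, -0.057, 0.001]
contact_force: [-0.2, 0.1, -2.3]
grip_width: 0.0101
finger_force: 58.5
t: 35.83
eef_pos: [0.4697, 0.1499, 0.1221]
tool_rot: [-0.0, 0.998, -0.057, -0.0]
contact_force: [0.5, 0.0, -2.9]
grip_width: 0.0102
finger_force: 58.5
t: 36.5
eef_pos: [0.4403, 0.1533, 0.1222]
tool_rot: [-0.0, 0.998, -0.057, 0.0]
contact_force: [-0.4, 0.4, -2.7]
grip_width: 0.01
finger_force: 58.5
bar slope tilt 28.2 deg [[-54, 47], [-50, 45], [-46, 44], [-42, 44], [-38, 40], [-34, 38], [-30, 34], [-26, 32]]
red px cup 106
tray red px 193 [-0.022 -0.009  0.021]
bead 0.59 [262. 375.] 59 [[0.426 0.163 0.1  ]]
bead 0.56 [255. 363.] 56 [[0.508 0.121 0.023]]
bead 0.37 [246. 360.] 62 [[0.531 0.112 0.027]]
```

View pics/cnt2.png

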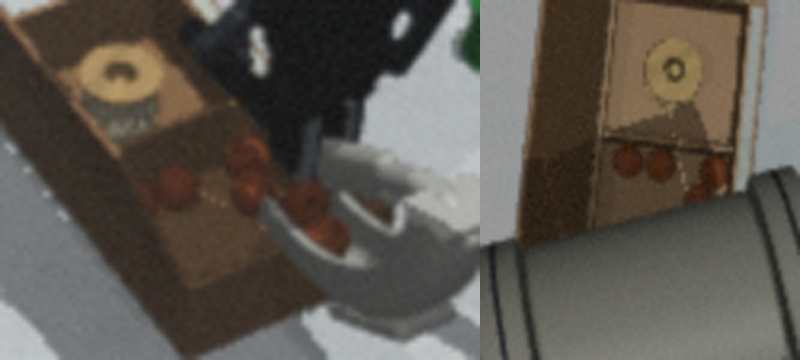

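The top part shows four beads in the tray (px 628,160; 658,165; 715,170; 698,197), so the third and fourth fell together and two are left in the cup. I'll right the cup first by pressing its lip on the near wall while drawing back, and set it down. Then I'll return one bead to it with the fingers.

```bash
python3 -m handwheel '[{"grip":0.5,"x":0.05,"y":0,"z":0.2,"turn":0},{"grip":0.5,"x":0.15,"y":0,"z":0.5,"turn":0},{"grip":0.5,"x":0.35,"y":0,"z":0.9,"turn":0},{"grip":0.5,"x":0.55,"y":0,"z":1.3,"turn":0},{"grip":0.5,"x":0.75,"y":0,"z":1.7,"turn":0},{"grip":0.5,"x":0.9,"y":0,"z":2,"turn":0},{"grip":0.5,"x":1,"y":0,"z":2.2,"turn":0},{"grip":0.5,"x":1,"y":0,"z":2.3,"turn":0}]'
python3 -m handwheel '[{"grip":0.5,"x":0,"y":0,"z":0.1,"turn":0},{"grip":0.5,"x":0,"y":0,"z":0.2,"turn":0},{"grip":0.5,"x":0,"y":0,"z":0.3,"turn":0},{"grip":0.5,"x":0,"y":0,"z":0.4,"turn":0},{"grip":0.5,"x":0,"y":0,"z":0.5,"turn":0},{"grip":0.5,"x":0,"y":0,"z":0.5,"turn":0},{"grip":0.5,"x":0,"y":0,"z":0.5,"turn":0},{"grip":0.5,"x":0,"y":0,"z":0.5,"turn":0}]'
python3 tilt.py
```

```text
t: 37.37
eef_pos: [0.4504, 0.152, 0.0986]
tool_rot: [0.0, 0.998, -0.057, -0.0]
contact_force: [0.3, -0.4, -2.9]
grip_width: 0.01
finger_force: 58.5
t: 38.03
eef_pos: [0.4515, 0.1524, 0.0962]
tool_rot: [-0.0, 0.998, -0.057, 0.001]
contact_force: [-4.4, -1.8, 11.3]
grip_width: 0.0106
finger_force: 59.8
bar slope tilt 30.1 deg [[-54, 47], [-50, 46], [-46, 46], [-42, 44], [-34, 37], [-30, 35], [-26, 31]]
red px cup 128
tray red px 135 [-0.022 -0.001  0.02 ]
bead 0.53 [260. 366.] 48 [[0.46  0.157 0.072]]
bead 0.38 [258. 362.] 21 [[0.509 0.121 0.014]]
```

```bash
python3 -m handwheel '[{"grip":0.5,"x":-0.1,"y":0,"z":0.05,"turn":0},{"grip":0.5,"x":-0.2,"y":0,"z":0.1,"turn":0},{"grip":0.5,"x":-0.3,"y":0,"z":0.15,"turn":0},{"grip":0.5,"x":-0.4,"y":0,"z":0.2,"turn":0},{"grip":0.5,"x":-0.5,"y":0,"z":0.25,"turn":0},{"grip":0.5,"x":-0.6,"y":0,"z":0.3,"turn":0},{"grip":0.5,"x":-0.6,"y":0,"z":0.3,"turn":0},{"grip":0.5,"x":-0.6,"y":0,"z":0.3,"turn":0}]'
python3 tilt.py
```

```text
t: 38.8
eef_pos: [0.4476, 0.1531, 0.095]
tool_rot: [-0.001, 0.998, -0.057, 0.003]
contact_force: [-3.4, -2.9, 18.3]
grip_width: 0.01
finger_force: 60.3
bar slope tilt 28.9 deg [[-54, 44], [-50, 43], [-42, 40], [-38, 37], [-34, 35], [-30, 31], [-26, 29], [-22, 27]]
red px cup 108
tray red px 128 [-0.022 -0.     0.02 ]
bead 0.60 [257. 360.] 49 [[0.513 0.124 0.016]]
bead 0.56 [257. 347.] 67 [[0.53  0.148 0.016]]
bead 0.54 [265. 369.] 85 [[0.448 0.159 0.069]]
bead 0.54 [269. 372.] 54 [[0.431 0.163 0.073]]
```

```bash
python3 -m handwheel '[{"grip":0.5,"x":-0.1,"y":0,"z":0.05,"turn":0},{"grip":0.5,"x":-0.2,"y":0,"z":0.1,"turn":0},{"grip":0.5,"x":-0.4,"y":0,"z":0.15,"turn":0},{"grip":0.5,"x":-0.6,"y":0,"z":0.2,"turn":0},{"grip":0.5,"x":-0.8,"y":0,"z":0.25,"turn":0},{"grip":0.5,"x":-1,"y":0,"z":0.3,"turn":0},{"grip":0.5,"x":-1,"y":0,"z":0.3,"turn":0},{"grip":0.5,"x":-1,"y":0,"z":0.3,"turn":0}]'
python3 tilt.py
```

```text
t: 39.57
eef_pos: [0.4368, 0.1545, 0.0907]
tool_rot: [-0.001, 0.998, -0.057, 0.003]
contact_force: [-1.3, -1.8, 9.6]
grip_width: 0.0103
finger_force: 61.7
bar slope tilt 20.8 deg [[-54, 37], [-50, 38], [-46, 35], [-42, 35], [-38, 32], [-34, 31], [-30, 28], [-26, 29], [-22, 26]]
red px cup 114
tray red px 119 [-0.023  0.001  0.02 ]
bead 0.57 [256. 359.] 26 [[0.515 0.125 0.016]]
bead 0.44 [278. 379.] 47 [[0.406 0.167 0.072]]
bead 0.40 [270. 373.] 61 [[0.433 0.16  0.066]]
```

Righting works. I'll carry on.

```bash
python3 -m handwheel '[{"grip":0.5,"x":-0.1,"y":0,"z":0.05,"turn":0},{"grip":0.5,"x":-0.2,"y":0,"z":0.15,"turn":0},{"grip":0.5,"x":-0.35,"y":0,"z":0.25,"turn":0},{"grip":0.5,"x":-0.5,"y":0,"z":0.35,"turn":0},{"grip":0.5,"x":-0.6,"y":0,"z":0.45,"turn":0},{"grip":0.5,"x":-0.7,"y":0,"z":0.55,"turn":0},{"grip":0.5,"x":-0.7,"y":0,"z":0.6,"turn":0},{"grip":0.5,"x":-0.7,"y":0,"z":0.6,"turn":0}]'
python3 tilt.py
```

```text
t: 40.33
eef_pos: [0.4289, 0.1555, 0.0848]
tool_rot: [-0.001, 0.998, -0.057, 0.001]
contact_force: [-9.1, 0.1, 16.7]
grip_width: 0.01
finger_force: 63.5
bar slope tilt 36.3 deg [[-54, 31], [-50, 30], [-46, 28], [-42, 27], [-38, 26], [-34, 27], [-30, 24], [-26, -15], [-22, 22]]
red px cup 126
tray red px 103 [-0.02   0.005  0.019]
bead 0.53 [276. 373.] 97 [[0.426 0.164 0.058]]
bead 0.41 [280. 381.] 76 [[0.405 0.162 0.062]]
bead 0.24 [231. 318.] 633 [[0.536 0.226 0.134]]
```

```bash
python3 -m handwheel '[{"grip":0.5,"x":-0.1,"y":0,"z":0.05,"turn":0},{"grip":0.5,"x":-0.2,"y":0,"z":0.1,"turn":0},{"grip":0.5,"x":-0.4,"y":0,"z":0.2,"turn":0},{"grip":0.5,"x":-0.6,"y":0,"z":0.3,"turn":0},{"grip":0.5,"x":-0.7,"y":0,"z":0.4,"turn":0},{"grip":0.5,"x":-0.8,"y":0,"z":0.5,"turn":0},{"grip":0.5,"x":-0.8,"y":0,"z":0.6,"turn":0},{"grip":0.5,"x":-0.8,"y":0,"z":0.6,"turn":0}]'
python3 tilt.py
```

```text
t: 41.1
eef_pos: [0.42, 0.1562, 0.0778]
tool_rot: [-0.0, 0.998, -0.057, 0.0]
contact_force: [-5.9, 0.5, 11.4]
grip_width: 0.0098
finger_force: 63.9
bar slope tilt 7.4 deg [[-54, 25], [-50, 24], [-46, 25], [-42, 24], [-38, 23], [-34, 24], [-30, 22], [-26, 22], [-22, 21]]
red px cup 118
tray red px 82 [-0.016  0.012  0.021]
bead 0.39 [292. 383.] 46 [[0.387 0.169 0.049]]
```

```bash
python3 -m handwheel '[{"grip":0.5,"x":-0.1,"y":0,"z":0.05,"turn":0},{"grip":0.5,"x":-0.2,"y":0,"z":0.1,"turn":0},{"grip":0.5,"x":-0.3,"y":0,"z":0.2,"turn":0},{"grip":0.5,"x":-0.4,"y":0,"z":0.3,"turn":0},{"grip":0.5,"x":-0.4,"y":0,"z":0.4,"turn":0},{"grip":0.5,"x":-0.4,"y":0,"z":0.5,"turn":0},{"grip":0.5,"x":-0.4,"y":0,"z":0.5,"turn":0},{"grip":0.5,"x":-0.4,"y":0,"z":0.5,"turn":0}]'
python3 tilt.py
```

```text
t: 41.87
eef_pos: [0.4156, 0.1561, 0.071]
tool_rot: [0.0, 0.998, -0.057, -0.0]
contact_force: [0.3, 0.6, -2.8]
grip_width: 0.01
finger_force: 62.6
bar slope tilt 8.6 deg [[-54, 28], [-50, 27], [-46, 27], [-42, 24], [-38, 25], [-34, 24], [-30, 22], [-26, 23], [-22, 24]]
red px cup 115
tray red px 99 [-0.015  0.006  0.021]
bead 0.65 [235. 254.] 1083 [[0.701 0.287 0.027]]
bead 0.50 [294. 385.] 36 [[0.382 0.168 0.047]]
bead 0.44 [288. 380.] 55 [[0.401 0.164 0.043]]
```

```bash
python3 -m handwheel '[{"grip":0.5,"x":-0.2,"y":0,"z":-0.1,"turn":0},{"grip":0.5,"x":-0.6,"y":0,"z":-0.4,"turn":0},{"grip":0.5,"x":-1.1,"y":0,"z":-0.9,"turn":0},{"grip":0.5,"x":-1.6,"y":0,"z":-1.5,"turn":0},{"grip":0.5,"x":-2,"y":0,"z":-2.1,"turn":0},{"grip":0.5,"x":-2.3,"y":0,"z":-2.6,"turn":0},{"grip":0.5,"x":-2.5,"y":0,"z":-2.9,"turn":0},{"grip":0.5,"x":-2.5,"y":0,"z":-3,"turn":0}]'
python3 -c "
from h import *
go(.425,.34,.095,53)"
```

```text
t: 42.63
eef_pos: [0.3911, 0.1593, 0.1023]
tool_rot: [-0.0, 0.998, -0.057, 0.001]
contact_force: [-0.3, -0.2, -2.3]
grip_width: 0.0101
finger_force: 62.6
x 1.30 y -18.34 z 0.74 turn -59.6 | now [0.3911 0.1593 0.1023] -6.56 t 42.6
```

```bash
python3 -m handwheel '[{"grip":0.5,"x":0,"y":-0.7,"z":0,"turn":-2},{"grip":0.5,"x":0,"y":-1.9,"z":0,"turn":-6},{"grip":0.5,"x":0,"y":-3.4,"z":0,"turn":-11},{"grip":0.5,"x":0,"y":-5,"z":0,"turn":-17},{"grip":0.5,"x":0.2,"y":-6.7,"z":0,"turn":-23},{"grip":0.5,"x":0.4,"y":-8.3,"z":0,"turn":-29},{"grip":0.5,"x":0.5,"y":-9.6,"z":0,"turn":-34},{"grip":0.5,"x":0.6,"y":-10.5,"z":0,"turn":-38}]'
python3 -c "
from h import *
go(.425,.34,.095,53)"
```

```text
t: 43.3
eef_pos: [0.4089, 0.2643, 0.1007]
tool_rot: [-0.0, 0.962, 0.274, -0.0]
contact_force: [-0.3, 0.5, -2.1]
grip_width: 0.0101
finger_force: 62.6
x 5.36 y -5.59 z 0.58 turn -21.2 | now [0.4089 0.2643 0.1007] 31.83 t 43.3
```

```bash
python3 -m handwheel '[{"grip":0.5,"x":0.5,"y":-0.6,"z":0,"turn":-3},{"grip":0.5,"x":1.3,"y":-1.4,"z":0,"turn":-7},{"grip":0.5,"x":2.2,"y":-2.3,"z":0,"turn":-11},{"grip":0.5,"x":3.1,"y":-3.3,"z":0,"turn":-15},{"grip":0.5,"x":4,"y":-4.2,"z":0.1,"turn":-18},{"grip":0.5,"x":4.7,"y":-5,"z":0.2,"turn":-20},{"grip":0.5,"x":5.2,"y":-5.4,"z":0.4,"turn":-21},{"grip":0.5,"x":5.4,"y":-5.6,"z":0.6,"turn":-21}]'
python3 tilt.py; python3 - <<'E'
from h import *
go(.425,.34,.06,53)
f=optics.grab_frame("scene"); s=ctrl.read_state(); a,m=yaw(s)
P=world(f,np.argwhere(f["depth"]>0)); d=P-s["eef_pos"]; u=d@m[:,0]; w=d@m[:,1]
for lo in range(-100,60,10):
    k=(abs(w)<.022)&(u*1000>=lo)&(u*1000<lo+10)&(P[:,2]>.006)&(P[:,2]<.17)
    print(lo,k.sum(),np.percentile(P[k,2],[1,5,50,95]).round(3) if k.sum()>3 else"",end=" ; ")
E
```

```text
t: 43.97
eef_pos: [0.4258, 0.3395, 0.0947]
tool_rot: [-0.0, 0.897, 0.442, -0.0]
contact_force: [0.0, 0.5, -2.9]
grip_width: 0.01
finger_force: 62.6
bar slope tilt 10.4 deg [[-54, 29], [-50, 28], [-46, 27], [-42, 27], [-38, 26], [-34, 26], [-30, 25], [-26, 24], [-22, 22]]
red px cup 111
tray red px 216 [-0.022 -0.009  0.02 ]
bead 0.61 [257. 347.] 71 [[0.529 0.148 0.016]]
bead 0.57 [249. 331.] 226 [[0.496 0.222 0.115]]
bead 0.54 [314. 316.] 70 [[0.407 0.322 0.07 ]]
bead 0.45 [312. 304.] 61 [[0.426 0.336 0.068]]
bead 0.40 [197. 410.] 89 [[ 0.612 -0.122  0.001]]
x 0.09 y -0.11 z 3.43 turn -0.6 | now [0.4254 0.3386 0.0943] 52.4 t 44.1
-100 121 [0.083 0.088 0.116 0.12 ] ; -90 141 [0.071 0.075 0.097 0.121] ; -80 147 [0.063 0.065 0.083 0.122] ; -70 151 [0.048 0.052 0.075 0.119] ; -60 179 [0.047 0.05  0.071 0.121] ; -50 175 [0.047 0.05  0.07  0.12 ] ; -40 175 [0.042 0.046 0.07  0.119] ; -30 165 [0.041 0.045 0.069 0.117] ; -20 205 [0.041 0.044 0.069 0.162] ; -10 139 [0.05  0.056 0.071 0.163] ; 0 111 [0.051 0.053 0.068 0.119] ; 10 127 [0.053 0.055 0.071 0.164] ; 20 89 [0.058 0.06  0.068 0.081] ; 30 30 [0.063 0.063 0.066 0.07 ] ; 40 0  ; 50 0  ;
```

```bash
python3 -m handwheel '[{"grip":0.5,"x":0,"y":0,"z":0.5,"turn":0},{"grip":0.5,"x":0,"y":0,"z":1.2,"turn":0},{"grip":0.5,"x":0,"y":0,"z":2,"turn":0},{"grip":0.5,"x":0,"y":0,"z":2.8,"turn":0},{"grip":0.5,"x":0,"y":0,"z":3.4,"turn":0},{"grip":0.5,"x":0,"y":0,"z":3.7,"turn":0},{"grip":0.5,"x":0,"y":0,"z":3.9,"turn":0},{"grip":0.5,"x":0,"y":0,"z":4,"turn":0}]'
python3 -m handwheel '[{"grip":0.5,"x":0,"y":0,"z":0,"turn":0},{"grip":0.5,"x":0,"y":0,"z":0,"turn":0},{"grip":1.3,"x":0,"y":0,"z":0,"turn":0},{"grip":1.6,"x":0,"y":0,"z":0,"turn":0},{"grip":2,"x":0,"y":0,"z":0,"turn":0},{"grip":3,"x":0,"y":0,"z":0,"turn":0},{"grip":4.5,"x":0,"y":0,"z":0,"turn":0},{"grip":4.5,"x":0,"y":0,"z":0,"turn":0}]'
python3 -m handwheel '[{"grip":4.5,"x":0,"y":0,"z":-0.5,"turn":0},{"grip":4.5,"x":0,"y":0,"z":-2,"turn":0},{"grip":4.5,"x":0,"y":0,"z":-5,"turn":0},{"grip":4.5,"x":0,"y":0,"z":-9,"turn":0},{"grip":4.5,"x":0,"y":0,"z":-13,"turn":0},{"grip":4.5,"x":0,"y":0,"z":-15,"turn":0},{"grip":4.5,"x":0,"y":0,"z":-15,"turn":0},{"grip":4.5,"x":0,"y":0,"z":-15,"turn":0}]'
cat > fit.py <<'E'
from h import *
out={}
for v in("scene","top"):
    f=optics.grab_frame(v); out[v]=f
    rc=np.argwhere(f["depth"]>0); P=world(f,rc); C=f["img"][rc[:,0],rc[:,1]].astype(int)
    k=(P[:,0]>.3)&(P[:,0]<.5)&(P[:,1]>.23)&(P[:,1]<.45)&(P[:,2]>.012)&(P[:,2]<.085)
    if k.sum()>50:
        r=cv2.minAreaRect(P[k,:2].astype(np.float32)*1000); print(v,"cup rect",r,k.sum(),"zmax",np.percentile(P[k,2],99.5).round(3))
    b=P-[.5503,.134,0]; bx=b[:,0]*.9928-b[:,1]*.12; by=b[:,0]*.12+b[:,1]*.9928
    red=(C[:,0]>C[:,2]*1.45)&(C[:,0]-C[:,1]>18)
    t=red&(abs(bx+.047)<.044)&(by>-.041)&(by<.05)&(P[:,2]>.012)&(P[:,2]<.034)
    m=np.zeros((480,640),np.uint8); m[rc[t,0],rc[t,1]]=1
    n,l,st,ce=cv2.connectedComponentsWithStats(m)
    for i in range(1,n):
        if st[i,4]>5:
            q=m*0; q[l==i]=1; pp=P[(l[rc[:,0],rc[:,1]]==i)]; print(v,"blob",st[i].tolist(),pp.mean(0).round(4),np.ptp(pp,0).round(3))
cv2.imwrite("pics/tray.png",np.hstack([cv2.resize(out["top"]["img"][255:315,285:375],(450,300),interpolation=cv2.INTER_CUBIC),cv2.resize(out["scene"]["img"][260:350,260:360],(334,300),interpolation=cv2.INTER_CUBIC)])[:,:,::-1])
E
python3 fit.py
```

```text
t: 44.78
eef_pos: [0.4277, 0.3402, 0.0582]
tool_rot: [-0.001, 0.897, 0.442, 0.002]
contact_force: [-4.6, -0.6, 23.5]
grip_width: 0.0103
finger_force: 65.9
t: 45.45
eef_pos: [0.4256, 0.3384, 0.0548]
tool_rot: [0.0, 0.897, 0.442, -0.0]
contact_force: [-0.3, -0.1, 0.5]
grip_width: 0.045
finger_force: 0.0
t: 46.12
eef_pos: [0.4268, 0.3392, 0.2075]
tool_rot: [-0.0, 0.897, 0.442, 0.002]
contact_force: [-0.8, 0.5, -0.2]
grip_width: 0.0453
finger_force: 0.0
scene cup rect ((394.189208984375, 302.02838134765625), (151.43466186523438, 36.502899169921875), 51.73325729370117) 1813 zmax 0.079
scene blob [357, 243, 11, 17, 126] [0.521  0.113  0.0203] [0.038 0.03  0.014]
scene blob [338, 249, 14, 11, 81] [0.536  0.1488 0.0205] [0.017 0.031 0.015]
top cup rect ((391.7474670410156, 298.22259521484375), (144.13320922851562, 34.79106903076172), 51.798099517822266) 1025 zmax 0.081
top blob [316, 265, 20, 11, 142] [0.5388 0.155  0.0227] [0.023 0.043 0.014]
top blob [339, 268, 14, 18, 141] [0.5237 0.1108 0.0225] [0.039 0.03  0.016]
```

View pics/tray.png

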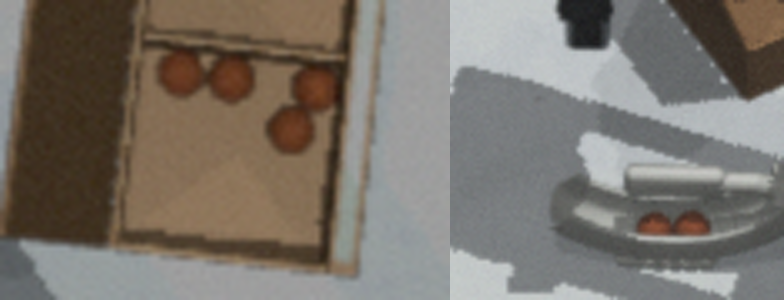

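The left part shows four beads in the tray, at px (182,72), (232,77), (317,90) and (290,128). The right part shows the cup upright on the desk with two beads. The bead at (290,128) touches its neighbour and there is no room for a finger, so I'll first roll it toward the middle by pressing lightly on its top.

```bash
cat > beads.py <<'E'
from h import *
def beads():
    f=optics.grab_frame("top"); rc=np.argwhere(f["depth"]>0); P=world(f,rc); C=f["img"][rc[:,0],rc[:,1]].astype(int)
    b=P-[.5503,.134,0]; bx=b[:,0]*.9928-b[:,1]*.12; by=b[:,0]*.12+b[:,1]*.9928
    t=(C[:,0]>C[:,2]*1.45)&(C[:,0]-C[:,1]>18)&(abs(bx+.047)<.046)&(by>-.042)&(by<.051)&(P[:,2]>.010)&(P[:,2]<.036)
    m=np.zeros((480,640),np.float32); m[rc[t,0],rc[t,1]]=1
    k=cv2.getStructuringElement(cv2.MORPH_ELLIPSE,(11,11)).astype(np.float32); s=cv2.GaussianBlur(cv2.filter2D(m,-1,k/k.sum()),(0,0),1)
    pk=[(s[r,c],r,c) for r,c in np.argwhere((s==cv2.dilate(s,np.ones((7,7))))&(s>.45))]
    out=atz(f,[(r,c) for _,r,c in sorted(pk)[::-1]],.016) if pk else []
    for (v,r,c),p in zip(sorted(pk)[::-1],out):
        d=p-[.5503,.134,0]; print("bead",r,c,round(float(v),2),"world",p[:2].round(4),"box",round(d[0]*.9928-d[1]*.12,4),round(d[0]*.12+d[1]*.9928,4))
    return f
if __name__=="__main__": beads()
E
python3 beads.py
```

```text
bead 270 330 0.77 world [0.5391 0.145 ] box -0.0124 0.0095
bead 269 321 0.76 world [0.5415 0.1656] box -0.0126 0.0303
bead 280 343 0.76 world [0.5161 0.1154] box -0.0317 -0.0226
bead 273 347 0.75 world [0.5321 0.106 ] box -0.0148 -0.03
```

```bash
python3 -c "
from h import *
go(.515,.116,.20,49)"
```

```text
x -12.10 y 20.68 z 0.35 turn 3.4 | now [0.4249 0.338  0.2034] 52.43 t 46.3
```

```bash
python3 -m handwheel '[{"grip":0,"x":-1.2,"y":2,"z":0,"turn":3.4},{"grip":0,"x":-3,"y":5,"z":0,"turn":3.4},{"grip":0,"x":-5,"y":8.5,"z":0,"turn":3.4},{"grip":0,"x":-7,"y":12,"z":0,"turn":3.4},{"grip":0,"x":-9,"y":15.4,"z":0,"turn":3.4},{"grip":0,"x":-11,"y":18.8,"z":0.5,"turn":3.4},{"grip":0,"x":-12.1,"y":20.7,"z":3,"turn":3.4},{"grip":0,"x":-12.1,"y":20.7,"z":6,"turn":3.4}]'
python3 -m handwheel '[{"grip":0,"x":0,"y":0,"z":3,"turn":0},{"grip":0,"x":0,"y":0,"z":6,"turn":0},{"grip":0,"x":0,"y":0,"z":8,"turn":0},{"grip":0,"x":0,"y":0,"z":9.5,"turn":0},{"grip":0,"x":0,"y":0,"z":10.2,"turn":0},{"grip":0,"x":0,"y":0,"z":10.2,"turn":0},{"grip":0,"x":0,"y":0,"z":10.2,"turn":0},{"grip":0,"x":0,"y":0,"z":10.2,"turn":0}]'
python3 -c "
from h import *
go(.515,.116,.026,49); print(ctrl.read_state()['contact_force'])"
```

```text
t: 46.93
eef_pos: [0.5184, 0.1122, 0.1454]
tool_rot: [0.001, 0.911, 0.413, 0.001]
contact_force: [-0.1, 0.4, -0.5]
grip_width: 0.0002
finger_force: 0.0
t: 47.6
eef_pos: [0.5168, 0.1166, 0.0442]
tool_rot: [0.0, 0.91, 0.415, 0.001]
contact_force: [-0.1, 0.7, -0.2]
grip_width: -0.0003
finger_force: 0.0
x -0.16 y -0.10 z 1.82 turn 0.0 | now [0.5168 0.1166 0.0442] 49.03 t 47.6
[-0.13491988  0.65006168 -0.19032639]
```

```bash
python3 -m handwheel '[{"grip":0,"x":-0.1,"y":0,"z":0.5,"turn":0},{"grip":0,"x":-0.1,"y":0,"z":1,"turn":0},{"grip":0,"x":-0.1,"y":0,"z":1.4,"turn":0},{"grip":0,"x":-0.1,"y":0,"z":1.7,"turn":0},{"grip":0,"x":-0.1,"y":0,"z":1.9,"turn":0},{"grip":0,"x":-0.1,"y":0,"z":2,"turn":0},{"grip":0,"x":-0.1,"y":0,"z":2,"turn":0},{"grip":0,"x":-0.1,"y":0,"z":2,"turn":0}]'
python3 -m handwheel '[{"grip":0,"x":0,"y":-0.2,"z":0,"turn":0},{"grip":0,"x":0,"y":-0.5,"z":0,"turn":0},{"grip":0,"x":0,"y":-0.9,"z":0,"turn":0},{"grip":0,"x":0,"y":-1.3,"z":0,"turn":0},{"grip":0,"x":0,"y":-1.7,"z":0,"turn":0},{"grip":0,"x":0,"y":-2.1,"z":0,"turn":0},{"grip":0,"x":0,"y":-2.3,"z":0,"turn":0},{"grip":0,"x":0,"y":-2.4,"z":0,"turn":0}]'
python3 -m handwheel '[{"grip":0,"x":0,"y":0,"z":-1,"turn":0},{"grip":0,"x":0,"y":0,"z":-4,"turn":0},{"grip":0,"x":0,"y":0,"z":-8,"turn":0},{"grip":0,"x":0,"y":0,"z":-12,"turn":0},{"grip":0,"x":0,"y":0,"z":-15,"turn":0},{"grip":2.8,"x":0,"y":0,"z":-16,"turn":0},{"grip":2.8,"x":0,"y":0,"z":-16,"turn":0},{"grip":2.8,"x":0,"y":0,"z":-16,"turn":0}]'
python3 beads.py
```

```text
t: 48.27
eef_pos: [0.5173, 0.1161, 0.0251]
tool_rot: [0.0, 0.91, 0.415, 0.002]
contact_force: [-1.4, -0.4, 10.9]
grip_width: 0.0001
finger_force: 5.6
t: 48.93
eef_pos: [0.4968, 0.1316, 0.0229]
tool_rot: [-0.0, 0.91, 0.415, -0.0]
contact_force: [0.2, -0.7, 0.7]
grip_width: -0.0001
finger_force: 0.0
t: 49.6
eef_pos: [0.4975, 0.1313, 0.1835]
tool_rot: [0.0, 0.91, 0.415, 0.0]
contact_force: [-0.2, -0.7, -0.3]
grip_width: 0.0281
finger_force: 0.0
```

```bash
python3 - <<'E'
from h import *
f=optics.grab_frame("scene"); rc=np.argwhere(f["depth"]>0); P=world(f,rc); C=f["img"][rc[:,0],rc[:,1]].astype(int)
for r in range(240,270,2):
    print(r," ".join("%s%4d,%3d/%2d"%("*" if (f["img"][r,c,0].astype(int)-f["img"][r,c,1]>18) else " ",*(world(f,[[r,c]])[0]*1000)) for c in range(336,372,3)))
f["img"]; cv2.imwrite("pics/x.png",1*f["img"])
for o in optics.cut_out("bead1",f): print(round(o["confidence"],2),np.round(o["position"]),o["pixels"].sum(),world(f,[o["position"]]).round(3))
E
```

```text
240   580,140/23   579,132/19   587,117/ 4   582,112/ 5   549,131/42   550,122/37   547,114/34   546,106/31   546, 97/25   542, 92/26   531, 93/36   520, 94/44
242   579,141/18   580,131/11   551,146/44   550,138/40   550,130/35   547,123/33   548,114/27   544,108/27   545, 98/21   541, 92/20   532, 91/27   521, 93/37
244   555,160/42   551,155/43   554,144/34   549,139/35   549,130/30   546,124/29   546,115/23  -102,697/897 * 536,105/25 * 534, 98/23   529, 93/24   517, 96/36
246   553,162/39   552,154/35   548,148/34   550,138/27   549,130/23   547,123/21   547,114/16 * 541,110/18 * 535,106/20 * 529,102/24   529, 93/18   517, 95/29
248   552,162/34   548,156/33   549,147/26   549,138/22   549,129/17   547,122/14   549,111/ 5 * 538,112/15 * 531,109/19 * 526,105/21   530, 92/10   517, 94/22
250   465,233/142   552,153/22   550,146/19 * 542,144/24 * 539,137/23   546,122/ 8   544,115/ 5   536,113/11 * 529,111/16 * 525,105/15   526, 94/ 8   517, 94/15
252   467,231/134   551,154/16   546,149/18 * 538,147/23 * 534,142/23   545,123/ 3   540,118/ 3   538,111/ 2 * 529,110/ 8 * 531, 99/ 0 * 5
[... 733 characters left out ...]
/ 1   521,142/ 2 * 517,137/ 3   512,132/ 4 * 502,133/13 * 496,129/16 * 502,114/ 1 * 499,108/ 0
264   513,192/34   492,201/58   465,216/92   525,156/ 0   519,153/ 4 * 517,145/ 1   510,142/ 5 * 509,134/ 1 * 504,130/ 3   500,125/ 4 * 495,120/ 5 * 492,114/ 3
266   514,191/27   503,191/36   471,211/77   518,162/ 4   515,155/ 3 * 512,149/ 1   510,142/ 0 * 501,141/ 6 * 498,134/ 4 * 496,127/ 2 * 490,125/ 6 * 456,148/51
268   511,193/23   501,193/33   478,204/60   462,210/78   511,159/ 2   505,154/ 4 * 503,148/ 2 * 498,143/ 3 * 494,138/ 4 * 460,161/49 * 457,156/48   455,149/46
0.62 [247. 360.] 66 [[0.532 0.109 0.023]]
0.56 [259. 361.] 67 [[0.503 0.131 0.021]]
0.37 [258. 346.] 73 [[0.531 0.149 0.01 ]]
```

```bash
python3 -m handwheel '[{"grip":0,"x":0,"y":1,"z":3,"turn":0},{"grip":0,"x":0,"y":2.2,"z":7,"turn":0},{"grip":0,"x":0,"y":2.4,"z":11,"turn":0},{"grip":0,"x":0,"y":2.4,"z":14,"turn":0},{"grip":0,"x":0,"y":2.4,"z":15.3,"turn":0},{"grip":0,"x":0,"y":2.4,"z":15.8,"turn":0},{"grip":0,"x":0,"y":2.4,"z":15.9,"turn":0},{"grip":0,"x":0,"y":2.4,"z":15.9,"turn":0}]'
python3 -m handwheel '[{"grip":0,"x":0,"y":-0.2,"z":0,"turn":0},{"grip":0,"x":0,"y":-0.6,"z":0,"turn":0},{"grip":0,"x":0,"y":-1.2,"z":0,"turn":0},{"grip":0,"x":0,"y":-1.8,"z":0,"turn":0},{"grip":0,"x":0,"y":-2.4,"z":0,"turn":0},{"grip":0,"x":0,"y":-3,"z":0,"turn":0},{"grip":0,"x":0,"y":-3.4,"z":0,"turn":0},{"grip":0,"x":0,"y":-3.6,"z":0,"turn":0}]'
python3 -m handwheel '[{"grip":0,"x":0,"y":0,"z":-1,"turn":0},{"grip":0,"x":0,"y":0,"z":-4,"turn":0},{"grip":0,"x":0,"y":0,"z":-8,"turn":0},{"grip":0,"x":0,"y":0,"z":-11,"turn":0},{"grip":2.8,"x":0,"y":4,"z":-13,"turn":0},{"grip":2.8,"x":0,"y":8,"z":-13,"turn":0},{"grip":2.8,"x":0,"y":12,"z":-13,"turn":0},{"grip":2.8,"x":0,"y":16,"z":-13,"turn":0}]'
python3 beads.py
```

```text
t: 50.42
eef_pos: [0.5165, 0.1154, 0.0244]
tool_rot: [0.0, 0.91, 0.415, 0.001]
contact_force: [1.7, -0.8, 9.6]
grip_width: 0.0003
finger_force: 5.1
t: 51.08
eef_pos: [0.488, 0.1397, 0.0242]
tool_rot: [-0.0, 0.91, 0.415, 0.0]
contact_force: [-1.3, 1.3, 9.6]
grip_width: -0.0003
finger_force: 4.6
t: 51.75
eef_pos: [0.6098, 0.033, 0.1541]
tool_rot: [-0.0, 0.91, 0.415, -0.0]
contact_force: [-0.5, 0.6, -0.3]
grip_width: 0.0282
finger_force: 0.0
bead 270 330 0.77 world [0.5391 0.145 ] box -0.0124 0.0095
bead 269 322 0.77 world [0.5415 0.1633] box -0.0123 0.028
bead 290 334 0.74 world [0.4934 0.1361] box -0.0567 -0.0047
bead 272 348 0.71 world [0.5343 0.1037] box -0.0122 -0.032
```

```bash
python3 -c "
from h import *
go(.4934,.1361,.06,49)"
```

```text
x 0.30 y -16.19 z 9.20 turn -0.1 | now [0.6134 0.0276 0.1523] 48.86 t 51.8
```

```bash
python3 -m handwheel '[{"grip":2.8,"x":0.1,"y":-2,"z":0,"turn":0},{"grip":2.8,"x":0.1,"y":-5.5,"z":0,"turn":0},{"grip":2.8,"x":0.2,"y":-9,"z":0,"turn":0},{"grip":2.8,"x":0.3,"y":-12.5,"z":1,"turn":0},{"grip":2.8,"x":0.3,"y":-15.5,"z":4,"turn":0},{"grip":2.8,"x":0.3,"y":-16.2,"z":7,"turn":0},{"grip":2.8,"x":0.3,"y":-16.2,"z":9,"turn":0},{"grip":2.8,"x":0.3,"y":-16.2,"z":9,"turn":0}]'
python3 -m handwheel '[{"grip":2.8,"x":0,"y":0,"z":0,"turn":0},{"grip":2.8,"x":0,"y":0,"z":0,"turn":0},{"grip":2.8,"x":0,"y":0,"z":0,"turn":0},{"grip":2.8,"x":0,"y":0,"z":0,"turn":0},{"grip":2.8,"x":0,"y":0,"z":0,"turn":0},{"grip":2.8,"x":0,"y":0,"z":0,"turn":0},{"grip":2.8,"x":0,"y":0,"z":0,"turn":0},{"grip":2.8,"x":0,"y":0,"z":0,"turn":0}]'
python3 -c "
from h import *
go(.4934,.1361,.011,49)"
```

```text
t: 52.47
eef_pos: [0.4831, 0.1425, 0.0583]
tool_rot: [-0.001, 0.91, 0.415, -0.005]
contact_force: [-0.7, -0.1, -0.6]
grip_width: 0.0279
finger_force: 0.0
t: 53.13
eef_pos: [0.4888, 0.1428, 0.0644]
tool_rot: [0.0, 0.91, 0.415, 0.0]
contact_force: [0.2, 0.5, 0.4]
grip_width: 0.0281
finger_force: 0.0
x -0.21 y 0.79 z 5.34 turn 0.0 | now [0.4888 0.1428 0.0644] 49.02 t 53.1
```

```bash
python3 -m handwheel '[{"grip":2.8,"x":-0.2,"y":0.8,"z":0,"turn":0},{"grip":2.8,"x":-0.2,"y":0.8,"z":1.5,"turn":0},{"grip":2.8,"x":-0.2,"y":0.8,"z":3,"turn":0},{"grip":2.8,"x":-0.2,"y":0.8,"z":4.5,"turn":0},{"grip":2.8,"x":-0.2,"y":0.8,"z":5.3,"turn":0},{"grip":1.8,"x":-0.2,"y":0.8,"z":5.3,"turn":0},{"grip":1.5,"x":-0.2,"y":0.8,"z":5.3,"turn":0},{"grip":1,"x":-0.2,"y":0.8,"z":5.3,"turn":0}]'
python3 -m handwheel '[{"grip":1,"x":0,"y":0,"z":0,"turn":0},{"grip":1,"x":0,"y":0,"z":0,"turn":0},{"grip":1,"x":0,"y":0,"z":-1,"turn":0},{"grip":1,"x":0,"y":0,"z":-4,"turn":0},{"grip":1,"x":0,"y":0,"z":-8,"turn":0},{"grip":1,"x":0,"y":0,"z":-12,"turn":0},{"grip":1,"x":0,"y":0,"z":-16,"turn":0},{"grip":1,"x":0,"y":0,"z":-18,"turn":0}]'
python3 -m handwheel '[{"grip":1,"x":0,"y":0,"z":-1,"turn":0},{"grip":1,"x":0,"y":0,"z":-1,"turn":0},{"grip":1,"x":0,"y":0,"z":-1,"turn":0},{"grip":1,"x":0,"y":0,"z":-1,"turn":0},{"grip":1,"x":0,"y":0,"z":-1,"turn":0},{"grip":1,"x":0,"y":0,"z":-1,"turn":0},{"grip":1,"x":0,"y":0,"z":-1,"turn":0},{"grip":1,"x":0,"y":0,"z":-1,"turn":0}]'
python3 - <<'E'
from h import *
# cup: origin (.3973,.3059), lip dir 51.7 deg
a=np.radians(51.7)
for x in(48,52): p=np.array([.3973,.3059])+x/1000*np.array([np.cos(a),np.sin(a)]); print(x,p); go(p[0],p[1],.20,51.7)
E
```

```text
t: 53.8
eef_pos: [0.4941, 0.1361, 0.012]
tool_rot: [0.0, 0.91, 0.415, 0.001]
contact_force: [0.2, 0.6, -0.5]
grip_width: 0.0182
finger_force: 58.6
t: 54.47
eef_pos: [0.4956, 0.1366, 0.1984]
tool_rot: [0.001, 0.91, 0.415, 0.004]
contact_force: [1.1, 0.7, 0.8]
grip_width: 0.0182
finger_force: 58.7
t: 55.13
eef_pos: [0.493, 0.136, 0.2003]
tool_rot: [-0.0, 0.91, 0.415, -0.001]
contact_force: [0.5, 0.2, 0.6]
grip_width: 0.0181
finger_force: 58.7
48 [0.42704939 0.34356927]
x 11.35 y -18.59 z 0.03 turn -2.7 | now [0.493  0.136  0.2003] 49.02 t 55.1
52 [0.42952851 0.34670837]
x 11.75 y -18.60 z 0.03 turn -2.7 | now [0.493  0.136  0.2003] 49.02 t 55.1
```

```bash
python3 -m handwheel '[{"grip":1,"x":1,"y":-1.6,"z":0,"turn":-2.7},{"grip":1,"x":2.8,"y":-4.5,"z":0,"turn":-2.7},{"grip":1,"x":4.7,"y":-7.6,"z":0,"turn":-2.7},{"grip":1,"x":6.6,"y":-10.7,"z":0,"turn":-2.7},{"grip":1,"x":8.5,"y":-13.8,"z":0,"turn":-2.7},{"grip":1,"x":10.3,"y":-16.8,"z":0,"turn":-2.7},{"grip":1,"x":11.4,"y":-18.4,"z":1,"turn":-2.7},{"grip":1,"x":11.55,"y":-18.6,"z":3,"turn":-2.7}]'
python3 -m handwheel '[{"grip":1,"x":0,"y":0,"z":2,"turn":0},{"grip":1,"x":0,"y":0,"z":4,"turn":0},{"grip":1,"x":0,"y":0,"z":6,"turn":0},{"grip":1,"x":0,"y":0,"z":8,"turn":0},{"grip":1,"x":0,"y":0,"z":9,"turn":0},{"grip":1,"x":0,"y":0,"z":9,"turn":0},{"grip":1,"x":0,"y":0,"z":9,"turn":0},{"grip":1,"x":0,"y":0,"z":9,"turn":0}]'
python3 - <<'E'
from h import *
go(.4283,.3451,.055,51.7)
f=optics.grab_frame("scene"); save(f,"drop.png",(255,355,240,370),5)
s=ctrl.read_state();a,m=yaw(s);P=world(f,np.argwhere(f["depth"]>0)); d=P-s["eef_pos"]; u=d@m[:,0]; w=d@m[:,1]
for lo,hi in((-.12,-.03),(-.09,-.07),(-.05,-.03)):
    k=(abs(w)<.03)&(u>lo)&(u<hi)&(P[:,2]>.025)&(P[:,2]<.085); print("w range",np.percentile(w[k],[1,99]).round(4))
E
```

```text
t: 55.8
eef_pos: [0.4287, 0.3499, 0.1737]
tool_rot: [-0.001, 0.899, 0.438, 0.003]
contact_force: [0.9, -0.4, -0.1]
grip_width: 0.0182
finger_force: 58.7
t: 56.47
eef_pos: [0.4295, 0.3458, 0.0826]
tool_rot: [-0.0, 0.9, 0.436, 0.001]
contact_force: [0.7, 0.2, 0.3]
grip_width: 0.0179
finger_force: 58.7
x -0.13 y -0.05 z 2.76 turn 0.0 | now [0.4295 0.3458 0.0826] 51.72 t 56.5
w range [-0.0178  0.016 ]
w range [-0.0174  0.016 ]
w range [-0.0174  0.0161]
```

View pics/drop.png

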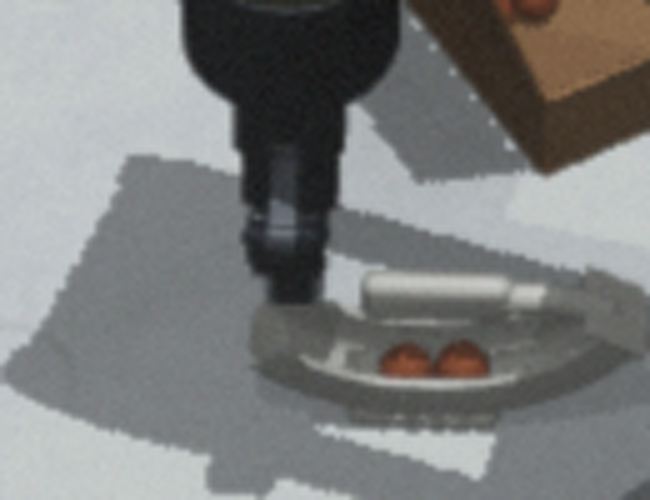

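The gripper (px 295,290) is over the lip end of the upright cup, clear of the handle, and the two beads show at (407,360) and (463,360). I'll shift 6 mm inward, lower and release.

```bash
python3 -m handwheel '[{"grip":1,"x":-0.3,"y":-0.05,"z":0.5,"turn":0},{"grip":1,"x":-0.6,"y":-0.05,"z":1.2,"turn":0},{"grip":1,"x":-0.6,"y":-0.05,"z":2,"turn":0},{"grip":1,"x":-0.6,"y":-0.05,"z":2.5,"turn":0},{"grip":1,"x":-0.6,"y":-0.05,"z":2.6,"turn":0},{"grip":1,"x":-0.6,"y":-0.05,"z":2.6,"turn":0},{"grip":1,"x":-0.6,"y":-0.05,"z":2.6,"turn":0},{"grip":1,"x":-0.6,"y":-0.05,"z":2.6,"turn":0}]'
python3 -m handwheel '[{"grip":2,"x":0,"y":0,"z":0,"turn":0},{"grip":2.4,"x":0,"y":0,"z":0,"turn":0},{"grip":3,"x":0,"y":0,"z":0,"turn":0},{"grip":4,"x":0,"y":0,"z":0,"turn":0},{"grip":4,"x":0,"y":0,"z":0,"turn":0},{"grip":4,"x":0,"y":0,"z":0,"turn":0},{"grip":4,"x":0,"y":0,"z":0,"turn":0},{"grip":4,"x":0,"y":0,"z":0,"turn":0}]'
python3 -m handwheel '[{"grip":4,"x":0,"y":0,"z":-2,"turn":0},{"grip":4,"x":0,"y":0,"z":-6,"turn":0},{"grip":4,"x":0,"y":0,"z":-10,"turn":0},{"grip":4,"x":0,"y":0,"z":-14,"turn":0},{"grip":4,"x":0,"y":0,"z":-16,"turn":0},{"grip":4,"x":0,"y":0,"z":-16,"turn":0},{"grip":4,"x":0,"y":0,"z":-16,"turn":0},{"grip":4,"x":0,"y":0,"z":-16,"turn":0}]'
python3 beads.py; python3 - <<'E'
from h import *
f=optics.grab_frame("scene"); P=world(f,np.argwhere(f["depth"]>0)); 
for o in optics.cut_out("bead1",f): print(round(o["confidence"],2),np.round(o["position"]),o["pixels"].sum(),world(f,[o["position"]]).round(3))
for n in("burnisher",):
  for o in optics.cut_out(n,f)[:1]: print(n,np.round(o["position"]),world(f,[o["position"]]).round(3))
im=f["img"].astype(int); m=(im[:,:,0]>im[:,:,2]*1.45)&(im[:,:,0]-im[:,:,1]>18); m[:290]=0;m[345:]=0;m[:,:275]=0;m[:,370:]=0
n,l,st,ce=cv2.connectedComponentsWithStats(m.astype(np.uint8)); print(st[1:].tolist())
k=(P[:,0]>.3)&(P[:,0]<.5)&(P[:,1]>.2)&(P[:,1]<.42)&(P[:,2]>.012)&(P[:,2]<.085); print(cv2.minAreaRect(P[k,:2].astype(np.float32)*1000),np.percentile(P[k,2],99.5))
E
```

```text
t: 57.18
eef_pos: [0.4249, 0.3411, 0.0555]
tool_rot: [-0.0, 0.9, 0.436, 0.0]
contact_force: [0.4, -0.5, -0.3]
grip_width: 0.0182
finger_force: 58.7
t: 57.85
eef_pos: [0.4246, 0.3409, 0.0552]
tool_rot: [-0.0, 0.9, 0.436, 0.0]
contact_force: [-0.5, -0.1, 0.1]
grip_width: 0.0402
finger_force: 0.0
t: 58.52
eef_pos: [0.4242, 0.3406, 0.2141]
tool_rot: [0.0, 0.9, 0.436, -0.001]
contact_force: [0.2, -0.5, -0.1]
grip_width: 0.04
finger_force: 0.0
bead 270 330 0.77 world [0.5391 0.145 ] box -0.0124 0.0095
bead 269 321 0.76 world [0.5415 0.1656] box -0.0126 0.0303
bead 272 348 0.73 world [0.5343 0.1037] box -0.0122 -0.032
0.56 [248. 362.] 45 [[0.525 0.108 0.025]]
0.55 [327. 320.] 69 [[0.405 0.314 0.026]]
0.45 [326. 312.] 65 [[0.413 0.327 0.029]]
0.44 [325. 333.] 72 [[0.39  0.294 0.031]]
burnisher [196. 411.] [[ 0.611 -0.126  0.005]]
[[309, 321, 21, 10, 118], [331, 323, 10, 7, 58]]
((443.27716064453125, 262.7886047363281), (151.51278686523438, 162.01373291015625), 51.24736404418945) 0.08007127789606674
```

Three beads are in the tray, three are in the cup, and the cup is upright, so the box is filled. Next I'll close the lid.

```bash
python3 -c "
from h import *
go(.567,.273,.20,83)"
```

```text
x 3.59 y 15.42 z 1.30 turn -31.3 | now [0.4238 0.3403 0.2133] 51.72 t 58.7
```

```bash
python3 -m handwheel '[{"grip":0,"x":0.4,"y":1.8,"z":0,"turn":-5},{"grip":0,"x":0.9,"y":4,"z":0,"turn":-10},{"grip":0,"x":1.5,"y":6.5,"z":0,"turn":-15},{"grip":0,"x":2.1,"y":9,"z":0,"turn":-20},{"grip":0,"x":2.7,"y":11.5,"z":0.5,"turn":-25},{"grip":0,"x":3.2,"y":13.8,"z":1,"turn":-30},{"grip":0,"x":3.6,"y":15.4,"z":1.3,"turn":-31.3},{"grip":0,"x":3.6,"y":15.4,"z":3.3,"turn":-31.3}]'
python3 -m handwheel '[{"grip":0,"x":0,"y":0,"z":2,"turn":0},{"grip":0,"x":0,"y":0,"z":4,"turn":0},{"grip":0,"x":0,"y":0,"z":6,"turn":0},{"grip":0,"x":0,"y":0,"z":7,"turn":0},{"grip":0,"x":0,"y":0,"z":7,"turn":0},{"grip":0,"x":0,"y":0,"z":7,"turn":0},{"grip":0,"x":0,"y":0,"z":7,"turn":0},{"grip":0,"x":0,"y":0,"z":7,"turn":0}]'
python3 -m handwheel '[{"grip":0,"x":-1,"y":0,"z":0,"turn":0},{"grip":0,"x":-2.5,"y":0,"z":0,"turn":0},{"grip":0,"x":-4,"y":0,"z":0,"turn":0},{"grip":0,"x":-5.5,"y":0,"z":0,"turn":0},{"grip":0,"x":-7,"y":0,"z":0,"turn":0},{"grip":0,"x":-8.5,"y":0,"z":0,"turn":0},{"grip":0,"x":-9.5,"y":0,"z":0,"turn":0},{"grip":0,"x":-10,"y":0,"z":0,"turn":0}]'
cat > lid.py <<'E'
from h import *
for v in("scene","top"):
    f=optics.grab_frame(v); P=world(f,np.argwhere(f["depth"]>0)); b=P-[.5503,.134,0]; bx=b[:,0]*.9928-b[:,1]*.12; by=b[:,0]*.12+b[:,1]*.9928
    k=(abs(bx)<.085)&(abs(bx)>.03)&(by>-.06)&(by<.12)&(P[:,2]>.045)&(P[:,2]<.17)
    print(v,[(lo,int(s.sum()),np.percentile(P[s,2],[20,80]).round(3).tolist()) for lo in range(-60,120,20) for s in [k&(by*1000>=lo)&(by*1000<lo+20)] if s.sum()>5])
E
python3 lid.py; python3 -c "
from h import *
s=ctrl.read_state();d=s['eef_pos']-[.5503,.134,0];print('box',d[0]*.9928-d[1]*.12,d[0]*.12+d[1]*.9928,d[2],s['contact_force'])"
```

```text
t: 59.38
eef_pos: [0.5718, 0.2722, 0.1842]
tool_rot: [0.001, 0.749, 0.663, 0.002]
contact_force: [0.8, 0.9, 0.7]
grip_width: 0.0002
finger_force: 0.0
t: 60.05
eef_pos: [0.5689, 0.2742, 0.1141]
tool_rot: [0.001, 0.749, 0.663, 0.001]
contact_force: [0.6, 0.0, -0.7]
grip_width: 0.0002
finger_force: 0.0
t: 60.72
eef_pos: [0.555, 0.1722, 0.1117]
tool_rot: [-0.0, 0.749, 0.662, -0.001]
contact_force: [0.2, 1.1, -1.2]
grip_width: 0.0001
finger_force: 0.4
scene [(-60, 134, [0.048, 0.051]), (0, 200, [0.137, 0.15]), (20, 593, [0.097, 0.121]), (40, 618, [0.059, 0.082])]
top [(-60, 161, [0.049, 0.052]), (0, 159, [0.14, 0.152]), (20, 182, [0.104, 0.129]), (40, 91, [0.062, 0.084])]
box 0.00014051370723450803 0.03938158752502668 0.11170574680778503 [0.43980521 0.26089301 0.14842751]
```

```bash
python3 -m handwheel '[{"grip":0,"x":-1,"y":0,"z":0,"turn":0},{"grip":0,"x":-2.2,"y":0,"z":0,"turn":0},{"grip":0,"x":-3.5,"y":0,"z":0,"turn":0},{"grip":0,"x":-4.7,"y":0,"z":0,"turn":0},{"grip":0,"x":-5.3,"y":0,"z":0,"turn":0},{"grip":0,"x":-5.5,"y":0,"z":0.5,"turn":0},{"grip":0,"x":-5.5,"y":0,"z":1.3,"turn":0},{"grip":0,"x":-5.5,"y":0,"z":2,"turn":0}]'
python3 -m handwheel '[{"grip":0,"x":0,"y":0,"z":0.7,"turn":0},{"grip":0,"x":0,"y":0,"z":1.4,"turn":0},{"grip":0,"x":0,"y":0,"z":2.1,"turn":0},{"grip":0,"x":0,"y":0,"z":2.8,"turn":0},{"grip":0,"x":0,"y":0,"z":3.4,"turn":0},{"grip":0,"x":0,"y":0,"z":3.7,"turn":0},{"grip":0,"x":0,"y":0,"z":3.9,"turn":0},{"grip":0,"x":0,"y":0,"z":4,"turn":0}]'
python3 lid.py; python3 -c "
from h import *
s=ctrl.read_state();print(s['eef_pos'],s['contact_force'])"
```

```text
t: 61.48
eef_pos: [0.549, 0.1198, 0.0915]
tool_rot: [0.0, 0.749, 0.663, 0.0]
contact_force: [0.1, 0.2, 0.7]
grip_width: 0.0001
finger_force: 0.3
t: 62.15
eef_pos: [0.5487, 0.12, 0.0541]
tool_rot: [-0.0, 0.749, 0.663, -0.001]
contact_force: [-15.5, -3.2, 29.2]
grip_width: -0.0003
finger_force: 14.4
scene [(-60, 132, [0.052, 0.055]), (-40, 223, [0.052, 0.055]), (-20, 600, [0.053, 0.147]), (0, 348, [0.053, 0.055]), (20, 313, [0.052, 0.055]), (40, 298, [0.051, 0.055])]
top [(-60, 183, [0.053, 0.056]), (-40, 198, [0.054, 0.057]), (-20, 244, [0.055, 0.151]), (0, 119, [0.054, 0.057]), (40, 103, [0.054, 0.057])]
[0.54863586 0.11996849 0.05419587] [-12.98249868  -2.07873211  21.20574785]
```

```bash
python3 -m handwheel '[{"grip":0,"x":0,"y":0,"z":-1,"turn":0},{"grip":0,"x":0,"y":0,"z":-4,"turn":0},{"grip":0,"x":0,"y":0,"z":-8,"turn":0},{"grip":0,"x":0,"y":0,"z":-12,"turn":0},{"grip":0,"x":0,"y":0,"z":-14,"turn":0},{"grip":3,"x":0,"y":0,"z":-15,"turn":0},{"grip":3,"x":0,"y":0,"z":-15,"turn":0},{"grip":3,"x":0,"y":0,"z":-15,"turn":0}]'
python3 lid.py; python3 - <<'E'
from h import *
go(.6,-.12,.15,83)
for v in("scene","top"):
    f=optics.grab_frame(v)
    o=max(optics.cut_out("burnisher",f),key=lambda o:-abs(o["pixels"].sum()-290)); print(v,round(o["confidence"],2),o["position"])
    m=cv2.dilate(o["pixels"].astype(np.uint8),np.ones((5,5)))>0
    rc=np.argwhere(m&(f["depth"]>0)); P=world(f,rc); C=f["img"][rc[:,0],rc[:,1]].astype(int)
    k=(P[:,2]>.007)&(P[:,2]<.03); wood=k&(C[:,0]-C[:,2]>22); st=k&~wood
    for nm,s in(("all",k),("wood",wood)): print(nm,s.sum(),P[s].mean(0).round(4),cv2.minAreaRect(P[s,:2].astype(np.float32)*1000))
    q=P[wood,:2]; c=q.mean(0); V=np.linalg.svd(q-c)[2][0]; V*=np.sign(V[1]); t=(q-c)@V; print("axis deg",np.degrees(np.arctan2(V[1],V[0])),"ends",c+V*np.percentile(t,1),c+V*np.percentile(t,99)); t=(P[k,:2]-c)@V; print("all ends",c+V*t.min(),c+V*t.max())
E
```

```text
t: 62.92
eef_pos: [0.5487, 0.1199, 0.2013]
tool_rot: [-0.0, 0.749, 0.663, -0.0]
contact_force: [-0.2, -0.5, -0.2]
grip_width: 0.0297
finger_force: 0.0
scene [(-60, 239, [0.052, 0.055]), (-40, 301, [0.052, 0.055]), (-20, 310, [0.053, 0.055]), (0, 314, [0.053, 0.055]), (20, 321, [0.052, 0.055]), (40, 295, [0.051, 0.055])]
top [(-60, 180, [0.054, 0.057]), (-40, 109, [0.054, 0.057]), (-20, 147, [0.054, 0.056]), (0, 43, [0.054, 0.056]), (40, 72, [0.054, 0.057])]
x -23.15 y 8.13 z 4.93 turn 0.0 | now [0.5476 0.1197 0.1994] 83.02 t 63.0
scene 0.63 [192.8, 416.5]
all 215 [ 0.6127 -0.1331  0.0129] ((618.285400390625, -126.20439910888672), (124.82615661621094, 22.498449325561523), 62.36545181274414)
wood 156 [ 0.6085 -0.1421  0.0139] ((608.4189453125, -141.82188415527344), (86.15635681152344, 20.196556091308594), 64.68477630615234)
axis deg 61.94704224146149 ends [ 0.58937004 -0.17788115] [ 0.62781068 -0.10574575]
all ends [ 0.58784289 -0.18074691] [ 0.64655791 -0.07056581]
top 0.53 [240.9, 457.1]
all 277 [ 0.609  -0.1414  0.0149] ((610.3272094726562, -140.69760131835938), (94.42384338378906, 16.762704849243164), 61.24674987792969)
wood 234 [ 0.609  -0.1428  0.0155] ((609.5210571289062, -142.83737182617188), (87.91886138916016, 15.733589172363281), 61.54240036010742)
axis deg 61.984545629577 ends [ 0.58880153 -0.1807337 ] [ 0.62889288 -0.10538187]
all ends [ 0.58796839 -0.1822996 ] [ 0.63230153 -0.09897531]
```

```bash
python3 -c "
from h import *
go(.619,-.1237,.15,62)"
```

```text
x -23.30 y 10.01 z 5.02 turn 21.0 | now [0.5481 0.1198 0.2004] 83.02 t 63.2
```

```bash
python3 -m handwheel '[{"grip":4,"x":-2.5,"y":1,"z":0,"turn":3},{"grip":4,"x":-6,"y":2.5,"z":0,"turn":6},{"grip":4,"x":-9.5,"y":4,"z":1,"turn":9},{"grip":4,"x":-13,"y":5.5,"z":2,"turn":12},{"grip":4,"x":-16.5,"y":7,"z":3,"turn":15},{"grip":4,"x":-20,"y":8.5,"z":4,"turn":18},{"grip":4,"x":-22.5,"y":9.6,"z":5,"turn":21},{"grip":4,"x":-23.3,"y":10,"z":5,"turn":21}]'
python3 -m handwheel '[{"grip":4,"x":0,"y":0,"z":3,"turn":0},{"grip":4,"x":0,"y":0,"z":6,"turn":0},{"grip":4,"x":0,"y":0,"z":9,"turn":0},{"grip":4,"x":0,"y":0,"z":10,"turn":0},{"grip":4,"x":0,"y":0,"z":10,"turn":0},{"grip":4,"x":0,"y":0,"z":10,"turn":0},{"grip":4,"x":0,"y":0,"z":10,"turn":0},{"grip":4,"x":0,"y":0,"z":10,"turn":0}]'
python3 - <<'E'
from h import *
go(.619,-.1237,.005,62)
for v in("scene","top"):
    f=optics.grab_frame(v)
    for o in optics.cut_out("burnisher",f)[:2]:
        m=o["pixels"]; P=world(f,np.argwhere(m&(f["depth"]>0))); P=P[(P[:,2]>.007)&(P[:,2]<.025)]
        if len(P)>20: print(v,round(o["confidence"],2),o["position"],P.min(0).round(3),P.max(0).round(3))
E
```

```text
t: 63.88
eef_pos: [0.6186, -0.1275, 0.1485]
tool_rot: [-0.001, 0.859, 0.512, -0.002]
contact_force: [0.2, 0.3, -1.5]
grip_width: 0.0399
finger_force: 0.0
t: 64.55
eef_pos: [0.6218, -0.1238, 0.0551]
tool_rot: [0.002, 0.857, 0.515, 0.001]
contact_force: [-0.4, 0.2, -0.1]
grip_width: 0.04
finger_force: 0.0
x -0.13 y -0.27 z 5.00 turn 0.1 | now [ 0.6218 -0.1238  0.0551] 62.05 t 64.5
scene 0.76 [192.7, 412.5] [ 0.585 -0.179  0.007] [ 0.648 -0.072  0.019]
top 0.67 [336.0, 260.1] [0.366 0.264 0.008] [0.436 0.351 0.025]
```

Burnisher in place; descend, grip and lift.

```bash
python3 -m handwheel '[{"grip":4,"x":0,"y":-0.1,"z":1.5,"turn":0},{"grip":4,"x":0,"y":-0.1,"z":3,"turn":0},{"grip":4,"x":0,"y":-0.1,"z":4.2,"turn":0},{"grip":4,"x":0,"y":-0.1,"z":4.9,"turn":0},{"grip":4,"x":0,"y":-0.1,"z":4.9,"turn":0},{"grip":1,"x":0,"y":-0.1,"z":4.9,"turn":0},{"grip":1,"x":0,"y":-0.1,"z":4.9,"turn":0},{"grip":1,"x":0,"y":-0.1,"z":4.9,"turn":0}]'
python3 -m handwheel '[{"grip":1,"x":0,"y":0,"z":0,"turn":0},{"grip":1,"x":0,"y":0,"z":0,"turn":0},{"grip":1,"x":0,"y":0,"z":0,"turn":0},{"grip":1,"x":0,"y":0,"z":-1,"turn":0},{"grip":1,"x":0,"y":0,"z":-3,"turn":0},{"grip":1,"x":0,"y":0,"z":-6,"turn":0},{"grip":1,"x":0,"y":0,"z":-9,"turn":0},{"grip":1,"x":0,"y":0,"z":-11,"turn":0}]'
python3 -m handwheel '[{"grip":1,"x":0,"y":0,"z":0,"turn":0},{"grip":1,"x":0,"y":0,"z":0,"turn":0},{"grip":1,"x":0,"y":0,"z":0,"turn":0},{"grip":1,"x":0,"y":0,"z":0,"turn":0},{"grip":1,"x":0,"y":0,"z":0,"turn":0},{"grip":1,"x":0,"y":0,"z":0,"turn":0},{"grip":1,"x":0,"y":0,"z":0,"turn":0},{"grip":1,"x":0,"y":0,"z":0,"turn":0}]'
cat > bt.py <<'E'
from h import *
for v in("scene","top"):
    f=optics.grab_frame(v); s=ctrl.read_state(); a,m=yaw(s)
    P=world(f,np.argwhere(f["depth"]>0)); d=P-s["eef_pos"]; u=d@m[:,0]; w=d@m[:,1]
    k=(abs(w)<.012)&(u>-.10)&(u<.07)&(abs(d[:,2])<.02)
    print(v,[(lo,int(q.sum()),(np.percentile(P[q,2],[10,90])*1000).round().tolist(),round(float(w[q].mean()*1000),1)) for lo in range(-100,70,10) for q in [k&(u*1000>=lo)&(u*1000<lo+10)] if q.sum()>1],"u max",np.sort(u[k])[-3:].round(4))
E
python3 bt.py; python3 -c "
from h import *
go(.6174,.0231,.11,83.1)"
```

```text
t: 65.42
eef_pos: [0.62, -0.1234, 0.0045]
tool_rot: [0.001, 0.857, 0.515, 0.001]
contact_force: [-0.8, 0.5, -0.8]
grip_width: 0.0139
finger_force: 61.0
t: 66.08
eef_pos: [0.6199, -0.1232, 0.1168]
tool_rot: [0.001, 0.857, 0.515, 0.001]
contact_force: [0.0, -0.4, 0.0]
grip_width: 0.0142
finger_force: 61.1
t: 66.75
eef_pos: [0.6187, -0.123, 0.1126]
tool_rot: [-0.0, 0.857, 0.515, -0.0]
contact_force: [1.0, -0.1, -0.5]
grip_width: 0.0142
finger_force: 61.1
scene [(-70, 16, [112.0, 124.0], -3.8), (-60, 30, [113.0, 124.0], -4.6), (-50, 28, [114.0, 125.0], -5.8), (-40, 32, [110.0, 124.0], -4.6), (-30, 29, [111.0, 123.0], -4.6), (-20, 21, [113.0, 124.0], -5.9), (0, 6, [116.0, 132.0], 1.8), (10, 37, [114.0, 126.0], -3.1), (20, 26, [111.0, 122.0], -5.4), (30, 14, [114.0, 120.0], -2.9), (40, 11, [114.0, 118.0], -1.8), (50, 11, [116.0, 119.0], -2.2)] u max [0.0576 0.0577 0.0588]
top [(0, 5, [122.0, 128.0], 1.7), (10, 44, [120.0, 128.0], -2.6), (20, 31, [120.0, 124.0], -4.0), (30, 20, [117.0, 123.0], -3.0), (40, 15, [118.0, 121.0], -2.6), (50, 11, [117.0, 121.0], -3.1)] u max [0.0564 0.0572 0.0584]
x 12.83 y -6.99 z 0.30 turn -21.1 | now [ 0.619 -0.123  0.113] 62.02 t 66.8
```

```bash
python3 -m handwheel '[{"grip":1,"x":1.2,"y":-0.7,"z":0,"turn":-3},{"grip":1,"x":3,"y":-1.6,"z":0,"turn":-6},{"grip":1,"x":5,"y":-2.7,"z":0,"turn":-9},{"grip":1,"x":7,"y":-3.8,"z":0,"turn":-12},{"grip":1,"x":9,"y":-4.9,"z":0,"turn":-15},{"grip":1,"x":11,"y":-6,"z":0,"turn":-18},{"grip":1,"x":12.4,"y":-6.8,"z":0,"turn":-21},{"grip":1,"x":12.8,"y":-7,"z":0.3,"turn":-21}]'
python3 -m handwheel '[{"grip":1,"x":0,"y":0,"z":1,"turn":0},{"grip":1,"x":0,"y":0,"z":2,"turn":0},{"grip":1,"x":0,"y":0,"z":3,"turn":0},{"grip":1,"x":0,"y":0,"z":4,"turn":0},{"grip":1,"x":0,"y":0,"z":4.5,"turn":0},{"grip":1,"x":0,"y":0,"z":4.5,"turn":0},{"grip":1,"x":0,"y":0,"z":4.5,"turn":0},{"grip":1,"x":0,"y":0,"z":4.5,"turn":0}]'
python3 - <<'E'
from h import *
go(.6174,.0231,.055,83.1)
f=optics.grab_frame("scene"); save(f,"rub.png",(150,300,290,440),4)
P=world(f,np.argwhere(f["depth"]>0)); b=P-[.5503,.134,0]; bx=b[:,0]*.9928-b[:,1]*.12; by=b[:,0]*.12+b[:,1]*.9928
k=(abs(bx)<.09)&(abs(by)<.05)&(abs(P[:,2]-.054)<.006); print("lid z",np.median(P[k,2]))
E
python3 bt.py
```

```text
t: 67.52
eef_pos: [0.6176, 0.0255, 0.1109]
tool_rot: [0.0, 0.747, 0.665, 0.001]
contact_force: [-0.9, 0.3, 0.3]
grip_width: 0.0142
finger_force: 61.0
t: 68.18
eef_pos: [0.6177, 0.0225, 0.0656]
tool_rot: [0.0, 0.749, 0.663, 0.0]
contact_force: [-1.5, -0.1, -0.6]
grip_width: 0.0141
finger_force: 61.1
x 0.06 y -0.03 z 1.06 turn -0.1 | now [0.6177 0.0225 0.0656] 82.99 t 68.2
lid z 0.053786672665589785
scene [(-70, 15, [66.0, 77.0], -3.5), (-60, 27, [66.0, 76.0], -4.4), (-50, 20, [64.0, 77.0], -5.6), (-40, 19, [64.0, 76.0], -6.4), (-30, 20, [67.0, 77.0], -6.9), (-20, 7, [65.0, 73.0], -8.0), (0, 16, [75.0, 84.0], 4.6), (10, 46, [66.0, 82.0], -2.1), (20, 26, [67.0, 76.0], -3.0), (30, 16, [68.0, 74.0], -2.3), (40, 21, [52.0, 73.0], -2.3), (50, 38, [52.0, 72.0], -0.3), (60, 27, [51.0, 56.0], -0.1)] u max [0.0688 0.0691 0.0696]
top [(-70, 13, [73.0, 78.0], -4.8), (-60, 10, [70.0, 79.0], -7.8), (30, 19, [71.0, 77.0], -2.1), (40, 22, [52.0, 73.0], -0.3), (50, 49, [53.0, 74.0], -1.0), (60, 49, [53.0, 57.0], -0.1)] u max [0.0694 0.0697 0.0698]
```

View pics/rub.png

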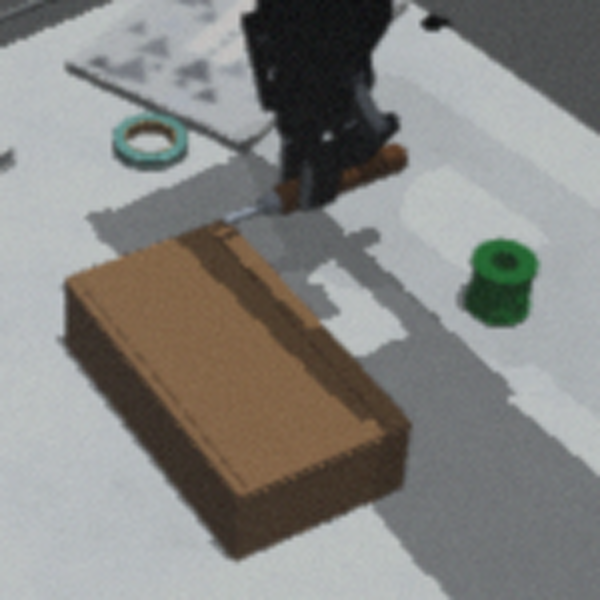

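The crop shows the lid closed, with the burnisher tip (px 225,218) just over the far end of the closing margin and the handle outside the box. I'll lower it to touch, then make the stroke.

```bash
python3 -m handwheel '[{"grip":1,"x":0.05,"y":0,"z":0.4,"turn":0},{"grip":1,"x":0.05,"y":0,"z":0.8,"turn":0},{"grip":1,"x":0.05,"y":0,"z":1,"turn":0},{"grip":1,"x":0.05,"y":0,"z":1.1,"turn":0},{"grip":1,"x":0.05,"y":0,"z":1.2,"turn":0},{"grip":1,"x":0.05,"y":0,"z":1.3,"turn":0},{"grip":1,"x":0.05,"y":0,"z":1.3,"turn":0},{"grip":1,"x":0.05,"y":0,"z":1.3,"turn":0}]'
python3 bt.py
```

```text
t: 69.0
eef_pos: [0.6175, 0.0234, 0.0528]
tool_rot: [0.0, 0.749, 0.663, 0.0]
contact_force: [-2.6, 0.1, 4.3]
grip_width: 0.0143
finger_force: 61.7
scene [(-70, 16, [54.0, 62.0], -2.4), (-60, 24, [52.0, 64.0], -3.6), (-50, 22, [51.0, 63.0], -5.9), (-40, 16, [51.0, 62.0], -5.7), (-30, 20, [49.0, 64.0], -6.7), (-20, 6, [55.0, 62.0], -7.6), (0, 14, [62.0, 69.0], 6.0), (10, 40, [53.0, 68.0], -2.5), (20, 23, [52.0, 64.0], -4.0), (30, 17, [55.0, 64.0], -3.1), (40, 19, [53.0, 61.0], -1.7), (50, 35, [52.0, 59.0], -1.1), (60, 27, [52.0, 56.0], 1.8)] u max [0.0684 0.0684 0.0692]
top [(-70, 12, [59.0, 66.0], -4.1), (-60, 9, [56.0, 64.0], -7.9), (30, 20, [57.0, 63.0], -2.1), (40, 27, [53.0, 60.0], -0.7), (50, 44, [53.0, 62.0], -0.4), (60, 50, [52.0, 57.0], 0.6)] u max [0.0696 0.0699 0.07  ]
```

```bash
python3 -m handwheel '[{"grip":1,"x":0,"y":-0.2,"z":0,"turn":0},{"grip":1,"x":0,"y":-0.5,"z":0,"turn":0},{"grip":1,"x":0,"y":-0.8,"z":0,"turn":0},{"grip":1,"x":0,"y":-1.1,"z":0,"turn":0},{"grip":1,"x":0,"y":-1.4,"z":0,"turn":0},{"grip":1,"x":0,"y":-1.7,"z":0,"turn":0},{"grip":1,"x":0,"y":-2,"z":0,"turn":0},{"grip":1,"x":0,"y":-2.3,"z":0,"turn":0}]'
python3 -m handwheel '[{"grip":1,"x":0,"y":-0.3,"z":0,"turn":0},{"grip":1,"x":0,"y":-0.6,"z":0,"turn":0},{"grip":1,"x":0,"y":-0.9,"z":0,"turn":0},{"grip":1,"x":0,"y":-1.2,"z":0,"turn":0},{"grip":1,"x":0,"y":-1.5,"z":0,"turn":0},{"grip":1,"x":0,"y":-1.8,"z":0,"turn":0},{"grip":1,"x":0,"y":-2.1,"z":0,"turn":0},{"grip":1,"x":0,"y":-2.4,"z":0,"turn":0}]'
python3 - <<'E'
from h import *
s=ctrl.read_state();a,m=yaw(s);tip=s['eef_pos']+m[:,0]*.054;d=tip-[.5503,.134,0];print('tip box',round(d[0]*.9928-d[1]*.12,4),round(d[0]*.12+d[1]*.9928,4),a)
E
python3 bt.py | cut -c1-900
```

```text
t: 69.77
eef_pos: [0.5947, 0.0261, 0.0527]
tool_rot: [0.0, 0.749, 0.663, 0.0]
contact_force: [3.6, -0.3, 5.3]
grip_width: 0.0142
finger_force: 61.8
t: 70.43
eef_pos: [0.571, 0.029, 0.0527]
tool_rot: [0.0, 0.749, 0.663, 0.001]
contact_force: [3.8, -1.3, 4.4]
grip_width: 0.0143
finger_force: 61.8
tip box 0.0332 -0.0477 83.01583270531759
scene [(-100, 2, [34.0, 35.0], -10.9), (-70, 12, [56.0, 62.0], -3.1), (-60, 24, [52.0, 64.0], -4.3), (-50, 18, [52.0, 63.0], -6.2), (-40, 14, [53.0, 61.0], -6.4), (-30, 21, [53.0, 63.0], -6.8), (-20, 6, [53.0, 64.0], -7.8), (0, 20, [61.0, 71.0], 3.6), (10, 41, [55.0, 68.0], -2.0), (20, 28, [54.0, 64.0], -3.0), (30, 17, [55.0, 63.0], -1.2), (40, 19, [52.0, 61.0], -2.2), (50, 37, [52.0, 61.0], -1.2), (60, 29, [52.0, 57.0], -0.1)] u max [0.0689 0.0689 0.0697]
top [(30, 9, [56.0, 62.0], -1.6), (40, 28, [52.0, 60.0], -0.6), (50, 49, [53.0, 60.0], 0.0), (60, 48, [53.0, 57.0], -0.3)] u max [0.0691 0.0694 0.0697]
```

Force and track are good, so I'll continue the stroke to the near end.

```bash
python3 -m handwheel '[{"grip":1,"x":0,"y":-0.3,"z":0,"turn":0},{"grip":1,"x":0,"y":-0.6,"z":0,"turn":0},{"grip":1,"x":0,"y":-0.9,"z":0,"turn":0},{"grip":1,"x":0,"y":-1.2,"z":0,"turn":0},{"grip":1,"x":0,"y":-1.5,"z":0,"turn":0},{"grip":1,"x":0,"y":-1.8,"z":0,"turn":0},{"grip":1,"x":0,"y":-2.1,"z":0,"turn":0},{"grip":1,"x":0,"y":-2.4,"z":0,"turn":0}]'
python3 -m handwheel '[{"grip":1,"x":0,"y":-0.3,"z":0,"turn":0},{"grip":1,"x":0,"y":-0.6,"z":0,"turn":0},{"grip":1,"x":0,"y":-0.9,"z":0,"turn":0},{"grip":1,"x":0,"y":-1.2,"z":0,"turn":0},{"grip":1,"x":0,"y":-1.5,"z":0,"turn":0},{"grip":1,"x":0,"y":-1.8,"z":0,"turn":0},{"grip":1,"x":0,"y":-2.1,"z":0,"turn":0},{"grip":1,"x":0,"y":-2.4,"z":0,"turn":0}]'
python3 -m handwheel '[{"grip":1,"x":0,"y":-0.3,"z":0,"turn":0},{"grip":1,"x":0,"y":-0.6,"z":0,"turn":0},{"grip":1,"x":0,"y":-0.9,"z":0,"turn":0},{"grip":1,"x":0,"y":-1.2,"z":0,"turn":0},{"grip":1,"x":0,"y":-1.5,"z":0,"turn":0},{"grip":1,"x":0,"y":-1.8,"z":0,"turn":0},{"grip":1,"x":0,"y":-2.1,"z":0,"turn":0},{"grip":1,"x":0,"y":-2.4,"z":0,"turn":0}]'
python3 -m handwheel '[{"grip":1,"x":0,"y":-0.3,"z":0,"turn":0},{"grip":1,"x":0,"y":-0.6,"z":0,"turn":0},{"grip":1,"x":0,"y":-0.9,"z":0,"turn":0},{"grip":1,"x":0,"y":-1.2,"z":0,"turn":0},{"grip":1,"x":0,"y":-1.5,"z":0,"turn":0},{"grip":1,"x":0,"y":-1.8,"z":0,"turn":0},{"grip":1,"x":0,"y":-2.1,"z":0,"turn":0},{"grip":1,"x":0,"y":-2.4,"z":0,"turn":0}]'
python3 -m handwheel '[{"grip":1,"x":0,"y":-0.3,"z":0,"turn":0},{"grip":1,"x":0,"y":-0.6,"z":0,"turn":0},{"grip":1,"x":0,"y":-0.9,"z":0,"turn":0},{"grip":1,"x":0,"y":-1.2,"z":0,"turn":0},{"grip":1,"x":0,"y":-1.5,"z":0,"turn":0},{"grip":1,"x":0,"y":-1.7,"z":0,"turn":0},{"grip":1,"x":0,"y":-1.7,"z":0,"turn":0},{"grip":1,"x":0,"y":-1.7,"z":0,"turn":0}]'
python3 - <<'E'
from h import *
s=ctrl.read_state();a,m=yaw(s);tip=s['eef_pos']+m[:,0]*.054;d=tip-[.5503,.134,0];print('tip box',round(d[0]*.9928-d[1]*.12,4),round(d[0]*.12+d[1]*.9928,4),a,s['contact_force'])
E
python3 bt.py | cut -c1-900
```

```text
t: 71.2
eef_pos: [0.5471, 0.032, 0.0527]
tool_rot: [0.0, 0.749, 0.663, 0.001]
contact_force: [3.3, -0.9, 6.0]
grip_width: 0.0145
finger_force: 61.8
t: 71.87
eef_pos: [0.5233, 0.035, 0.0526]
tool_rot: [0.0, 0.749, 0.663, 0.001]
contact_force: [4.6, -0.2, 4.9]
grip_width: 0.0141
finger_force: 61.8
t: 72.53
eef_pos: [0.4995, 0.038, 0.0526]
tool_rot: [0.0, 0.749, 0.663, 0.001]
contact_force: [2.9, -0.1, 6.4]
grip_width: 0.0143
finger_force: 61.8
t: 73.2
eef_pos: [0.4756, 0.0409, 0.0526]
tool_rot: [0.0, 0.749, 0.663, 0.001]
contact_force: [3.3, -0.6, 5.0]
grip_width: 0.0146
finger_force: 61.8
t: 73.87
eef_pos: [0.4582, 0.043, 0.0524]
tool_rot: [-0.0, 0.749, 0.663, 0.0]
contact_force: [0.7, 0.6, 5.7]
grip_width: 0.0139
finger_force: 61.9
tip box -0.0804 -0.0474 83.03464529756893 [0.69792552 0.60054104 5.68932009]
scene [(-70, 7, [55.0, 61.0], -6.3), (-60, 12, [51.0, 60.0], -7.4), (-50, 13, [51.0, 61.0], -7.8), (-40, 8, [52.0, 57.0], -7.3), (-30, 9, [51.0, 61.0], -7.6), (-20, 3, [52.0, 59.0], -8.2), (-10, 3, [63.0, 70.0], 8.6), (0, 19, [61.0, 68.0], 4.1), (10, 50, [56.0, 70.0], -2.6), (20, 34, [55.0, 63.0], -3.3), (30, 16, [54.0, 61.0], -1.2), (40, 21, [53.0, 59.0], -2.8), (50, 39, [52.0, 59.0], -1.3), (60, 43, [52.0, 56.0], -0.6)] u max [0.0697 0.0698 0.0699]
top [(40, 33, [53.0, 59.0], -0.5), (50, 48, [54.0, 61.0], -0.0), (60, 51, [53.0, 58.0], -0.2)] u max [0.0698 0.0698 0.0699]
```

```bash
python3 -m handwheel '[{"grip":1,"x":0,"y":0,"z":-1,"turn":0},{"grip":1,"x":0,"y":0,"z":-3,"turn":0},{"grip":1,"x":0,"y":0,"z":-4,"turn":0},{"grip":1,"x":-1.5,"y":0,"z":-4,"turn":0},{"grip":1,"x":-3.5,"y":0,"z":-4,"turn":0},{"grip":1,"x":-6,"y":0,"z":-4,"turn":0},{"grip":1,"x":-8,"y":0,"z":-4,"turn":0},{"grip":1,"x":-9,"y":0,"z":-4,"turn":0}]'
python3 -m handwheel '[{"grip":1,"x":0,"y":0,"z":2,"turn":0},{"grip":1,"x":0,"y":0,"z":4,"turn":0},{"grip":1,"x":0,"y":0,"z":6,"turn":0},{"grip":1,"x":0,"y":0,"z":7.5,"turn":0},{"grip":1,"x":0,"y":0,"z":8.3,"turn":0},{"grip":1,"x":0,"y":0,"z":8.6,"turn":0},{"grip":1,"x":0,"y":0,"z":8.6,"turn":0},{"grip":1,"x":0,"y":0,"z":8.6,"turn":0}]'
python3 -c "
from h import *
go(.447,-.046,.005,83)"
```

```text
t: 74.63
eef_pos: [0.4467, -0.0482, 0.0921]
tool_rot: [-0.0, 0.749, 0.662, -0.001]
contact_force: [-0.4, -0.3, -0.5]
grip_width: 0.0143
finger_force: 61.1
t: 75.3
eef_pos: [0.4481, -0.0465, 0.0069]
tool_rot: [0.0, 0.749, 0.663, 0.0]
contact_force: [0.0, -0.4, 0.7]
grip_width: 0.0144
finger_force: 61.1
x 0.04 y -0.12 z 0.19 turn 0.0 | now [ 0.4481 -0.0465  0.0069] 83.03 t 75.3
```

```bash
python3 -m handwheel '[{"grip":1,"x":0,"y":0,"z":0.1,"turn":0},{"grip":1,"x":0,"y":0,"z":0.2,"turn":0},{"grip":2,"x":0,"y":0,"z":0.2,"turn":0},{"grip":3,"x":0,"y":0,"z":0.2,"turn":0},{"grip":4,"x":0,"y":0,"z":0.2,"turn":0},{"grip":4,"x":0,"y":0,"z":0.2,"turn":0},{"grip":4,"x":0,"y":0,"z":0.2,"turn":0},{"grip":4,"x":0,"y":0,"z":0.2,"turn":0}]'
python3 -m handwheel '[{"grip":4,"x":0,"y":0,"z":-1,"turn":0},{"grip":4,"x":0,"y":0,"z":-4,"turn":0},{"grip":4,"x":0,"y":0,"z":-8,"turn":0},{"grip":4,"x":0,"y":0,"z":-12,"turn":0},{"grip":4,"x":0,"y":0,"z":-16,"turn":0},{"grip":4,"x":0,"y":0,"z":-18,"turn":0},{"grip":4,"x":0,"y":0,"z":-18,"turn":0},{"grip":4,"x":0,"y":0,"z":-18,"turn":0}]'
python3 lid.py; python3 c.py burnisher; python3 - <<'E'
from h import *
f=optics.grab_frame("scene")
for o in optics.cut_out("bead1",f): print(round(o["confidence"],2),np.round(o["position"]),world(f,[o["position"]]).round(3))
P=world(f,np.argwhere(f["depth"]>0)); k=(P[:,0]>.3)&(P[:,0]<.47)&(P[:,1]>.21)&(P[:,1]<.42)&(P[:,2]>.012)&(P[:,2]<.085); print(cv2.minAreaRect(P[k,:2].astype(np.float32)*1000),np.percentile(P[k,2],99.5)); print(ctrl.read_state()["t"])
E
```

```text
t: 75.97
eef_pos: [0.4476, -0.0466, 0.0042]
tool_rot: [0.0, 0.749, 0.663, 0.0]
contact_force: [-0.0, 0.2, 0.2]
grip_width: 0.0399
finger_force: 0.0
t: 76.63
eef_pos: [0.4488, -0.0468, 0.1866]
tool_rot: [0.002, 0.749, 0.663, 0.001]
contact_force: [-0.5, 0.5, -1.0]
grip_width: 0.0399
finger_force: 0.0
scene [(-60, 243, [0.052, 0.055]), (-40, 304, [0.052, 0.055]), (-20, 310, [0.053, 0.055]), (0, 309, [0.052, 0.055]), (20, 329, [0.052, 0.055]), (40, 276, [0.052, 0.055])]
top [(-60, 359, [0.054, 0.057]), (-40, 446, [0.054, 0.057]), (-20, 448, [0.054, 0.057]), (0, 448, [0.054, 0.057]), (20, 450, [0.054, 0.057]), (40, 305, [0.054, 0.057])]
burnisher scene 0.82 [244. 437.] 303 [ 0.443 -0.055  0.012] [75. 64. 58.]
burnisher top 0.75 [311. 417.] 199 [ 0.447 -0.045  0.015] [69. 56. 45.]
burnisher top 0.26 [194. 273.] 1137 [0.71  0.276 0.027] [139. 142. 142.]
burnisher top 0.22 [266. 336.] 4221 [0.547 0.133 0.055] [134. 110.  85.]
0.55 [326. 322.] [[0.402 0.313 0.03 ]]
0.46 [324. 313.] [[0.413 0.326 0.035]]
((394.6441955566406, 301.51788330078125), (151.14630126953125, 38.155242919921875), 51.45551300048828) 0.07892484741411529
77.0333
```

```bash
python3 -c "
from plant import ctrl
print(ctrl.close_job())"
```

```text
the job is handed in; nothing more can be done
None
```

The job is handed in, with no verdict returned: spool on the post, three beads in the tray and three in the upright cup (a fourth fell in while pouring and I returned it with the fingers), lid closed flat, margin rubbed far to near, burnisher back on the desk.

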